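Socket set back in its tray, in order of size

TASK

Put the socket set back in its tray: stand the four steel sockets in the row of round pockets in order of size, each in the pocket of its own size with the hexagon opening still up, and lay the spinner handle along the long bed beside the row. Everything must sit right down in its place, and be let go.

Things in the scene. Friction and masses are not known exactly. Their poses are not given: they have to be found in the camera images.
- socket_20_mid (a point): centre (on the axis, half-way up, 19 mm above the foot) of the smallest socket: a plain steel hexagon socket standing upright on the bench, hexagon opening up, 20 mm in diameter and 38 mm tall, with a 2.5 mm bevel round its foot; z axis up along its own axis
- socket_28_mid (a point): centre (on the axis, half-way up, 21 mm above the foot) of the second smallest socket: a plain steel hexagon socket standing upright on the bench, hexagon opening up, 28 mm in diameter and 42 mm tall, with a 2.5 mm bevel round its foot; z axis up along its own axis
- socket_36_mid (a point): centre (on the axis, half-way up, 24 mm above the foot) of the second largest socket: a plain steel hexagon socket standing upright on the bench, hexagon opening up, 36 mm in diameter and 48 mm tall, with a 2.5 mm bevel round its foot; z axis up along its own axis
- socket_44_mid (a point): centre (on the axis, half-way up, 27 mm above the foot) of the largest socket: a plain steel hexagon socket standing upright on the bench, hexagon opening up, 44 mm in diameter and 54 mm tall, with a 2.5 mm bevel round its foot; z axis up along its own axis
- pocket_20 (a point): centre of the floor of the smallest of four round pockets in one straight row in the black tray, 51 mm on to the next pocket; 27 mm wide, 12 mm deep, flat floor 10 mm above the bench, for the 20 mm socket; x axis along the row from the smallest to the largest pocket, y across the tray away from the handle bed, z up
- pocket_28 (a point): centre of the floor of the second smallest of four round pockets in one straight row in the black tray, 59 mm on to the next pocket; 35 mm wide, 12 mm deep, flat floor 10 mm above the bench, for the 28 mm socket; x axis along the row from the smallest to the largest pocket, y across the tray away from the handle bed, z up
- pocket_36 (a point): centre of the floor of the second largest of four round pockets in one straight row in the black tray, 67 mm on to the next pocket; 43 mm wide, 12 mm deep, flat floor 10 mm above the bench, for the 36 mm socket; x axis along the row from the smallest to the largest pocket, y across the tray away from the handle bed, z up
- pocket_44 (a point): centre of the floor of the largest of four round pockets in one straight row in the black tray, at the end of the row; 51 mm wide, 12 mm deep, flat floor 10 mm above the bench, for the 44 mm socket; x axis along the row from the smallest to the largest pocket, y across the tray away from the handle bed, z up
- spinner_mid (a point): centre (half-way along, 16 mm up) of the spinner handle: a smooth round chrome handle, 104 mm long and up to 32 mm thick, lying on the bench; y axis along its length, x across, z up
- handle_bed (a point): centre of the floor of the handle's bed in the tray (fixed black moulding 252 x 142 mm, top 22 to 23 mm above the bench, yellow floors in its places, lying at any angle): 112 x 38 mm, 6 mm deep, floor 16 mm above the bench; x axis along its length, parallel to the row of pockets, whose centre line is 65 mm away towards +y; z up
There are look-alikes about, which are no part of the job. Leave any yellow look-alike of the part that bears socket_44_mid alone.

How it is judged:
By the outcome, as a careful person would: the job done as asked, in the order asked, and still so for the second after the job is handed in, with the robot touching nothing.
It also fails if it takes over 115 s, if anything falls off the work surface, if the arm or the gripper's body presses on something with over 40 N, if the wrist force passes 120 N, or if a joint passes its speed limit or range.

ROBOT

A 7-joint arm with a two-finger parallel gripper is mounted at the origin on a cart in front of the work surface, level with it; the furniture and walls round the work are solid. World frame = base frame: x ahead of the robot, y to its left, z up, the work surface at z = 0. Lengths are in mm, angles in degrees, forces in N, time in s.
With the tool pointing down it reaches from about 350 to 900 mm from the base axis. Payload 7.2 kg.
Tool frame: the origin (TCP) lies between the finger pads; the fingertips stand 25 mm ahead of it and the grasp point (between the pads) lies 6 mm ahead of it; z points along the fingers, y is the direction in which the jaws open and shut (so a half turn about z gives the same grasp; the last joint's range is limited). The gripper opens to 88 mm and grips with 3 to 60 N. Pads are 20 mm wide; open, the fingers measure 115 mm over their backs; the gripper's body (75 mm by 178 mm) begins 61 mm behind the grasp point.
Start: joints at [72.811, 23.554, -0.728, 91.456, 0.321, 64.991, -4.71], TCP at [143.569, -608.29, 225.253] pointing down, gripper open.
Joint ranges: [-169.25, 169.25], [-16.82, 113.86], [-84.01, 82.57], [7.8, 145.47], [-59.2, 239.2], [7.22, 106.19], [-163.78, 163.78]. Speed limits (degrees/s): [136.94, 136.94, 172.46, 172.46, 180, 180, 180].

INTERFACE

Orientations are given as a 3x3 rotation matrix whose columns are the frame's x, y, z axes.
In Python, from station import arm gives the robot as it stands.
- The arm moves only by the tool apply_moves, never from a script. Its argument "increments" is a list of rows, each a list of 3 entries, a list of its own where there are three numbers: the finger opening in mm, from 0 to 87.8, then the shift along the tool's x, y, z in mm, then the turn about the tool's z in degrees. In form: [[gripper, [tx, ty, tz], twist], ...]. A call has 1 to 5 rows; each row shifts and turns the pose as measured when the row begins, along the tool's axes as they then stand; what a row does not reach is not made up. A row lasts 1/12 s, in which the tool goes at most 41.7 mm and 7.16 degrees, less where a joint would pass 70% of its speed; a pose out of reach is approached as far as the arm can. A call is refused whole if a number of a shift passes 41.7 or a number of a turn 7.16, either way. A call with a gripper value outside its range is refused whole. The fingers move at their own pace and stop on an object; "newtons" is the grip in N (left out, the last holds). Time passes only in rows, so rows that do not move let the fingers close. It gives the time, the measured TCP pose, the force and the opening at its end, in the units of the state.
- arm.get_state(): the state, without advancing time (a new reading comes with each control period).
- arm.capture(name): name is "scene" or "top"; returns (picture, depth): 384x512x3 uint8, red, green, blue; 384x512 float32, mm along the optical axis (not along the pixel's ray), 0 where there is no reading.
- arm.get_calibration(name): a dict with "K" (3x3 intrinsics, pixels), "dist_coeffs" ([k1, k2, p1, p2, k3] as OpenCV has them; the pictures are not rectified), "position" and "orientation" of the camera in the world. Camera axes: x right, y down, z forward; pixel columns grow to the right and rows downward; lengths in mm; the calibration is good to about 2 mm. A picture is of the moment at which its call begins. get_calibration takes no time and is no camera call.
- arm.job_done(): hands the job in, once; it reports no verdict.
The state is a dict: "time_s": time; "joint_positions": joint angles; "joint_vel": joint speeds; "joint_efforts": joint torques, N m; "tcp_pos": TCP position; "ee_rot": TCP orientation; "force": force on the tool from outside, world axes, zero at the start; "wrist_torque": the same for the moment, N m; "opening": opening from 0.0 (shut) to 1.0 (fully open).
Only numpy, scipy, OpenCV 4.12 (cv2) and the standard library are available. Lean on these libraries where they do the work, as an engineer would, in place of code of your own. Each camera call takes 0.05 s, during which the arm holds its last target.

## Working session

There is one attempt and no reset: what is moved stays moved. The work goes in short steps, Python scripts to look and compute and a tool call to move; the robot and the scene stay as the last step left them, time stands still between calls to the robot, and variables do not carry over. Pictures are saved under pics/ and viewed, and the job is handed in when it is done.

Besides the shell and the picture viewer there is one more tool, called after "Emit:" as name([rows], argument=value, ...), one row to a line, values as JSON. apply_moves: Moves the arm, as the interface text tells. Its arguments: {"type":"object","properties":{"increments":{"type":"array"},"newtons":{"type":"number"}},"required":["increments"]}

```bash
ls; mkdir -p pics; python3 - <<'E'
from station import arm
import cv2,numpy as np
s=arm.get_state();print(s)
for n in("scene","top"):
    p,d=arm.capture(n);np.savez(f"{n}0.npz",p=p,d=d)
    cv2.imwrite(f"pics/{n}0.png",cv2.resize(p[:,:,::-1],(800,600)))
    print(n,arm.get_calibration(n))
E
```

```text
pics
{'time_s': 0.0, 'joint_positions': array([72.81131236, 23.5985641 , -0.72687179, 91.50482049,  0.31869959,
       64.98964354, -4.7112717 ]), 'joint_vel': array([-0.08196317, -0.01231684,  0.00640487,  0.01586917,  0.07555822,
       -0.09259401, -0.04784355]), 'joint_efforts': array([ 9.97272182e-04, -5.87947690e+01,  6.42671026e-01, -2.91080189e+01,
       -5.37277618e-02,  1.80996757e-02,  1.44100331e-04]), 'tcp_pos': array([ 143.41959904, -607.80078981,  224.41948745]), 'ee_rot': array([[ 9.73264271e-01,  2.29687736e-01, -4.51002714e-04],
       [ 2.29688161e-01, -9.73263083e-01,  1.52326405e-03],
       [-8.90692222e-05, -1.58612845e-03, -9.99998738e-01]]), 'force': array([-0.23254031,  0.22315209,  0.44498537]), 'wrist_torque': array([-0.0137763 ,  0.03713218,  0.02910757]), 'opening': 1.0072294965707942}
scene {'K': array([[362.81730953,   0.        , 260.46002364],
       [  0.        , 362.81730953, 187.76941507],
       [  0.        ,   0.        ,   1.        ]]), 'dist_coeffs': array([0.03079052, 0.        , 0.        , 0.        , 0.        ]), 'position': array([176.65138848, 626.29515507, 716.21313435]), 'orientation': array([[-0.84027408, -0.4030465 ,  0.36261962],
       [-0.54210891,  0.63395054, -0.55156563],
       [-0.0075763 , -0.66004563, -0.75118731]])}
top {'K': array([[366.40539509,   0.        , 251.53782067],
       [  0.        , 366.40539509, 192.74224154],
       [  0.        ,   0.        ,   1.        ]]), 'dist_coeffs': array([0.00828231, 0.        , 0.        , 0.        , 0.        ]), 'position': array([ 328.17540908,  140.73159558, 1070.27566368]), 'orientation': array([[ 0.02414875, -0.98418158,  0.17550911],
       [-0.99927227, -0.02894839, -0.02483801],
       [ 0.02952582, -0.17478158, -0.98416443]])}
```

View pics/scene0.png

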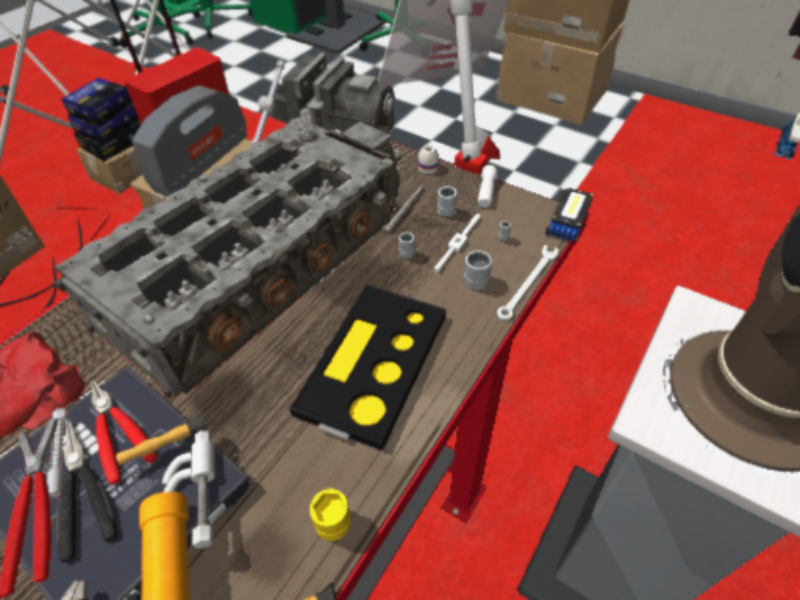

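View pics/top0.png

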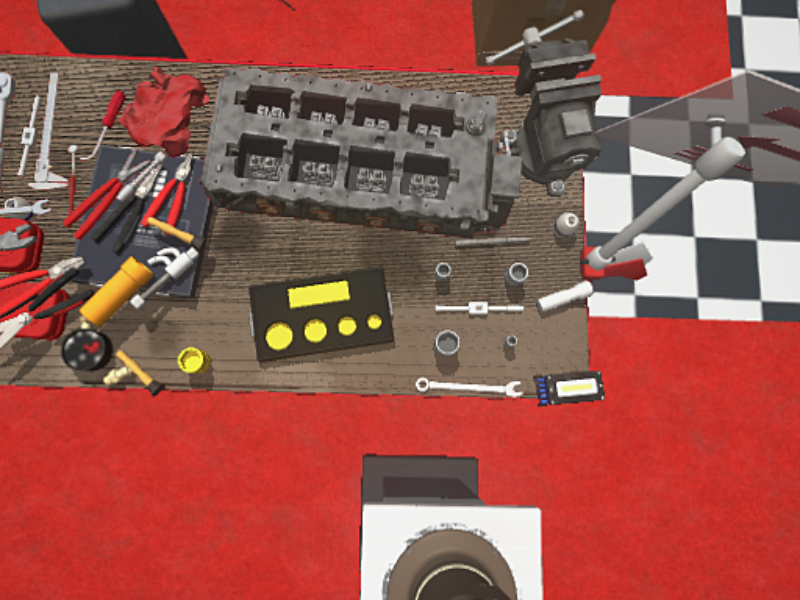

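```bash
cat > h.py <<'E'
from station import arm
import cv2,numpy as np
def rays(name,uv):
    c=arm.get_calibration(name)
    n=cv2.undistortPoints(np.array(uv,float).reshape(-1,1,2),c["K"],c["dist_coeffs"]).reshape(-1,2)
    return c, np.c_[n,np.ones(len(n))]
def cloud(name,d):
    H,W=d.shape
    u,v=np.meshgrid(np.arange(W),np.arange(H))
    c,r=rays(name,np.c_[u.ravel(),v.ravel()])
    P=(r*d.reshape(-1,1))@c["orientation"].T+c["position"]
    return P.reshape(H,W,3)
def atz(name,uv,z):
    c,r=rays(name,uv); w=r@c["orientation"].T
    t=(z-c["position"][2])/w[:,2]
    return c["position"]+w*t[:,None]
def proj(name,P):
    c=arm.get_calibration(name)
    R=c["orientation"].T; 
    q,_=cv2.projectPoints(np.array(P,float).reshape(-1,3),cv2.Rodrigues(R)[0],-R@c["position"],c["K"],c["dist_coeffs"])
    return q.reshape(-1,2)
E
python3 - <<'E'
from h import *
p=np.load("top0.npz");P=cloud("top",p["d"])
crop=p["p"][130:265,150:400]
cv2.imwrite("pics/tc.png",cv2.resize(crop[:,:,::-1],None,fx=3.2,fy=3.2,interpolation=cv2.INTER_CUBIC))
s=np.load("scene0.npz")
cv2.imwrite("pics/sc.png",cv2.resize(s["p"][80:300,180:390][:,:,::-1],None,fx=2.7,fy=2.7,interpolation=cv2.INTER_CUBIC))
# height bands on bench
z=P[:,:,2];m=(z>8)&(z<70)&(P[:,:,0]>250)&(P[:,:,0]<600)
n,l,st,ce=cv2.connectedComponentsWithStats(m.astype(np.uint8))
for i in range(1,n):
    if st[i,4]>15:
        q=P[l==i];print(i,st[i],q.mean(0).round(1),q.min(0).round(),q.max(0).round())
E
```

```text
1 [   0  153  130   70 4456] [529.3 668.4  48.5] [408. 470.   8.] [600. 837.  70.]
2 [371 165  33  14 266] [ 588.5 -270.8   31.5] [ 572. -339.    8.] [ 600. -234.   65.]
3 [278 168  11  12  98] [573.   24.8  32.6] [560.  11.   8.] [587.  39.  48.]
4 [323 168  15  15 168] [ 571.6 -112.    37.7] [ 555. -130.    9.] [591. -96.  53.]
5 [ 159  171   94   61 4306] [489.  248.2  20.9] [399. 111.   8.] [580. 382.  31.]
6 [344 180  36  19 328] [ 534.8 -207.6   26. ] [ 508. -260.   12.] [ 564. -158.   35.]
12 [279 193  56   8 223] [509.9 -49.   12.3] [ 499. -130.    8.] [521.  33.  17.]
16 [ 38 202  35  35 781] [413.2 660.8  33.1] [375. 624.   8.] [472. 703.  44.]
19 [277 211  17  17 227] [438.5  18.2  44. ] [417.  -3.   9.] [460.  39.  59.]
20 [322 214   9   8  53] [ 446.8 -100.7   30.8] [ 437. -110.   12.] [457. -92.  42.]
22 [114 221  21  18 282] [395.8 465.4  42. ] [374. 446.   8.] [424. 489.  60.]
23 [ 67 224  38  30 343] [370.2 579.1  19.8] [332. 524.   8.] [412. 630.  33.]
27 [341 237  46  23 803] [ 365.  -208.4   33.1] [ 332. -270.    8.] [ 396. -148.   41.]
32 [266 242  12   8  42] [365.5  53.5  10.3] [355.  37.   8.] [375.  69.  15.]
36 [320 244  13  10  41] [ 361.4 -107.2    9.6] [ 348. -122.    8.] [374. -87.  12.]
```

View pics/tc.png

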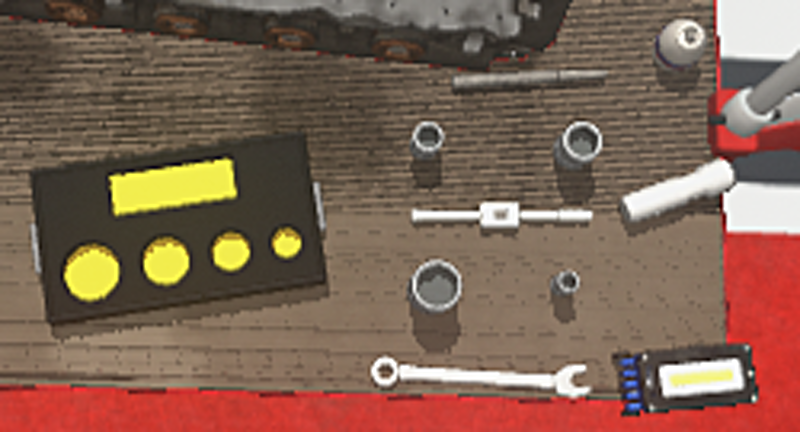

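View pics/sc.png

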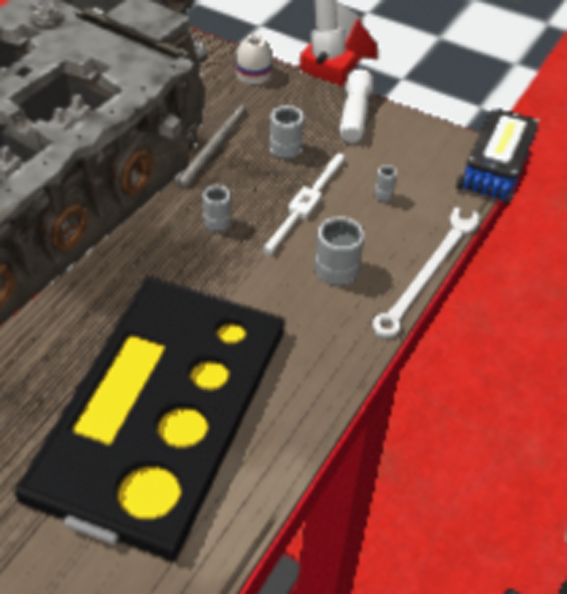

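```bash
cat > fit.py <<'E'
from h import *
from scipy.optimize import minimize
def load(t): return {n:np.load(f"{n}{t}.npz") for n in("top","scene")}
S=8
def fill(polys,box):
    x0,y0,w,h=box;m=None
    for q in polys:
        a=np.zeros((h*S,w*S),np.uint8)
        cv2.fillPoly(a,[np.round((q-[x0-.5,y0-.5])*S*16).astype(np.int32)],1,shift=4)
        m=a if m is None else m&a
    return cv2.resize(m.astype(np.float32),(w,h),interpolation=cv2.INTER_AREA)
an=np.linspace(0,2*np.pi,60,endpoint=False);circ=np.c_[np.cos(an),np.sin(an)]
def yellow(p):
    h=cv2.cvtColor(p,cv2.COLOR_RGB2HSV);return ((h[...,0]>20)&(h[...,0]<38)&(h[...,1]>120)&(h[...,2]>90)).astype(np.float32)
def tray(views,x0):
    names=list(views)
    def cost(v):
        x,y,th,bx=v;c,s=np.cos(th),np.sin(th);R=np.array([[c,-s],[s,c]]);e=0
        for n in names:
            q0=proj(n,[x0[0],x0[1],20])[0];M=views[n]
            box=tr_box[n];img=M[box[1]:box[1]+box[3],box[0]:box[0]+box[2]];r=np.zeros_like(img)
            for px,d in((0,27),(51,35),(110,43),(177,51)):
                xy=(circ*d/2+[px,0])@R.T+[x,y]
                r=np.maximum(r,fill([proj(n,np.c_[xy,np.full(60,z)]) for z in(10,22.5)],box))
            b=np.array([[-56,-19],[56,-19],[56,19],[-56,19]])+[bx,-65];xy=b@R.T+[x,y]
            r=np.maximum(r,fill([proj(n,np.c_[xy,np.full(4,z)]) for z in(16,22.5)],box))
            e+=((r-img)**2).sum()
        return e
    tr_box={}
    c,s=np.cos(x0[2]),np.sin(x0[2]);R=np.array([[c,-s],[s,c]])
    pts=(np.array([[-30,40],[215,40],[215,-100],[-30,-100]])@R.T)+x0[:2]
    for n in names:
        q=proj(n,np.c_[pts,np.full(4,20)]);a=np.floor(q.min(0)).astype(int)-3;b=np.ceil(q.max(0)).astype(int)+4
        tr_box[n]=(a[0],a[1],b[0]-a[0],b[1]-a[1])
    best=None
    f=minimize(cost,x0,method="Nelder-Mead",options=dict(initial_simplex=np.array([x0]+[np.array(x0)+d for d in np.diag([6,6,.05,6])]),maxiter=300,xatol=.02,fatol=.05))
    return f.x,f.fun
def cyl(n,M,xy,D,H):
    q=proj(n,[*xy,H/2])[0].astype(int);box=(q[0]-18,q[1]-18,37,37)
    img=M[box[1]:box[1]+37,box[0]:box[0]+37]
    def cost(v):
        pts=np.vstack([np.c_[circ*D/2+v[:2],np.full(60,H)],np.c_[circ*D/2+v[:2],np.full(60,9)]])
        hull=cv2.convexHull(proj(n,pts).astype(np.float32)).reshape(-1,2)
        return ((fill([hull],box)-img)**2).sum()
    f=minimize(cost,xy,method="Nelder-Mead",options=dict(initial_simplex=np.array([xy,np.add(xy,[5,0]),np.add(xy,[0,5])]),xatol=.02,fatol=.02))
    return f.x,f.fun
E
python3 - <<'E'
from fit import *
v=load(0);Y={n:yellow(v[n]["p"]) for n in v}
C={n:cloud(n,v[n]["d"]) for n in v}
for n in v:
    for X,Yy in((500,60),(400,-40),(500,-50),(330,-80)):
        q=proj(n,[X,Yy,0])[0].round().astype(int);print(n,(X,Yy),C[n][q[1]-2:q[1]+3,q[0]-2:q[0]+3,2].mean().round(1))
p20=atz("top",[(368+0)*.64*0+ (150+287/3.2),130+242/3.2],10)[0];p44=atz("top",[150+91/3.2,130+271/3.2],10)[0]
print(p20,p44);d=p44-p20;x0=[p20[0],p20[1],np.arctan2(d[1],d[0]),90]
for k in(["top"],["scene"],["top","scene"]):
    print(k,tray({n:Y[n] for n in k},x0))
for nm,xy,D,H in(("20",(447,-101),20,38),("28",(573,25),28,42),("36",(572,-112),36,48),("44",(438,18),44,54)):
    for n in v:
        z=C[n][...,2];M=((z>9)&(z<75)).astype(np.float32);print(nm,n,cyl(n,M,xy,D,H))
E
```

```text
top (500, 60) 1.4
top (400, -40) 1.3
top (500, -50) 5.8
top (330, -80) -843.6
scene (500, 60) 1.5
scene (400, -40) 1.9
scene (500, -50) 5.8
scene (330, -80) -518.7
[478.05590502 147.64362392  10.        ] [446.61923073 323.76633258  10.        ]
['top'] (array([477.84975139, 149.50832444,   1.74851091,  94.76426069]), np.float64(42.272216796875))
['scene'] (array([478.35369863, 147.875922  ,   1.75566644,  96.39649784]), np.float64(141.397216796875))Traceback (most recent call last):
  File "<stdin>", line 10, in <module>
  File "fit.py", line 36, in tray
    f=minimize(cost,x0,method="Nelder-Mead",options=dict(initial_simplex=np.array([x0]+[np.array(x0)+d for d in np.diag([6,6,.05,6])]),maxiter=300,xatol=.02,fatol=.05))
    res = _minimize_neldermead(fun, x0, args, callback, bounds=bounds,
                               **options)
    fxr = func(xr)
    fx = function(np.copy(x), *(wrapper_args + args))
  File "fit.py", line 24, in cost
    r=np.maximum(r,fill([proj(n,np.c_[xy,np.full(60,z)]) for z in(10,22.5)],box))
                         ~~~~^^^^^^^^^^^^^^^^^^^^^^^^^^^
  File "h.py", line 18, in proj
    c=arm.get_calibration(name)
ValueError: time passes only in moves, steps and waits
```

```bash
python3 - <<'E'
import pickle
from station import arm
pickle.dump({n:arm.get_calibration(n) for n in("top","scene")},open("cal.pkl","wb"))
print(arm.get_state()["time_s"])
E
sed -i 's/c=arm.get_calibration(name)/c=CAL[name]/' h.py; sed -i '2a import pickle\nCAL=pickle.load(open("cal.pkl","rb"))' h.py
cat > run1.py <<'E'
from fit import *
v=load(0);Y={n:yellow(v[n]["p"]) for n in v}
C={n:cloud(n,v[n]["d"]) for n in v}
x0=[478,148,1.75,95]
for k in(["top"],["scene"],["top","scene"]):
    f=tray({n:Y[n] for n in k},x0);print(k,f)
for nm,xy,D,H in(("20",(447,-101),20,38),("28",(573,25),28,42),("36",(572,-112),36,48),("44",(438,18),44,54)):
    for n in v:
        z=C[n][...,2];M=((z>9)&(z<75)).astype(np.float32);print(nm,n,cyl(n,M,xy,D,H))
x,y,th,bx=f[0];c,s=np.cos(th),np.sin(th);R=np.array([[c,-s],[s,c]])
for n in v:
    im=cv2.resize(v[n]["p"][:,:,::-1],None,fx=4,fy=4)
    for px,d in((0,27),(51,35),(110,43),(177,51)):
        q=proj(n,np.c_[(circ*d/2+[px,0])@R.T+[x,y],np.full(60,22.5)]);cv2.polylines(im,[np.round(q*4+1.5).astype(int)],True,(255,0,0),1)
        print(px,(np.array([px,0])@R.T+[x,y]).round(1))
    b=np.array([[-56,-19],[56,-19],[56,19],[-56,19]])+[bx,-65];q=proj(n,np.c_[b@R.T+[x,y],np.full(4,22.5)]);cv2.polylines(im,[np.round(q*4+1.5).astype(int)],True,(255,0,0),1)
    q=q.mean(0)*4;a=int(max(q[1]-300,0));b=int(max(q[0]-400,0));cv2.imwrite(f"pics/ov_{n}.png",im[a:a+600,b:b+800])
print("bed",R@[bx,-65]+[x,y])
# handle
for n in v:
    z=C[n][...,2];P=C[n];m=(z>10)&(z<45)&(P[...,0]>490)&(P[...,0]<580)&(P[...,1]<-145)&(P[...,1]>-275)
    q=P[m];print(n,len(q),q.min(0),q.max(0),q.mean(0));w,e=np.linalg.eigh(np.cov(q[:,:2].T));print(e[:,1])
E
python3 run1.py
```

```text
0.1
['top'] (array([478.39215585, 149.47049563,   1.75197177,  94.61531012]), np.float64(41.996337890625))
['scene'] (array([478.63414768, 148.37158055,   1.75829311,  95.98087455]), np.float64(139.993408203125))
['top', 'scene'] (array([478.58852053, 149.20828001,   1.75525887,  94.94470642]), np.float64(192.288818359375))
20 top (array([ 447.61925411, -102.0532856 ]), np.float64(7.444091796875))
20 scene (array([ 447.45361713, -105.13027845]), np.float64(99.822509765625))
28 top (array([574.85706114,  24.36985253]), np.float64(9.47216796875))
28 scene (array([575.22125238,  22.61840237]), np.float64(79.705810546875))
36 top (array([ 573.90382272, -114.04911754]), np.float64(15.016845703125))
36 scene (array([ 573.94859147, -116.35063541]), np.float64(39.77685546875))
44 top (array([439.76215516,  17.15688474]), np.float64(3.0126953125))
44 scene (array([438.72151184,  15.24384308]), np.float64(55.888916015625))
0 [478.6 149.2]
51 [469.2 199.3]
110 [458.4 257.3]
177 [446.1 323.2]
0 [478.6 149.2]
51 [469.2 199.3]
110 [458.4 257.3]
177 [446.1 323.2]
bed [525.0712041  254.46443141]
top 372 [ 508.33872628 -274.56505445   10.82425506] [ 579.63667865 -157.73139552   36.17330302] [ 539.53253304 -213.62648571   25.9357412 ]
[-0.4512855   0.89237963]
scene 270 [ 507.14854513 -274.52605701   10.1309614 ] [ 579.71960885 -157.42245381   33.89116188] [ 539.69352433 -211.04440329   24.76403426]
[-0.47573185  0.87959036]
```

View pics/ov_scene.png

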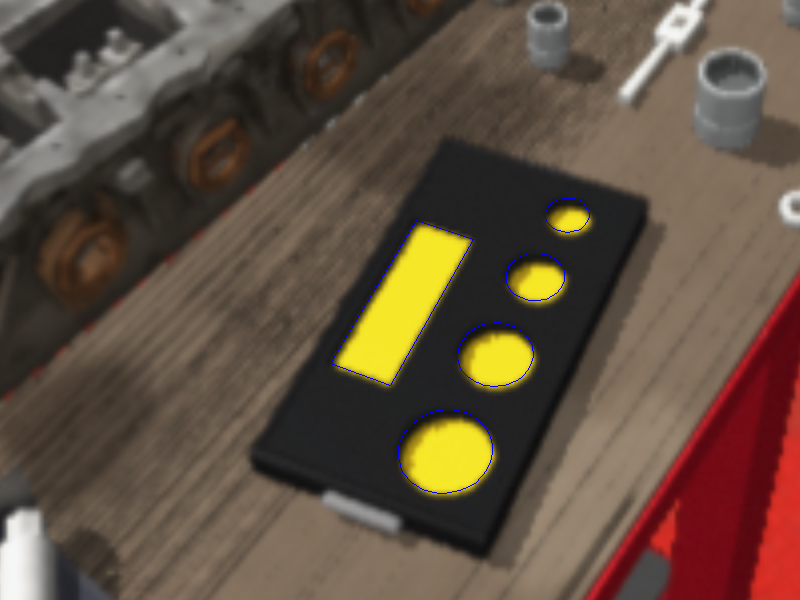

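View pics/ov_top.png

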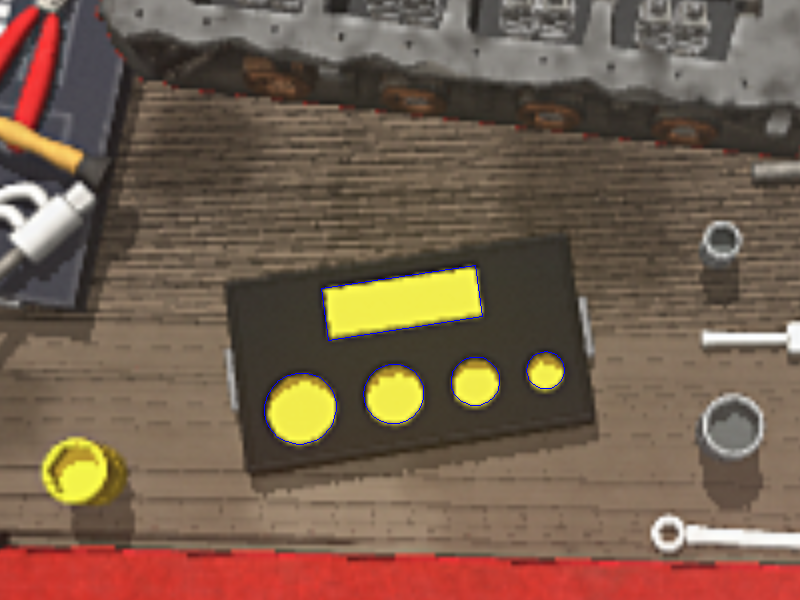

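```bash
cat > g.py <<'E'
from fit import *
v=load(0)
G={}
for n in v:
    P=cloud(n,v[n]["d"]).reshape(-1,3);P=P[v[n]["d"].ravel()>0]
    for p in P:
        if 300<p[0]<700 and -400<p[1]<400 and -30<p[2]<600:
            k=(int(p[0]//20),int(p[1]//20));G[k]=max(G.get(k,-99),p[2])
for X in range(34,14,-1): print(f"{X*20:4d}",*[f"{int(G.get((X,y),-1)):4d}" for y in range(19,-20,-1)])
print("    ",*[f"{y*20:4d}" for y in range(19,-20,-1)])
for n in v:
    im=v[n]["p"];q=proj(n,[540,-215,20])[0].astype(int);cv2.imwrite(f"pics/h_{n}.png",cv2.resize(im[q[1]-35:q[1]+35,q[0]-45:q[0]+45,::-1],None,fx=8,fy=8,interpolation=cv2.INTER_CUBIC));print(n,q-[45,35])
E
python3 g.py
```

```text
680  141  139  140  139  141  140  140  141  142  140  140  139  138  141  140  135   -1   -1  141  139  140  141  147  148  146    5    4    6    5   41   51   48    4   -1   -1   -1  292  316  314
 660  139  138  141  138  138  140  138  139  142  141  140  143  141  140  140  140  139  141  140  139  140  142  142  132  132    4    3    4    6   47   51   49    6   -1   -1  222  279  292  288
 640    4    6    6    4    5    3    4    6  133  139  137  139  140  138  139  139  140  139  140  140  139  142  140   69   74   14   14   10    4   36   42   41    4   -1  171  208  216   37   -1
 620    4    4    4    5    5    4    4    3    3    3    4    4    4    4    4    3    4    5    5    6  124  138   16   15   13    9    4    5    5    4    5    3   52  112  152  164   41   39   31
 600    5    4    4    4    4    3    4    6    5    4    5    4    5    4    4    5    5    6    4    4    5    5    3    5    3    4    4    4    4    4    4   43   65  103  118   38   32   23   14
 580    6    4    4    4    4    4    5    4    3    3    4    3    2   21    4    3    4    5   44  
[... 2428 characters left out ...]
   11   10   30   39   39   38   40   38   37   -1   -1   -1   -1   -1
 320   -2   -1   -2    0   -4   -1   -1   -1   -1   -1   -1   -1   -1   -1   -1   -1   -1   -1   -1   -1   -1   -1   -1   -1   -1   -1   -1   28   37   36   38   32   -1   -1   -1   -1   -1   -1   -1
 300   -1   -1   -1   -1   -1   -1   -1   -1   -1   -1   -1   -1   -1   -1   -1   -1   -1   -1   -1   -1   -1   -1   -1   -1   -1   -1   -1   -1   -1   -1   -1   -1   -1   -1   -1   -1   -1   -1   -1
      380  360  340  320  300  280  260  240  220  200  180  160  140  120  100   80   60   40   20    0  -20  -40  -60  -80 -100 -120 -140 -160 -180 -200 -220 -240 -260 -280 -300 -320 -340 -360 -380
top [318 152]
scene [266  81]
```

```bash
cat > plan.py <<'E'
import sys,numpy as np
from station import arm
# usage plan.py X Y Z phi grip [N]
X,Y,Z,ph,g=map(float,sys.argv[1:6]);N=int(sys.argv[6]) if len(sys.argv)>6 else 0
s=arm.get_state();p=s["tcp_pos"];R=s["ee_rot"];p0=np.degrees(np.arctan2(R[1,0],R[0,0]))
dp=np.array([X,Y,Z])-p;dt=(ph-p0+180)%360-180
N=N or max(1,int(np.ceil(max(np.linalg.norm(dp)/38,abs(dt)/7.0))))
print("t",round(s["time_s"],2),"tcp",p.round(1),"phi",round(p0,1),"q",s["joint_positions"].round(0),"F",s["force"].round(1),"open",round(s["opening"]*88,1),"N",N,"dp",dp.round(1),"dt",round(dt,1))
tilt=np.degrees(np.arccos(-R[2,2]));print("tilt",tilt.round(2))
rows=[];cur=p.copy();a=p0
for i in range(N):
    want=p+dp*(i+1)/N;c,sn=np.cos(np.radians(a)),np.sin(np.radians(a))
    d=want-cur;t=np.array([c*d[0]+sn*d[1],sn*d[0]-c*d[1],-d[2]]).round(0 if np.linalg.norm(d)>5 else 1)
    # tool twist about z(down): + twist decreases phi
    tw=round(-(p0+dt*(i+1)/N-a)) if abs(dt)>3 else round(-(p0+dt*(i+1)/N-a),1)
    rows.append(f"[{g:g},[{t[0]:g},{t[1]:g},{t[2]:g}],{tw:g}]")
    cur=cur+np.array([c*t[0]+sn*t[1],sn*t[0]-c*t[1],-t[2]]);a-=tw
for i in range(0,N,5):print("["+",".join(rows[i:i+5])+"]")
E
python3 plan.py 447.5 -103 120 100.6 60
```

```text
t 0.1 tcp [ 143.5 -607.9  224.5] phi 13.3 q [73. 24. -1. 91.  0. 65. -5.] F [-0.6  0.5  0.6] open 87.8 N 16 dp [ 304.   504.9 -104.5] dt 87.3
tilt 0.08
[[60,[26,-26,7],-5],[60,[28,-24,6],-6],[60,[30,-21,7],-5],[60,[32,-19,6],-6],[60,[34,-14,7],-5]]
[[60,[35,-12,6],-6],[60,[36,-8,7],-5],[60,[36,-5,6],-6],[60,[37,-1,7],-5],[60,[37,2,6],-6]]
[[60,[36,6,7],-5],[60,[36,9,6],-5],[60,[35,12,7],-6],[60,[33,16,6],-5],[60,[32,19,7],-6]]
[[60,[29,21,6],-5]]
```

View pics/h_top.png

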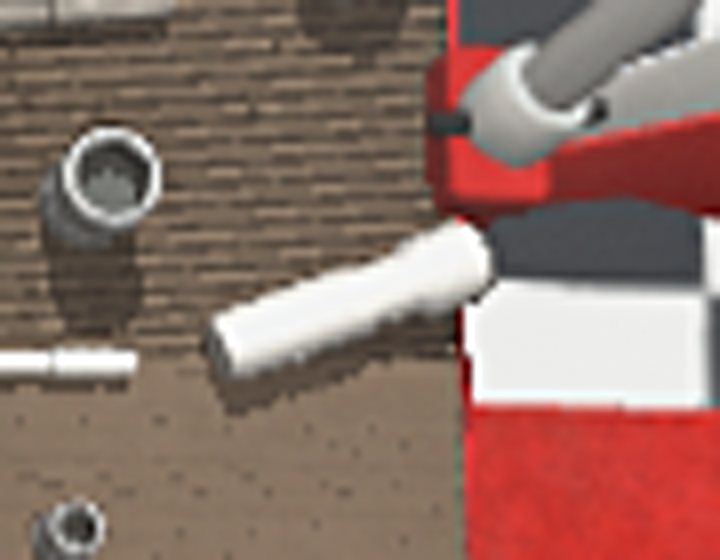

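View pics/h_scene.png

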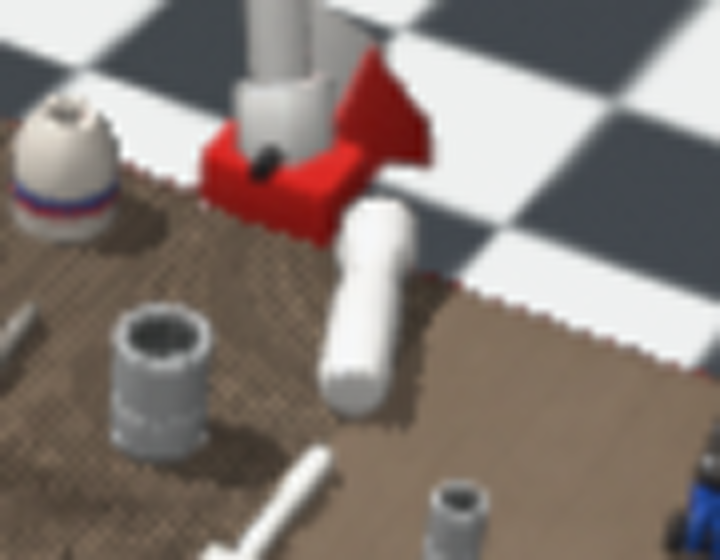

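Emit:
apply_moves([
  [60, [26, -26, 7], -5],
  [60, [28, -24, 6], -6],
  [60, [30, -21, 7], -5],
  [60, [32, -19, 6], -6],
  [60, [34, -14, 7], -5],
], newtons=20)

```text
time_s: 0.52
tcp_pos: [234.4, -450.8, 188.3]
ee_rot: [[0.76, 0.65, -0.005], [0.65, -0.76, -0.001], [-0.004, -0.002, -1.0]]
force: [1.7, -0.4, -0.4]
opening: 0.693
```

Emit:
apply_moves([
  [60, [35, -12, 6], -6],
  [60, [36, -8, 7], -5],
  [60, [36, -5, 6], -6],
  [60, [37, -1, 7], -5],
  [60, [37, 2, 6], -6],
])

```text
time_s: 0.93
tcp_pos: [328.7, -282.7, 153.5]
ee_rot: [[0.345, 0.939, -0.006], [0.939, -0.345, -0.001], [-0.003, -0.005, -1.0]]
force: [2.1, 0.2, 0.0]
opening: 0.685
```

```bash
python3 plan.py 447.5 -103 120 100.6 60
```

```text
t 0.93 tcp [ 328.7 -282.7  153.5] phi 69.8 q [ 54.  11. -22. 120.   6.  49.   8.] F [2.1 0.2 0. ] open 60.3 N 6 dp [118.8 179.7 -33.5] dt 30.8
tilt 0.33
[[60,[35,8,6],-5],[60,[34,12,5],-5],[60,[33,14,6],-5],[60,[32,17,5],-6],[60,[29,20,6],-5]]
[[60,[28,23,5],-5]]
```

Emit:
apply_moves([
  [60, [35, 8, 6], -5],
  [60, [34, 12, 5], -5],
  [60, [33, 14, 6], -5],
  [60, [32, 17, 5], -6],
  [60, [29, 20, 6], -5],
])

```text
time_s: 1.35
tcp_pos: [427.9, -123.8, 123.4]
ee_rot: [[-0.125, 0.992, -0.006], [0.992, 0.125, -0.002], [-0.001, -0.006, -1.0]]
force: [-0.2, -0.6, -0.4]
opening: 0.683
```

Emit:
apply_moves([
  [60, [28, 23, 5], -5],
  [60, [0, 0, 0], 0],
])

```text
time_s: 1.52
tcp_pos: [450.5, -85.0, 117.5]
ee_rot: [[-0.227, 0.974, -0.004], [0.974, 0.227, 0.001], [0.002, -0.003, -1.0]]
force: [0.2, 1.2, -0.1]
opening: 0.681
```

```bash
python3 plan.py 447.5 -103 40 100.6 45
```

```text
t 1.52 tcp [450.5 -85.  117.5] phi 103.1 q [ 33.  19. -34. 119.  14.  47.   4.] F [ 0.2  1.2 -0.1] open 59.9 N 3 dp [ -3.  -18.  -77.5] dt -2.5
tilt 0.22
[[45,[-6,-2,26],0.8],[45,[-5,-3,26],0.9],[45,[-6,-2,25],0.8]]
```

Emit:
apply_moves([
  [50, [-9, -4, 10], 1.2],
  [50, [-8, -3, 10], 1.2],
  [50, [0, 0, 0], 0],
])

```text
time_s: 1.77
tcp_pos: [446.8, -103.3, 95.0]
ee_rot: [[-0.186, 0.983, -0.005], [0.983, 0.186, 0.002], [0.003, -0.004, -1.0]]
force: [-0.1, -0.2, 0.4]
opening: 0.569
```

```bash
python3 plan.py 447.5 -103 40 100.6 45 3;python3 - <<'E'
from h import *
p,d=arm.capture("top");np.savez("top1.npz",p=p,d=d)
q=proj("top",[447,-103,40])[0].astype(int)
cv2.imwrite("pics/a1.png",cv2.resize(p[q[1]-35:q[1]+35,q[0]-45:q[0]+45,::-1],None,fx=8,fy=8,interpolation=cv2.INTER_CUBIC))
p,d=arm.capture("scene")
q=proj("scene",[447,-103,40])[0].astype(int)
cv2.imwrite("pics/a2.png",cv2.resize(p[q[1]-35:q[1]+35,q[0]-45:q[0]+45,::-1],None,fx=8,fy=8,interpolation=cv2.INTER_CUBIC))
E
```

```text
t 1.77 tcp [ 446.8 -103.3   95. ] phi 100.7 q [ 34.  21. -32. 120.  16.  44.   3.] F [-0.1 -0.2  0.4] open 50.0 N 3 dp [  0.7   0.3 -55. ] dt -0.1
tilt 0.3
[[45,[0,0,18],0],[45,[0,0,19],0.1],[45,[0,1,18],-0]]
```

View pics/a2.png

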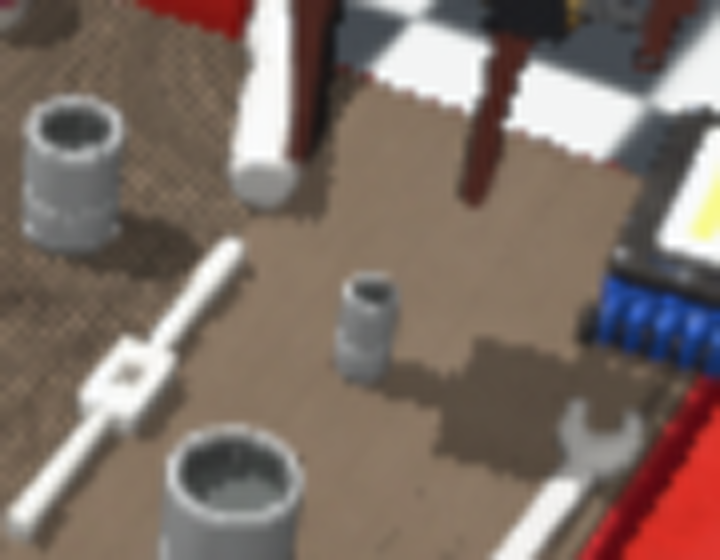

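Emit:
apply_moves([
  [45, [0, 0, 18], 0],
  [45, [0, 1, 15], 0],
  [45, [0, 0, 8], 0],
  [45, [0, 0, 2], 0],
])

```text
time_s: 2.2
tcp_pos: [448.1, -107.0, 53.4]
ee_rot: [[-0.177, 0.984, -0.001], [0.984, 0.177, -0.001], [-0.0, -0.001, -1.0]]
force: [-0.0, -0.5, -0.8]
opening: 0.515
```

```bash
python3 plan.py 447.5 -103 40 100.6 45 2
```

```text
t 2.2 tcp [ 448.1 -107.    53.4] phi 100.2 q [ 32.  25. -30. 122.  19.  38.  -1.] F [-0.  -0.5 -0.8] open 45.3 N 2 dp [ -0.6   4.  -13.4] dt 0.4
tilt 0.06
[[45,[2,0,7],-0.2],[45,[2,0,6],-0.2]]
```

Emit:
apply_moves([
  [45, [2, 0, 7], 0],
  [45, [2, 0, 6], 0],
  [45, [0, 0, 1], 0],
])

```text
time_s: 2.45
tcp_pos: [447.3, -104.0, 39.2]
ee_rot: [[-0.175, 0.985, -0.0], [0.985, 0.175, -0.001], [-0.001, -0.0, -1.0]]
force: [-0.8, -0.2, -0.3]
opening: 0.511
```

```bash
cat > look.py <<'E'
import sys
from h import *
X,Y,Z=map(float,sys.argv[1:4]);tag=sys.argv[4];h=int(sys.argv[5]) if len(sys.argv)>5 else 32
ims=[]
for n in("top","scene"):
    p,d=arm.capture(n);np.savez(f"{n}{tag}.npz",p=p,d=d);q=proj(n,[X,Y,Z])[0].astype(int)
    pp=cv2.copyMakeBorder(p,100,100,100,100,cv2.BORDER_CONSTANT);q=q+100
    ims.append(cv2.resize(pp[q[1]-h:q[1]+h,q[0]-h:q[0]+h,::-1],(400,400),interpolation=cv2.INTER_CUBIC))
cv2.imwrite(f"pics/l{tag}.png",np.hstack(ims))
E
python3 plan.py 447.5 -103 40 100.6 45 1;python3 look.py 447 -103 30 2
```

```text
t 2.45 tcp [ 447.3 -104.    39.2] phi 100.1 q [ 30.  26. -29. 122.  21.  36.  -3.] F [-0.8 -0.2 -0.3] open 44.9 N 1 dp [0.2 1.  0.8] dt 0.5
tilt 0.07
[[45,[1,0.4,-0.8],-0.5]]
```

View pics/l2.png

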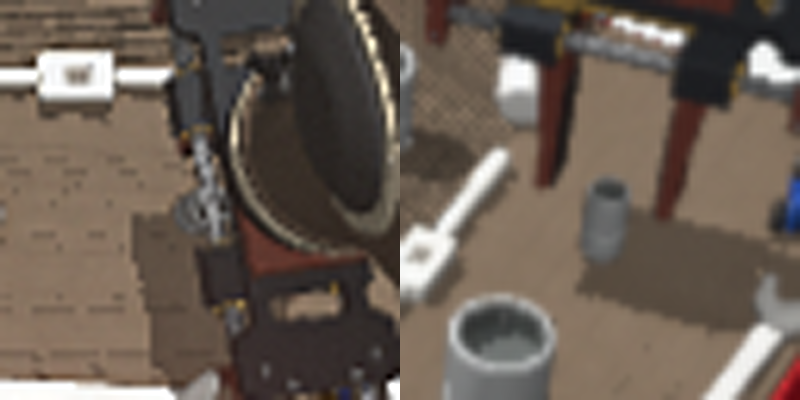

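```bash
python3 - <<'E'
from h import *
s=arm.get_state();p=s["tcp_pos"];R=s["ee_rot"]
print(arm.get_calibration("scene")["position"],arm.get_calibration("top")["position"])
import pickle
q0=proj("scene",[447,-103,30])[0].astype(int)
for nm,l in(("tipmid",[0,0,25]),("tip+",[0,23,25]),("tip-",[0,-23,25]),("tcp",[0,0,0])):
    w=p+R@np.array(l,float)
    print(nm,w.round(0),((proj("scene",w)[0]-q0+32)*400/64+[400,0]).round(), ((proj("top",w)[0]-proj("top",[447,-103,30])[0].astype(int)+32)*400/64).round())
d=np.load("scene2.npz")["d"];P=cloud("scene",d)
for u,v in((545,170),(665,200),(607,220),(555,120),(685,130)):
    a=int(q0[0]-32+(u-400)/6.25);b=int(q0[1]-32+v/6.25);print(u,v,P[b,a].round(0))
d=np.load("top2.npz")["d"];P=cloud("top",d);q0=proj("top",[447,-103,30])[0].astype(int)
for u,v in((190,215),(205,190),(220,270),(190,140),(250,60)):
    a=int(q0[0]-32+(u)/6.25);b=int(q0[1]-32+v/6.25);print(u,v,P[b,a].round(0))
E
```

```text
[176.65138848 626.29515507 716.21313435] [ 328.17540908  140.73159558 1070.27566368]
tipmid [ 448. -104.   15.] [599. 226.] [200. 208.]
tip+ [ 470. -100.   15.] [550. 213.] [191. 159.]
tip- [ 425. -108.   15.] [648. 239.] [209. 256.]
tcp [ 448. -104.   40.] [606. 184.] [212. 202.]
545 170 [472. -89.  49.]
665 200 [419. -99.  48.]
607 220 [441. -94.  30.]
555 120 [472. -90.  77.]
685 130 [417. -99.  91.]
190 215 [443. -94.  36.]
205 190 [443. -77. 131.]
220 270 [408. -82. 141.]
190 140 [463. -72. 134.]
250 60 [468. -56. 302.]
```

```bash
python3 - <<'E'
from h import *
z=np.load("scene2.npz");q0=proj("scene",[447,-103,30])[0].astype(int)
a=z["p"][q0[1]-25:q0[1]+17,q0[0]-20:q0[0]+22,::-1]
cv2.imwrite("pics/z2.png",cv2.resize(a,None,fx=14,fy=14,interpolation=cv2.INTER_NEAREST))
P=cloud("scene",z["d"])
for dv in range(-14,8):
    print(dv,P[q0[1]+dv,q0[0]-9+0].round(0),P[q0[1]+dv,q0[0]+10].round(0))
E
```

```text
-14 [475. -89.  79.] [ 463. -206.    2.]
-13 [473. -86.  78.] [ 461. -201.    2.]
-12 [475. -90.  71.] [ 458. -196.    3.]
-11 [475. -91.  68.] [ 457. -194.    2.]
-10 [474. -91.  64.] [ 424. -100.   80.]
-9 [473. -89.  63.] [ 424. -100.   77.]
-8 [473. -90.  58.] [ 424. -102.   72.]
-7 [473. -90.  55.] [ 423. -100.   71.]
-6 [473. -91.  51.] [421. -97.  70.]
-5 [472. -89.  49.] [421. -97.  67.]
-4 [471. -89.  45.] [421. -99.  62.]
-3 [470. -88.  43.] [ 421. -100.   57.]
-2 [ 486. -126.    3.] [ 420. -100.   54.]
-1 [ 484. -124.    2.] [419. -99.  52.]
0 [ 483. -121.    1.] [419. -99.  48.]
1 [ 480. -115.    3.] [418. -97.  47.]
2 [ 479. -113.    1.] [418. -99.  42.]
3 [ 477. -111.   -0.] [ 430. -137.    2.]
4 [ 474. -103.    3.] [ 430. -139.   -3.]
5 [ 473. -103.   -0.] [ 427. -132.    0.]
6 [470. -97.   2.] [ 424. -124.    4.]
7 [469. -95.   1.] [ 423. -123.    1.]
```

View pics/z2.png

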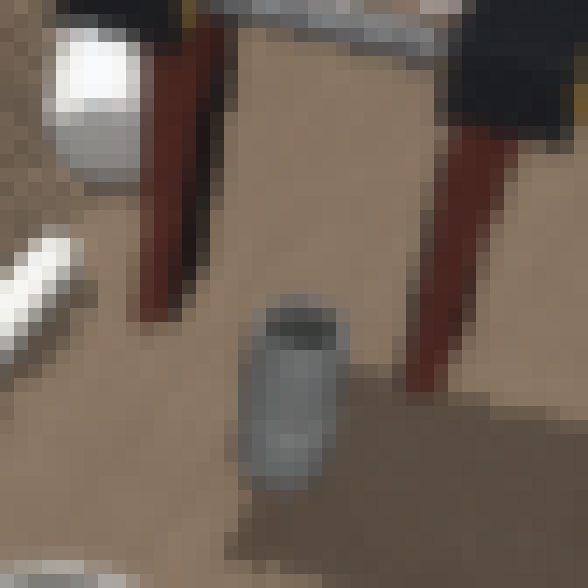

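Emit:
apply_moves([
  [0, [1, 0, 0], 0],
  [0, [0, 0, 0], 0],
  [0, [0, 0, 0], 0],
  [0, [0, 0, 0], 0],
  [0, [0, 0, 0], 0],
], newtons=10)

```text
time_s: 2.97
tcp_pos: [448.5, -103.0, 41.0]
ee_rot: [[-0.176, 0.984, 0.002], [0.984, 0.176, -0.002], [-0.003, 0.002, -1.0]]
force: [-0.4, 0.4, 1.6]
opening: 0.174
```

```bash
python3 plan.py 447.5 -103 40 100.6 45 1;python3 look.py 447 -103 30 3
```

```text
t 2.97 tcp [ 448.5 -103.    41. ] phi 100.1 q [ 30.  26. -29. 122.  21.  37.  -3.] F [-0.4  0.4  1.6] open 15.3 N 1 dp [-1.  0. -1.] dt 0.5
tilt 0.19
[[45,[0.2,-0.9,1],-0.5]]
```

View pics/l3.png

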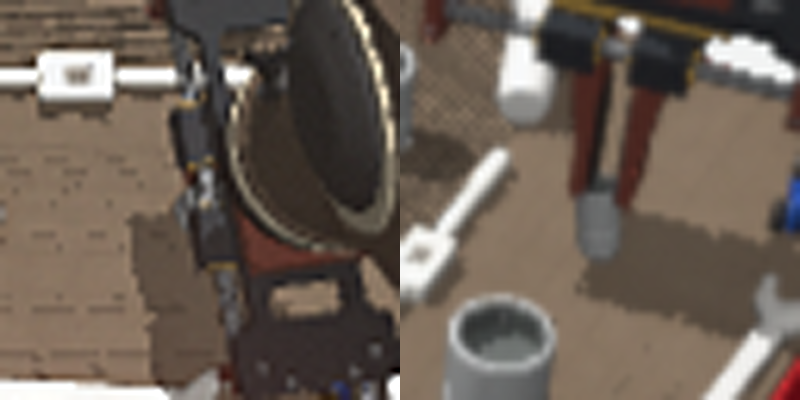

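Emit:
apply_moves([
  [0, [0, 0, 0], 0],
  [0, [0, 0, 0], 0],
])

```text
time_s: 3.23
tcp_pos: [450.6, -103.1, 42.4]
ee_rot: [[-0.176, 0.984, 0.007], [0.984, 0.176, -0.003], [-0.004, 0.006, -1.0]]
force: [0.4, 0.3, 4.3]
opening: 0.035
```

Emit:
apply_moves([
  [45, [0, -1, -10], 0],
  [45, [0, -1, -15], 0],
  [45, [0, 0, -15], 0],
  [45, [0, 0, 0], 0],
  [45, [0, 0, 0], 0],
])

```text
time_s: 3.65
tcp_pos: [447.3, -103.0, 85.3]
ee_rot: [[-0.176, 0.984, 0.005], [0.984, 0.176, -0.002], [-0.003, 0.004, -1.0]]
force: [-0.1, 1.1, -0.3]
opening: 0.373
```

```bash
python3 plan.py 447.5 -103 40 100.6 45 1;python3 look.py 447 -103 30 4; python3 - <<'E'
from h import *
s=arm.get_state();print(s["tcp_pos"],s["wrist_torque"])
P=cloud("scene",np.load("scene4.npz")["d"]).reshape(-1,3)
m=(abs(P[:,0]-447)<60)&(abs(P[:,1]+103)<40)&(P[:,2]>20)&(P[:,2]<140)
q=P[m]
for lo in range(20,140,5):
    r=q[(q[:,2]>=lo)&(q[:,2]<lo+5)]
    if len(r):print(lo,len(r),r[:,0].min().round(),r[:,0].max().round(),np.median(r[:,1]).round())
E
```

```text
t 3.65 tcp [ 447.3 -103.    85.3] phi 100.1 q [ 33.  21. -32. 121.  17.  42.   1.] F [-0.1  1.1 -0.3] open 32.9 N 1 dp [  0.2   0.  -45.3] dt 0.5
tilt 0.31
[[45,[0,0,45],-0.5]]
[ 447.25674675 -102.97672857   84.74679999] [-0.076132   -0.09064925 -0.02279702]
20 8 437.0 450.0 -97.0
25 14 436.0 452.0 -98.0
30 10 437.0 452.0 -98.0
35 24 435.0 451.0 -104.0
40 6 435.0 453.0 -103.0
80 1 466.0 466.0 -93.0
85 16 420.0 474.0 -96.0
90 14 420.0 471.0 -97.0
95 12 420.0 469.0 -98.0
100 15 421.0 472.0 -93.0
105 13 420.0 472.0 -97.0
110 15 419.0 474.0 -97.0
115 14 418.0 473.0 -95.0
120 19 418.0 474.0 -95.0
125 15 418.0 474.0 -97.0
130 17 418.0 474.0 -91.0
135 17 415.0 475.0 -95.0
```

View pics/l4.png

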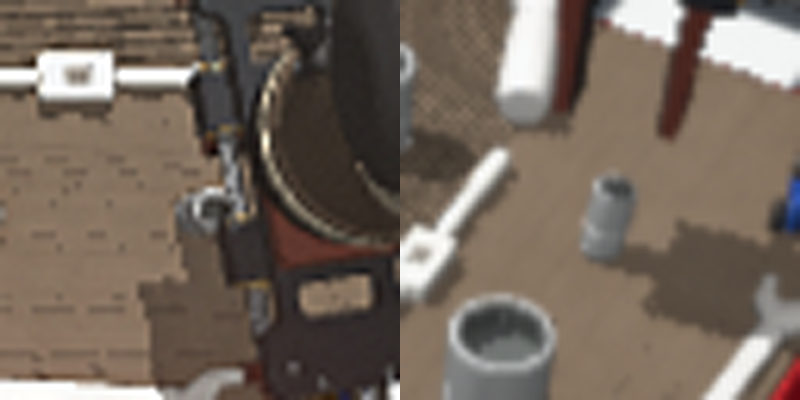

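```bash
python3 - <<'E'
from fit import *
for t in("0","4"):
  for n in("top","scene"):
    z=cloud(n,np.load(f"{n}{t}.npz")["d"]);q=proj(n,[447,-103,19])[0].astype(int)
    M=((z[...,2]>9)&(z[...,2]<60)&(abs(z[...,0]-447)<25)&(abs(z[...,1]+103)<25)).astype(np.float32);print(t,n,cyl(n,M,(447,-101),20,38))
E
```

```text
0 top (array([ 447.61925411, -102.0532856 ]), np.float64(2.444091796875))
0 scene (array([ 447.45361713, -105.13027845]), np.float64(2.822509765625))
4 top (array([ 446.92442906, -102.02649659]), np.float64(5.05126953125))
4 scene (array([ 445.77929684, -105.76201015]), np.float64(5.454833984375))
```

Emit:
apply_moves([
  [45, [0, 0, 20], 0],
  [45, [0, 0, 20], 0],
  [45, [1, 0, 14], 0],
  [45, [1, 0, 5], 0],
])

```text
time_s: 4.08
tcp_pos: [447.5, -101.7, 23.4]
ee_rot: [[-0.175, 0.984, 0.006], [0.984, 0.175, -0.003], [-0.004, 0.005, -1.0]]
force: [-0.3, 0.1, -0.7]
opening: 0.515
```

```bash
python3 plan.py 447 -103 19 100.6 45 1
```

```text
t 4.08 tcp [ 447.5 -101.7   23.4] phi 100.1 q [ 29.  27. -28. 123.  23.  34.  -5.] F [-0.3  0.1 -0.7] open 45.3 N 1 dp [-0.5 -1.3 -4.4] dt 0.5
tilt 0.37
[[45,[-1.2,-0.7,4.4],-0.5]]
```

Emit:
apply_moves([
  [45, [-1.2, 0, 4.4], 0],
  [20, [0, 0, 0], 0],
  [10, [0, 0, 0], 0],
  [10, [0, 0, 0], 0],
  [10, [0, 0, 0], 0],
], newtons=25)

```text
time_s: 4.5
tcp_pos: [446.5, -102.2, 17.5]
ee_rot: [[-0.177, 0.984, 0.002], [0.984, 0.177, -0.001], [-0.002, 0.002, -1.0]]
force: [0.0, 0.2, 0.4]
opening: 0.246
```

Emit:
apply_moves([
  [10, [0, 0, 0], 0],
  [10, [0, 0, 0], 0],
])

```text
time_s: 4.67
tcp_pos: [447.1, -102.5, 18.4]
ee_rot: [[-0.176, 0.984, 0.004], [0.984, 0.176, -0.002], [-0.002, 0.003, -1.0]]
force: [0.1, 0.7, -0.6]
opening: 0.219
```

```bash
python3 plan.py 447 -103 100 100.6 10 3;python3 look.py 447 -103 30 5
```

```text
t 4.67 tcp [ 447.1 -102.5   18.4] phi 100.1 q [ 29.  28. -27. 123.  23.  34.  -5.] F [ 0.1  0.7 -0.6] open 19.3 N 3 dp [-0.1 -0.5 81.6] dt 0.5
tilt 0.23
[[10,[-0,-0,-27],-0.2],[10,[-0,-0,-27],-0.1],[10,[-0,-0,-28],-0.2]]
```

View pics/l5.png

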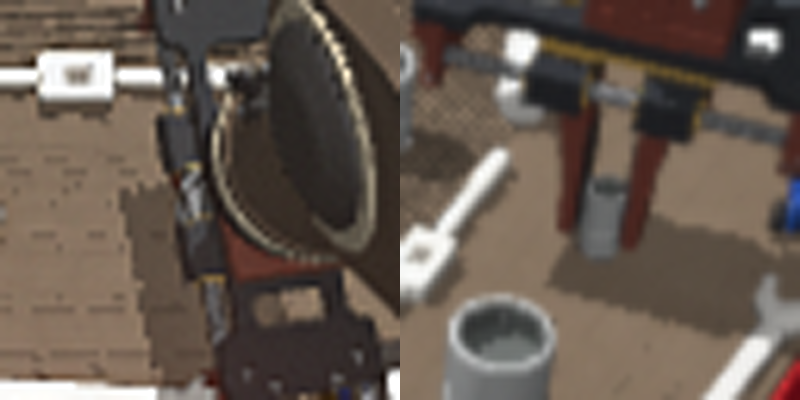

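Emit:
apply_moves([
  [10, [0, 0, -20], 0],
  [10, [0, 0, -30], 0],
  [10, [0, 0, -30], 0],
])

```text
time_s: 5.02
tcp_pos: [442.7, -101.3, 95.8]
ee_rot: [[-0.177, 0.984, -0.007], [0.984, 0.177, 0.002], [0.003, -0.007, -1.0]]
force: [1.0, 0.2, -0.3]
opening: 0.22
```

```bash
python3 plan.py 478.6 149.2 105 100.6 10
```

```text
t 5.02 tcp [ 442.7 -101.3   95.8] phi 100.2 q [ 34.  20. -33. 120.  16.  44.   2.] F [ 1.   0.2 -0.3] open 19.4 N 7 dp [ 35.9 250.5   9.2] dt 0.4
tilt 0.42
[[10,[34,11,-1],-0.1],[10,[35,12,-2],-0],[10,[34,11,-1],-0.1],[10,[34,12,-1],-0],[10,[34,11,-2],-0.1]]
[[10,[35,12,-1],-0],[10,[34,11,-1],-0.1]]
```

Emit:
apply_moves([
  [10, [25, 8, -1], 0],
  [10, [34, 12, -2], 0],
  [10, [34, 11, -1], 0],
  [10, [34, 12, -1], 0],
  [10, [34, 11, -2], 0],
])

```text
time_s: 5.43
tcp_pos: [472.3, 61.1, 109.6]
ee_rot: [[-0.157, 0.988, 0.003], [0.988, 0.157, -0.005], [-0.006, 0.003, -1.0]]
force: [0.8, -0.6, -0.4]
opening: 0.223
```

```bash
python3 plan.py 478.6 149.2 105 100.6 10 4
```

```text
t 5.43 tcp [472.3  61.1 109.6] phi 99.0 q [ 15.  21. -35. 117.  17.  47. -21.] F [ 0.8 -0.6 -0.4] open 19.6 N 4 dp [ 6.3 88.1 -4.6] dt 1.6
tilt 0.36
[[10,[22,5,1],-0.4],[10,[21,5,1],-0.4],[10,[21,6,1],-0.4],[10,[22,5,2],-0.4]]
```

Emit:
apply_moves([
  [10, [26, 5, 1], -0.4],
  [10, [24, 5, 1], -0.4],
  [10, [20, 4, 1], -0.4],
  [10, [10, 2, 1], -0.4],
  [10, [0, 0, 0], 0],
])

```text
time_s: 5.85
tcp_pos: [475.1, 155.7, 107.2]
ee_rot: [[-0.195, 0.981, 0.008], [0.981, 0.195, -0.001], [-0.002, 0.008, -1.0]]
force: [0.1, -0.2, -0.8]
opening: 0.223
```

```bash
python3 plan.py 478.6 149.2 60 100.6 10 3
```

```text
t 5.85 tcp [475.1 155.7 107.2] phi 101.3 q [  5.  24. -36. 114.  19.  47. -30.] F [ 0.1 -0.2 -0.8] open 19.6 N 3 dp [  3.5  -6.5 -47.2] dt -0.7
tilt 0.46
[[10,[-2,1,16],0.2],[10,[-3,0,15],0.2],[10,[-2,1,16],0.3]]
```

Emit:
apply_moves([
  [10, [-3, 1, 16], 0.3],
  [10, [-3, 1, 15], 0.3],
  [10, [-1, 0, 8], 0],
  [10, [0, 0, 2], 0],
])

```text
time_s: 6.18
tcp_pos: [479.6, 145.6, 65.6]
ee_rot: [[-0.183, 0.983, 0.01], [0.983, 0.183, -0.003], [-0.004, 0.009, -1.0]]
force: [-0.9, -0.0, -0.2]
opening: 0.221
```

```bash
python3 plan.py 478.6 149.2 46 100.6 10 2;python3 look.py 478 149 40 6
```

```text
t 6.18 tcp [479.6 145.6  65.6] phi 100.6 q [  4.  27. -33. 116.  22.  43. -33.] F [-0.9 -0.  -0.2] open 19.5 N 2 dp [ -1.    3.6 -19.6] dt 0.0
tilt 0.57
[[10,[2,-0,10],-0],[10,[2,-0,10],-0]]
```

View pics/l6.png

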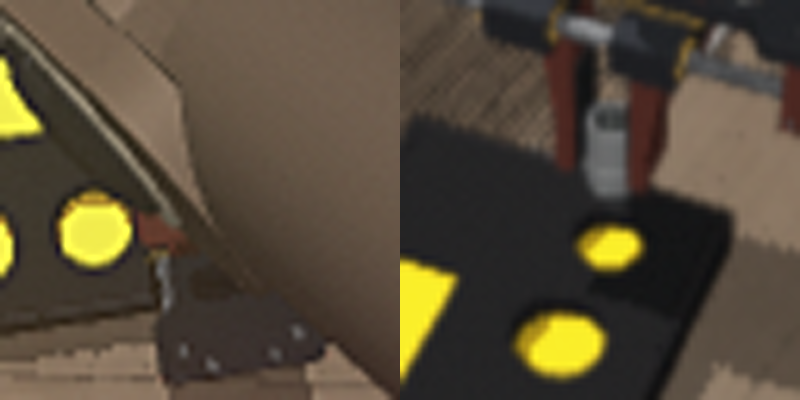

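```bash
cat > ov.py <<'E'
import sys
from fit import *
# ov.py tag D H grasp_above_foot : overlay expected held socket at current TCP
tag=sys.argv[1];D,H,g=map(float,sys.argv[2:5]);s=arm.get_state();p=s["tcp_pos"]
z=np.load(f"scene{tag}.npz");im=z["p"][:,:,::-1];q=proj("scene",[*p[:2],p[2]])[0].astype(int);F=10;h=28
x0,y0=q-h;c=cv2.resize(np.ascontiguousarray(im[y0:y0+2*h,x0:x0+2*h]),None,fx=F,fy=F,interpolation=cv2.INTER_CUBIC)
f=p[2]-g
for zz in(f,f+H):
    o=proj("scene",np.c_[circ*D/2+p[:2],np.full(60,zz)]);cv2.polylines(c,[np.round((o-[x0-.5,y0-.5])*F).astype(int)],True,(0,255,0),1)
cv2.imwrite(f"pics/o{tag}.png",c)
E
python3 ov.py 6 20 38 18.4
```

```text
(no output)
```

View pics/o6.png

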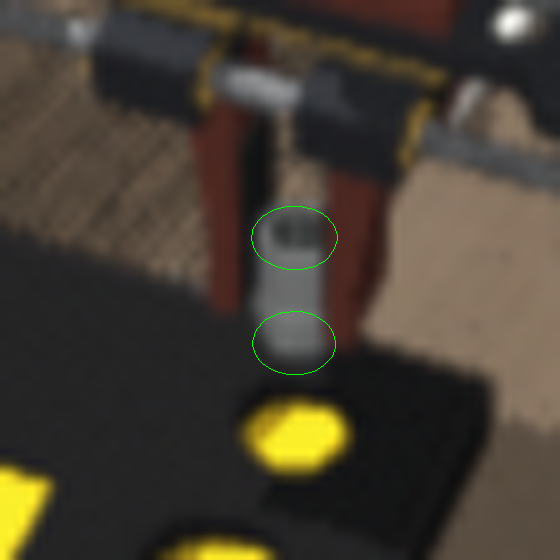

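Emit:
apply_moves([
  [10, [2, 0, 10], 0],
  [10, [2, 0, 7], 0],
  [10, [0, 0, 2], 0],
])

```text
time_s: 6.53
tcp_pos: [480.7, 149.6, 47.7]
ee_rot: [[-0.181, 0.983, 0.013], [0.983, 0.181, -0.002], [-0.004, 0.013, -1.0]]
force: [0.4, 0.4, -0.6]
opening: 0.221
```

```bash
python3 plan.py 478.6 149.2 30 100.6 10 2
```

```text
t 6.53 tcp [480.7 149.6  47.7] phi 100.5 q [  3.  29. -32. 117.  24.  40. -35.] F [ 0.4  0.4 -0.6] open 19.4 N 2 dp [ -2.1  -0.4 -17.7] dt 0.1
tilt 0.77
[[10,[-0,-1,9],-0.1],[10,[-0,-1,9],-0]]
```

Emit:
apply_moves([
  [10, [0, -1.5, 5], 0],
  [10, [0, -1, 5], 0],
  [10, [0, 0, 3], 0],
  [10, [0, 0, 1], 0],
])

```text
time_s: 6.87
tcp_pos: [478.0, 149.5, 32.1]
ee_rot: [[-0.182, 0.983, 0.013], [0.983, 0.182, -0.002], [-0.004, 0.013, -1.0]]
force: [0.0, -0.0, -1.1]
opening: 0.221
```

```bash
python3 plan.py 478.6 149.2 28.4 100.6 10 2;python3 look.py 478 149 40 7
```

```text
t 6.87 tcp [478.  149.5  32.1] phi 100.5 q [  2.  30. -31. 117.  26.  38. -36.] F [ 0.  -0.  -1.1] open 19.4 N 2 dp [ 0.6 -0.3 -3.7] dt 0.1
tilt 0.76
[[10,[-0.2,0.3,1.8],-0],[10,[-0.2,0.3,1.9],-0.1]]
```

View pics/l7.png

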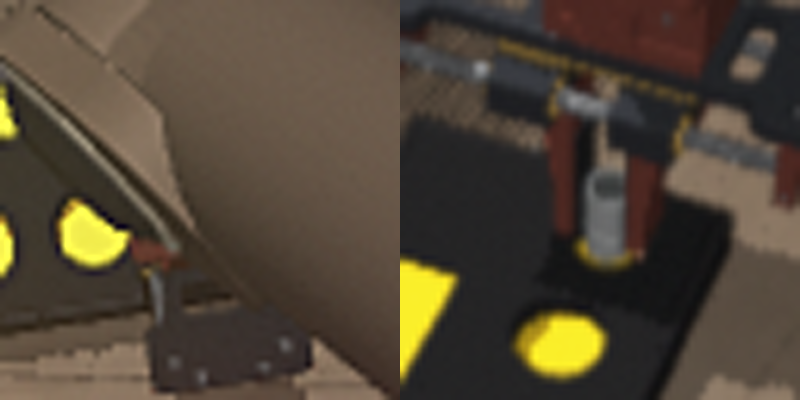

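Emit:
apply_moves([
  [10, [0, 0, 2], 0],
  [10, [0, 0, 1.5], 0],
  [10, [0, 0, 1], 0],
])

```text
time_s: 7.22
tcp_pos: [478.7, 149.8, 28.1]
ee_rot: [[-0.182, 0.983, 0.014], [0.983, 0.182, -0.001], [-0.004, 0.014, -1.0]]
force: [-0.0, -0.1, -1.0]
opening: 0.22
```

Emit:
apply_moves([
  [10, [0, 0, 1.5], 0],
  [10, [0, 0, 0], 0],
])

```text
time_s: 7.38
tcp_pos: [479.0, 149.9, 27.7]
ee_rot: [[-0.182, 0.983, 0.015], [0.983, 0.182, -0.002], [-0.005, 0.015, -1.0]]
force: [0.4, 1.1, -0.1]
opening: 0.222
```

Floor reached (force rose to ~0). Release and lift.

Emit:
apply_moves([
  [30, [0, 0, 0], 0],
  [30, [0, 0, 0], 0],
  [30, [0, 0, 0], 0],
  [30, [0, 0, -10], 0],
  [30, [0, 0, -25], 0],
])

```text
time_s: 7.8
tcp_pos: [476.4, 149.2, 60.8]
ee_rot: [[-0.183, 0.983, 0.01], [0.983, 0.183, -0.003], [-0.005, 0.009, -1.0]]
force: [0.4, 0.2, -0.3]
opening: 0.341
```

Emit:
apply_moves([
  [50, [0, 0, -35], 0],
  [50, [0, 0, -20], 0],
  [50, [0, 0, 0], 0],
])

```text
time_s: 8.05
tcp_pos: [476.2, 150.6, 122.1]
ee_rot: [[-0.184, 0.983, 0.011], [0.983, 0.184, -0.002], [-0.004, 0.011, -1.0]]
force: [-0.2, 0.1, -0.3]
opening: 0.533
```

```bash
python3 plan.py 575 23.7 110 175 50;python3 look.py 478 149 40 8
```

```text
t 8.05 tcp [476.2 150.6 122.1] phi 100.6 q [  6.  22. -37. 114.  18.  49. -29.] F [-0.2  0.1 -0.3] open 46.9 N 11 dp [  98.8 -126.9  -12.1] dt 74.4
tilt 0.65
[[50,[-13,7,1],-7],[50,[-14,5,1],-7],[50,[-14,3,1],-6],[50,[-14,2,1],-7],[50,[-15,0,1],-7]]
[[50,[-15,-2,2],-7],[50,[-14,-3,1],-6],[50,[-14,-5,1],-7],[50,[-13,-6,1],-7],[50,[-12,-9,1],-7]]
[[50,[-11,-9,1],-6]]
```

View pics/l8.png

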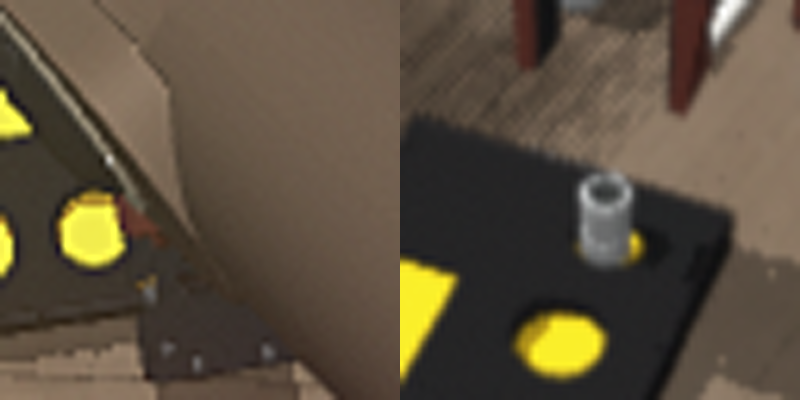

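Emit:
apply_moves([
  [50, [-10, 5, 0], -7],
  [50, [-14, 5, 0], -7],
  [50, [-14, 3, 0], -7],
  [50, [-14, 2, 0], -7],
  [50, [-15, 0, 0], -7],
])

```text
time_s: 8.57
tcp_pos: [514.6, 95.4, 115.0]
ee_rot: [[-0.725, 0.689, 0.002], [0.689, 0.725, -0.003], [-0.004, -0.001, -1.0]]
force: [0.1, 0.6, 0.7]
opening: 0.571
```

```bash
python3 plan.py 575 23.7 110 175 50
```

```text
t 8.57 tcp [514.6  95.4 115. ] phi 136.5 q [ 17.  27. -43. 110.  24.  52.   9.] F [0.1 0.6 0.7] open 50.3 N 6 dp [ 60.4 -71.7  -5. ] dt 38.5
tilt 0.24
[[50,[-16,-2,1],-6],[50,[-15,-3,1],-7],[50,[-15,-5,1],-6],[50,[-14,-7,0],-7],[50,[-13,-8,1],-6]]
[[50,[-12,-10,1],-7]]
```

Emit:
apply_moves([
  [50, [-16, -2, 1], -7],
  [50, [-15, -3, 1], -7],
  [50, [-15, -5, 1], -7],
  [50, [-14, -7, 0], -7],
  [50, [-10, -7, 1], -6],
])

```text
time_s: 8.98
tcp_pos: [562.1, 34.6, 103.4]
ee_rot: [[-0.989, 0.149, -0.008], [0.149, 0.989, -0.003], [0.008, -0.005, -1.0]]
force: [0.1, -0.4, -0.7]
opening: 0.566
```

```bash
python3 plan.py 575 23.7 70 175 50 3
```

```text
t 8.98 tcp [562.1  34.6 103.4] phi 171.4 q [ 27.  34. -49. 105.  31.  56.  46.] F [ 0.1 -0.4 -0.7] open 49.8 N 3 dp [ 12.9 -10.9 -33.4] dt 3.6
tilt 0.51
[[50,[-5,-3,11],-1],[50,[-5,-3,11],-1],[50,[-4,-3,11],-2]]
```

Emit:
apply_moves([
  [50, [-4, -3, 9], -1],
  [50, [-4, -2, 9], -1],
  [50, [-2, -2, 7], -1],
  [50, [0, 0, 0], 0],
])

```text
time_s: 9.32
tcp_pos: [569.3, 23.3, 70.3]
ee_rot: [[-0.995, 0.099, -0.016], [0.099, 0.995, -0.002], [0.016, -0.004, -1.0]]
force: [-0.3, -0.4, 0.1]
opening: 0.565
```

```bash
python3 plan.py 575 23.7 19 175 50 3;python3 look.py 575 24 30 9
```

```text
t 9.32 tcp [569.3  23.3  70.3] phi 174.3 q [ 27.  38. -48. 105.  34.  54.  48.] F [-0.3 -0.4  0.1] open 49.7 N 3 dp [  5.7   0.4 -51.3] dt 0.7
tilt 0.92
[[50,[-2,0,17],-0.2],[50,[-2,1,17],-0.2],[50,[-2,-0,17],-0.3]]
```

View pics/l9.png

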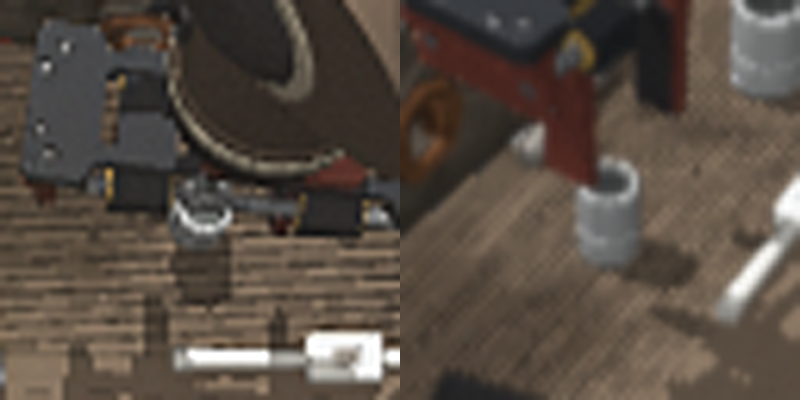

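```bash
python3 - <<'E'
from h import *
P=cloud("top",np.load("top9.npz")["d"]);q0=proj("top",[575,24,30])[0].astype(int)
for u,v in((60,30),(60,100),(150,30),(60,160),(120,190),(330,210),(30,60),(200,150),(140,100),(60,10),(100,3)):
    a=int(q0[0]-32+u/6.25);b=int(q0[1]-32+v/6.25);print(u,v,P[b,a].round(0))
E
```

```text
60 30 [609. 100. 193.]
60 100 [579. 100. 189.]
150 30 [656.  50.  49.]
60 160 [555.  99. 193.]
120 190 [548.  73. 173.]
330 210 [542. -10. 173.]
30 60 [654. 106.  -1.]
200 150 [545.  48. 246.]
140 100 [585.  66. 171.]
60 10 [667.  94.  40.]
100 3 [660.  75.  71.]
```

Emit:
apply_moves([
  [50, [-3, 0, 16], 0],
  [50, [-3, 1, 16], 0],
  [50, [-2, 0, 12], 0],
  [50, [0, 0, 4], 0],
])

```text
time_s: 9.75
tcp_pos: [578.3, 26.9, 22.0]
ee_rot: [[-0.995, 0.098, -0.01], [0.098, 0.995, -0.002], [0.01, -0.003, -1.0]]
force: [0.5, -0.4, 0.5]
opening: 0.565
```

```bash
python3 plan.py 575 23.7 19 175 50 1;python3 look.py 575 24 30 10
```

```text
t 9.75 tcp [578.3  26.9  22. ] phi 174.4 q [ 24.  42. -45. 105.  38.  50.  45.] F [ 0.5 -0.4  0.5] open 49.7 N 1 dp [-3.3 -3.2 -3. ] dt 0.6
tilt 0.61
[[50,[3,-4,3],-0.6]]
```

View pics/l10.png

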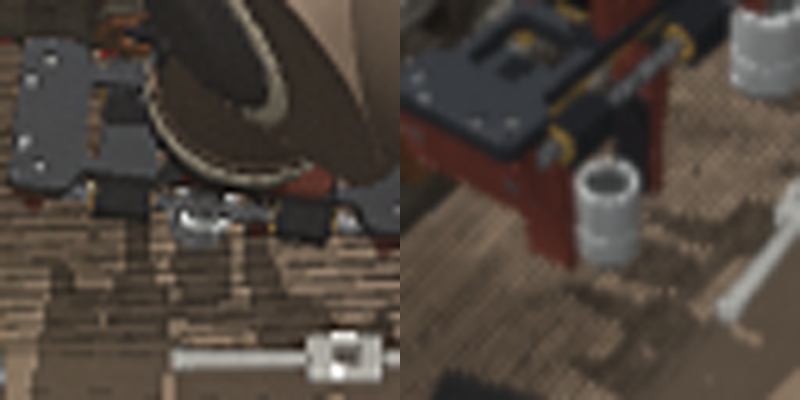

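Emit:
apply_moves([
  [50, [3, -3, 3], 0],
  [40, [0, 0, 0], 0],
])

```text
time_s: 10.02
tcp_pos: [574.5, 24.9, 19.7]
ee_rot: [[-0.995, 0.097, -0.011], [0.097, 0.995, -0.002], [0.011, -0.003, -1.0]]
force: [0.4, 0.2, 0.6]
opening: 0.529
```

```bash
python3 plan.py 575 23.7 19 175 50 1
```

```text
t 10.02 tcp [574.5  24.9  19.7] phi 174.4 q [ 24.  42. -45. 106.  38.  49.  45.] F [0.4 0.2 0.6] open 46.6 N 1 dp [ 0.5 -1.2 -0.7] dt 0.6
tilt 0.63
[[50,[-0.7,-1.1,0.7],-0.6]]
```

Emit:
apply_moves([
  [30, [0, -1, 0.5], 0],
  [18, [0, 0, 0], 0],
  [18, [0, 0, 0], 0],
  [18, [0, 0, 0], 0],
  [18, [0, 0, 0], 0],
])

```text
time_s: 10.43
tcp_pos: [575.0, 23.2, 20.9]
ee_rot: [[-0.995, 0.098, -0.008], [0.098, 0.995, -0.002], [0.008, -0.003, -1.0]]
force: [0.3, 0.8, -1.1]
opening: 0.309
```

Emit:
apply_moves([
  [18, [0, 0, 0], 0],
  [18, [0, 0, 0], 0],
])

```text
time_s: 10.6
tcp_pos: [575.1, 23.1, 21.1]
ee_rot: [[-0.995, 0.098, -0.008], [0.098, 0.995, -0.002], [0.008, -0.003, -1.0]]
force: [-0.3, -0.2, -1.0]
opening: 0.314
```

```bash
python3 plan.py 575 23.7 19 175 50 1;python3 look.py 575 24 30 11; python3 ov.py 11 28 42 19
```

```text
t 10.6 tcp [575.1  23.1  21.1] phi 174.4 q [ 25.  42. -45. 106.  38.  49.  46.] F [-0.3 -0.2 -1. ] open 27.6 N 1 dp [-0.1  0.6 -2.1] dt 0.6
tilt 0.48
[[50,[0.2,0.6,2.1],-0.6]]
```

View pics/o11.png

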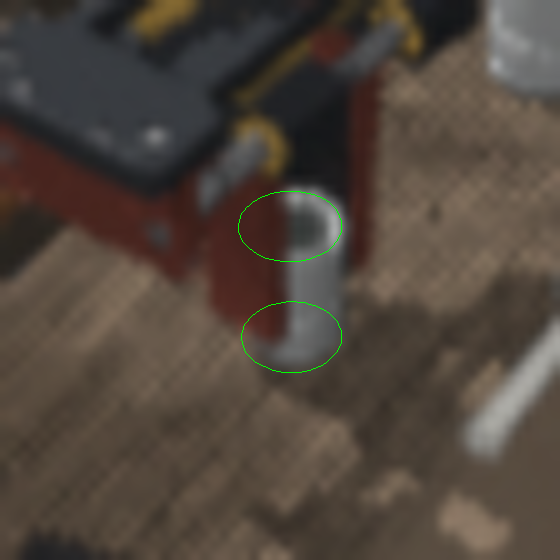

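Emit:
apply_moves([
  [18, [0, 0, -20], 0],
  [18, [2, 0, -30], 0],
  [18, [5, 0, -30], 0],
])

```text
time_s: 10.95
tcp_pos: [565.0, 23.2, 96.9]
ee_rot: [[-0.995, 0.098, -0.02], [0.098, 0.995, -0.002], [0.019, -0.004, -1.0]]
force: [0.9, -0.5, -1.2]
opening: 0.314
```

```bash
python3 plan.py 469.2 199.3 115 100.6 18
```

```text
t 10.95 tcp [565.   23.2  96.9] phi 174.4 q [ 28.  36. -49. 104.  32.  57.  50.] F [ 0.9 -0.5 -1.2] open 27.7 N 11 dp [-95.8 176.1  18.1] dt -73.8
tilt 1.12
[[18,[10,15,-2],7],[18,[12,14,-1],6],[18,[14,12,-2],7],[18,[14,11,-2],7],[18,[16,9,-1],7]]
[[18,[17,6,-2],6],[18,[18,5,-1],7],[18,[18,3,-2],7],[18,[18,1,-2],6],[18,[18,-2,-1],7]]
[[18,[18,-3,-2],7]]
```

Emit:
apply_moves([
  [18, [10, 12, -2], 7],
  [18, [12, 14, -1], 7],
  [18, [14, 12, -2], 7],
  [18, [14, 11, -2], 7],
  [18, [16, 9, -1], 7],
])

```text
time_s: 11.37
tcp_pos: [525.9, 99.6, 111.9]
ee_rot: [[-0.749, 0.663, -0.011], [0.663, 0.749, -0.002], [0.007, -0.008, -1.0]]
force: [0.4, 1.0, -1.7]
opening: 0.312
```

Emit:
apply_moves([
  [18, [17, 6, -2], 6],
  [18, [18, 5, -1], 7],
  [18, [18, 3, -2], 7],
  [18, [18, 1, -2], 6],
  [18, [14, -2, -1], 6],
])

```text
time_s: 11.78
tcp_pos: [483.5, 182.0, 121.2]
ee_rot: [[-0.263, 0.965, -0.01], [0.965, 0.263, -0.001], [0.002, -0.01, -1.0]]
force: [0.3, -0.4, -1.8]
opening: 0.312
```

```bash
python3 plan.py 469.2 199.3 80 100.6 18 3
```

```text
t 11.78 tcp [483.5 182.  121.2] phi 105.2 q [  3.  25. -37. 110.  18.  51. -28.] F [ 0.3 -0.4 -1.8] open 27.4 N 3 dp [-14.3  17.3 -41.2] dt -4.6
tilt 0.55
[[18,[7,-3,14],2],[18,[7,-3,13],1],[18,[6,-4,14],2]]
```

Emit:
apply_moves([
  [18, [6, -3, 13], 1],
  [18, [5, -3, 13], 1],
  [18, [2, -2, 9], 0],
  [18, [0, 0, 2], 0],
])

```text
time_s: 12.12
tcp_pos: [470.3, 198.5, 85.2]
ee_rot: [[-0.228, 0.974, -0.006], [0.974, 0.228, 0.001], [0.003, -0.005, -1.0]]
force: [-0.5, 0.1, -1.4]
opening: 0.31
```

```bash
python3 plan.py 469.2 199.3 50 100.6 18 3
```

```text
t 12.12 tcp [470.3 198.5  85.2] phi 103.2 q [ -0.  27. -35. 113.  21.  46. -34.] F [-0.5  0.1 -1.4] open 27.3 N 3 dp [ -1.1   0.8 -35.2] dt -2.6
tilt 0.34
[[18,[0,-0,12],0.9],[18,[1,-1,11],0.8],[18,[-0,0,12],0.9]]
```

Emit:
apply_moves([
  [18, [1, 0, 13], 1],
  [18, [1, -1, 11], 1],
  [18, [0, 0, 7], 0.6],
  [18, [0, 0, 1], 0],
])

```text
time_s: 12.45
tcp_pos: [469.6, 199.3, 52.1]
ee_rot: [[-0.184, 0.983, -0.006], [0.983, 0.184, 0.001], [0.002, -0.005, -1.0]]
force: [0.7, 0.3, -1.5]
opening: 0.32
```

```bash
python3 plan.py 469.2 199.3 33 100.6 18 3;python3 look.py 469 199 40 12; python3 ov.py 12 28 42 21.1
```

```text
t 12.45 tcp [469.6 199.3  52.1] phi 100.6 q [ -3.  30. -33. 115.  23.  42. -39.] F [ 0.7  0.3 -1.5] open 28.1 N 3 dp [ -0.4  -0.  -19.1] dt 0.0
tilt 0.32
[[18,[0,-0,6],-0],[18,[0,-0,7],-0],[18,[0,-0,6],-0]]
```

View pics/o12.png

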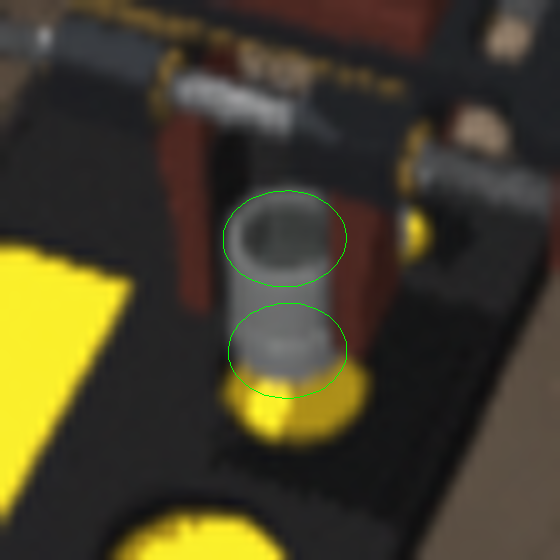

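Aligned; lower.

Emit:
apply_moves([
  [18, [0, 0, 6], 0],
  [18, [0, 0, 6], 0],
  [18, [0, 0, 4], 0],
  [18, [0, 0, 1], 0],
])

```text
time_s: 12.88
tcp_pos: [471.8, 199.5, 36.3]
ee_rot: [[-0.184, 0.983, -0.001], [0.983, 0.184, 0.003], [0.003, -0.001, -1.0]]
force: [-0.5, 0.4, -1.8]
opening: 0.314
```

```bash
python3 plan.py 469.2 199.3 31 100.6 18 1;python3 look.py 469 199 40 13
```

```text
t 12.88 tcp [471.8 199.5  36.3] phi 100.6 q [ -3.  31. -32. 115.  24.  41. -40.] F [-0.5  0.4 -1.8] open 27.7 N 1 dp [-2.6 -0.2 -5.3] dt -0.0
tilt 0.17
[[18,[0,-3,5],0]]
```

View pics/l13.png

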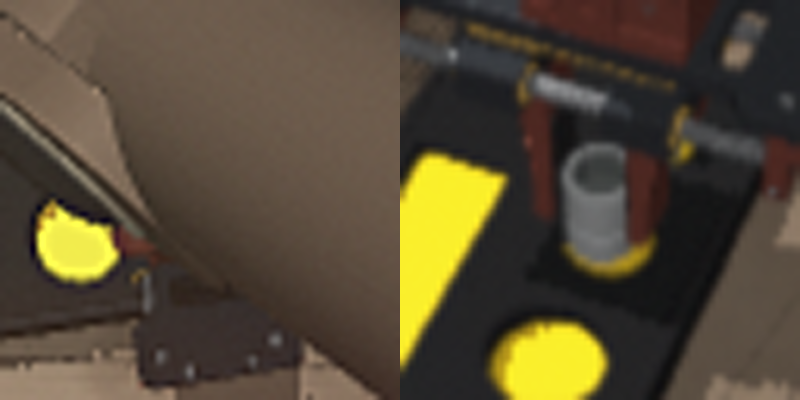

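Emit:
apply_moves([
  [18, [0, -2, 2], 0],
  [18, [0, -0.5, 2], 0],
  [18, [0, 0, 1.5], 0],
  [18, [0, 0, 0.5], 0],
])

```text
time_s: 13.32
tcp_pos: [469.3, 199.4, 30.6]
ee_rot: [[-0.185, 0.983, -0.001], [0.983, 0.185, 0.003], [0.003, -0.0, -1.0]]
force: [-1.0, 0.0, -1.3]
opening: 0.314
```

Emit:
apply_moves([
  [18, [0, 0, 1.2], 0],
  [18, [0, 0, 0.5], 0],
])

```text
time_s: 13.48
tcp_pos: [469.4, 199.5, 30.3]
ee_rot: [[-0.185, 0.983, 0.0], [0.983, 0.185, 0.002], [0.002, 0.0, -1.0]]
force: [-2.3, -0.7, 5.8]
opening: 0.309
```

Emit:
apply_moves([
  [38, [0, 0, 0], 0],
  [38, [0, 0, 0], 0],
  [38, [0, 0, 0], 0],
  [38, [0, 0, -10], 0],
  [38, [0, 0, -25], 0],
])

```text
time_s: 13.9
tcp_pos: [467.4, 198.7, 63.7]
ee_rot: [[-0.186, 0.983, -0.005], [0.983, 0.186, 0.0], [0.001, -0.005, -1.0]]
force: [-0.2, 0.4, 0.1]
opening: 0.435
```

Emit:
apply_moves([
  [55, [0, 0, -35], 0],
  [60, [0, 0, -25], 0],
  [60, [0, 0, 0], 0],
])

```text
time_s: 14.15
tcp_pos: [468.1, 200.0, 130.2]
ee_rot: [[-0.187, 0.982, -0.004], [0.982, 0.187, 0.002], [0.003, -0.003, -1.0]]
force: [0.9, 0.1, 0.3]
opening: 0.62
```

```bash
python3 plan.py 574 -115 120 172 60;python3 look.py 469 199 40 14
```

```text
t 14.15 tcp [468.1 200.  130.2] phi 100.8 q [  1.  23. -37. 111.  17.  51. -34.] F [0.9 0.1 0.3] open 54.5 N 11 dp [ 105.9 -315.   -10.2] dt 71.2
tilt 0.23
[[60,[-30,4,1],-6],[60,[-30,1,1],-7],[60,[-30,-3,1],-6],[60,[-30,-6,1],-7],[60,[-29,-9,1],-6]]
[[60,[-27,-12,1],-7],[60,[-26,-16,0],-6],[60,[-24,-18,1],-7],[60,[-22,-21,1],-6],[60,[-19,-24,1],-7]]
[[60,[-16,-25,1],-6]]
```

View pics/l14.png

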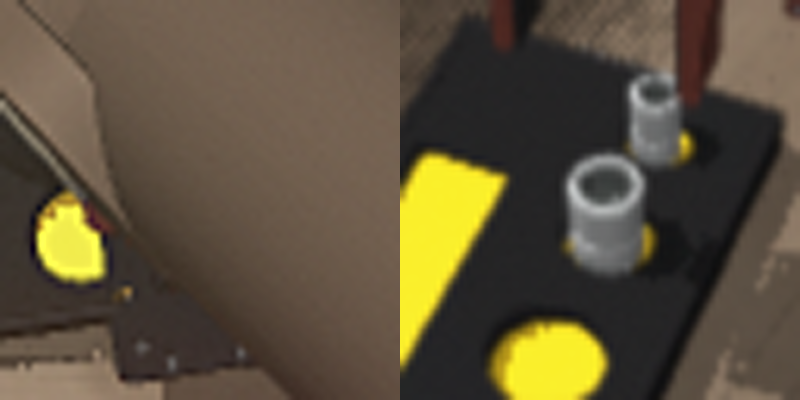

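Emit:
apply_moves([
  [60, [-20, 4, 0], -7],
  [60, [-30, 1, 0], -7],
  [60, [-30, -3, 0], -7],
  [60, [-30, -6, 0], -7],
  [60, [-29, -9, 0], -7],
])

```text
time_s: 14.67
tcp_pos: [513.2, 69.6, 122.7]
ee_rot: [[-0.728, 0.685, -0.012], [0.685, 0.728, 0.003], [0.01, -0.006, -1.0]]
force: [-0.1, 0.5, -0.1]
opening: 0.685
```

Emit:
apply_moves([
  [60, [-27, -12, 0], -7],
  [60, [-26, -16, 0], -7],
  [60, [-24, -18, 0], -7],
  [60, [-22, -21, 0], -6],
  [60, [-16, -16, 0], -5],
])

```text
time_s: 15.08
tcp_pos: [569.7, -70.1, 114.2]
ee_rot: [[-0.984, 0.178, -0.022], [0.178, 0.984, 0.003], [0.022, -0.001, -1.0]]
force: [0.5, 0.5, 0.7]
opening: 0.684
```

```bash
python3 plan.py 574 -115 80 172 60 3
```

```text
t 15.08 tcp [569.7 -70.1 114.2] phi 169.8 q [ 36.  34. -47. 102.  29.  58.  57.] F [0.5 0.5 0.7] open 60.2 N 3 dp [  4.3 -44.9 -34.2] dt 2.2
tilt 1.28
[[60,[-4,-14,11],-0.7],[60,[-4,-15,12],-0.8],[60,[-4,-15,11],-0.7]]
```

Emit:
apply_moves([
  [60, [-3, -12, 8], -0.8],
  [60, [-3, -14, 10], -0.8],
  [60, [-3, -10, 9], 0],
  [60, [0, -2, 2], 0],
])

```text
time_s: 15.42
tcp_pos: [570.8, -117.4, 77.4]
ee_rot: [[-0.988, 0.151, -0.029], [0.151, 0.989, 0.005], [0.029, 0.001, -1.0]]
force: [0.2, -0.3, -0.3]
opening: 0.683
```

```bash
python3 plan.py 574 -115 22 172 55 3;python3 look.py 574 -115 40 15
```

```text
t 15.42 tcp [ 570.8 -117.4   77.4] phi 171.3 q [ 39.  38. -46. 102.  32.  56.  62.] F [ 0.2 -0.3 -0.3] open 60.1 N 3 dp [  3.2   2.4 -55.4] dt 0.7
tilt 1.67
[[55,[-1,1,18],-0.2],[55,[-1,1,19],-0.3],[55,[-1,1,18],-0.2]]
```

View pics/l15.png

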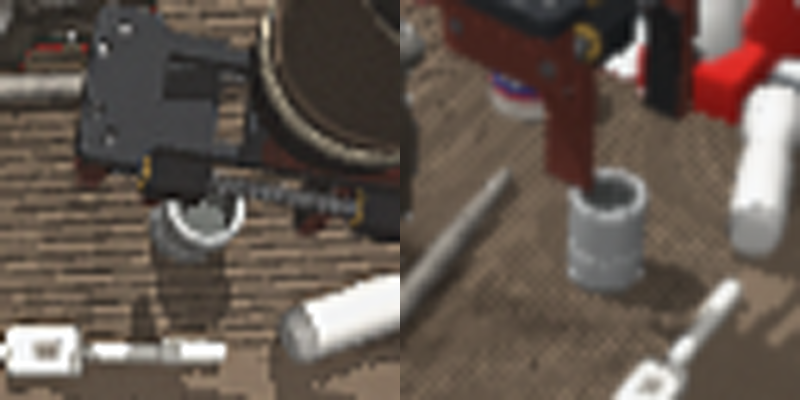

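Emit:
apply_moves([
  [60, [-2, 1, 18], 0],
  [60, [-2, 1, 18], 0],
  [60, [-1, 0, 13], 0],
  [60, [0, 0, 4], 0],
])

```text
time_s: 15.85
tcp_pos: [576.7, -108.0, 26.8]
ee_rot: [[-0.989, 0.146, -0.023], [0.145, 0.989, 0.007], [0.024, 0.003, -1.0]]
force: [0.2, 0.1, -0.7]
opening: 0.684
```

```bash
python3 plan.py 574 -115 22 172 55 1;python3 look.py 574 -115 40 16; python3 ov.py 16 36 48 22
```

```text
t 15.85 tcp [ 576.7 -108.    26.8] phi 171.6 q [ 36.  42. -43. 103.  35.  51.  59.] F [ 0.2  0.1 -0.7] open 60.2 N 1 dp [-2.7 -7.  -4.8] dt 0.4
tilt 1.38
[[55,[2,-7,5],-0.4]]
```

View pics/o16.png

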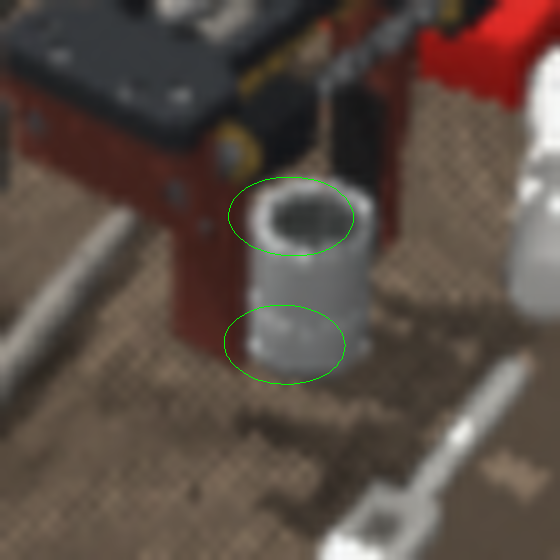

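Emit:
apply_moves([
  [60, [1.5, -5, 3], 0],
  [60, [0.5, -2, 2], 0],
  [50, [0, 0, 0], 0],
])

```text
time_s: 16.2
tcp_pos: [574.8, -114.1, 24.6]
ee_rot: [[-0.989, 0.144, -0.02], [0.144, 0.99, 0.006], [0.021, 0.003, -1.0]]
force: [0.1, 0.2, -0.0]
opening: 0.639
```

```bash
python3 plan.py 574 -115 22 172 55 1
```

```text
t 16.2 tcp [ 574.8 -114.1   24.6] phi 171.7 q [ 37.  42. -43. 103.  35.  51.  59.] F [ 0.1  0.2 -0. ] open 56.3 N 1 dp [-0.8 -0.9 -2.6] dt 0.3
tilt 1.21
[[55,[0.6,-1,2.6],-0.3]]
```

Emit:
apply_moves([
  [40, [0.6, -1, 2.6], 0],
  [26, [0, 0, 0], 0],
  [26, [0, 0, 0], 0],
  [26, [0, 0, 0], 0],
  [26, [0, 0, 0], 0],
], newtons=30)

```text
time_s: 16.62
tcp_pos: [574.5, -116.1, 23.4]
ee_rot: [[-0.989, 0.145, -0.018], [0.145, 0.989, 0.006], [0.018, 0.003, -1.0]]
force: [-0.3, -0.1, -1.7]
opening: 0.4
```

Emit:
apply_moves([
  [26, [0, 0, 0], 0],
  [26, [0, 0, 0], 0],
])

```text
time_s: 16.78
tcp_pos: [574.4, -116.2, 23.3]
ee_rot: [[-0.989, 0.145, -0.018], [0.145, 0.989, 0.006], [0.019, 0.003, -1.0]]
force: [0.3, 0.4, -1.1]
opening: 0.397
```

```bash
python3 plan.py 574 -115 22 172 55 1;python3 look.py 574 -115 40 17; python3 ov.py 17 36 48 22
```

```text
t 16.78 tcp [ 574.4 -116.2   23.3] phi 171.6 q [ 37.  42. -43. 104.  36.  50.  59.] F [ 0.3  0.4 -1.1] open 35.0 N 1 dp [-0.4  1.2 -1.3] dt 0.4
tilt 1.09
[[55,[0.5,1.1,1.3],-0.4]]
```

View pics/o17.png

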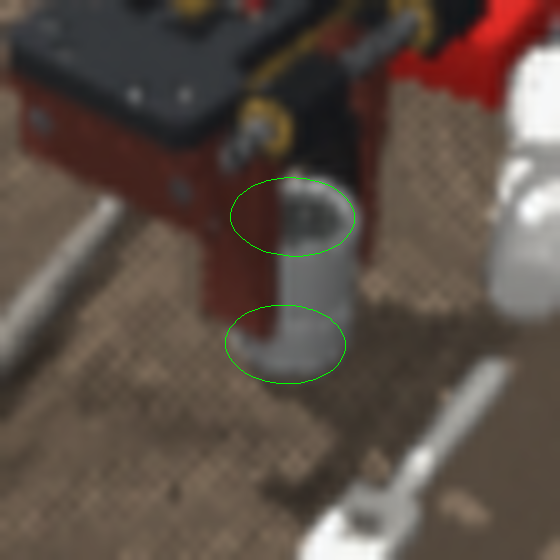

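Emit:
apply_moves([
  [26, [1, 1, -20], 0],
  [26, [2, 2, -30], 0],
  [26, [4, 3, -35], 0],
])

```text
time_s: 17.13
tcp_pos: [565.2, -110.0, 103.2]
ee_rot: [[-0.989, 0.146, -0.031], [0.146, 0.989, 0.009], [0.032, 0.004, -0.999]]
force: [0.8, -1.6, -0.3]
opening: 0.4
```

```bash
python3 plan.py 458.4 257.3 125 100.6 26
```

```text
t 17.13 tcp [ 565.2 -110.   103.2] phi 171.6 q [ 40.  36. -47. 102.  30.  58.  63.] F [ 0.8 -1.6 -0.3] open 35.2 N 11 dp [-106.8  367.3   21.8] dt -71.0
tilt 1.86
[[26,[14,32,-2],6],[26,[18,30,-2],7],[26,[21,27,-2],6],[26,[24,25,-2],7],[26,[27,22,-2],6]]
[[26,[29,19,-2],7],[26,[31,16,-2],6],[26,[33,12,-2],7],[26,[34,8,-2],6],[26,[34,4,-2],7]]
[[26,[35,1,-2],6]]
```

Emit:
apply_moves([
  [26, [12, 22, -3], 6],
  [26, [18, 30, -3], 7],
  [26, [21, 27, -3], 7],
  [26, [24, 25, -3], 7],
  [26, [27, 22, -3], 7],
])

```text
time_s: 17.55
tcp_pos: [523.1, 42.8, 127.2]
ee_rot: [[-0.726, 0.687, -0.021], [0.687, 0.726, 0.006], [0.019, -0.01, -1.0]]
force: [-0.1, 0.5, -0.5]
opening: 0.402
```

Emit:
apply_moves([
  [26, [29, 19, -2], 7],
  [26, [31, 16, -2], 6],
  [26, [33, 12, -2], 7],
  [26, [34, 8, -2], 6],
  [26, [30, 4, -2], 5],
])

```text
time_s: 17.97
tcp_pos: [482.2, 216.7, 140.8]
ee_rot: [[-0.248, 0.969, -0.019], [0.969, 0.248, 0.006], [0.01, -0.017, -1.0]]
force: [1.6, 1.0, -0.5]
opening: 0.402
```

```bash
python3 plan.py 458.4 257.3 110 100.6 26 3
```

```text
t 17.97 tcp [482.2 216.7 140.8] phi 104.3 q [  0.  25. -37. 108.  17.  54. -30.] F [ 1.6  1.  -0.5] open 35.4 N 3 dp [-23.8  40.6 -30.8] dt -3.7
tilt 1.12
[[26,[15,-4,10],1],[26,[15,-5,11],1],[26,[15,-5,10],2]]
```

Emit:
apply_moves([
  [26, [12, -5, 8], 1],
  [26, [12, -5, 9], 1],
  [26, [7, -6, 8], 0.5],
  [26, [2, -2, 4], 0],
])

```text
time_s: 18.3
tcp_pos: [452.8, 257.5, 114.4]
ee_rot: [[-0.21, 0.978, -0.014], [0.978, 0.21, 0.012], [0.015, -0.012, -1.0]]
force: [-0.9, -0.8, -1.5]
opening: 0.406
```

```bash
python3 plan.py 458.4 257.3 60 100.6 26 3
```

```text
t 18.3 tcp [452.8 257.5 114.4] phi 102.1 q [ -5.  26. -37. 110.  18.  50. -39.] F [-0.9 -0.8 -1.5] open 35.7 N 3 dp [  5.6  -0.2 -54.4] dt -1.5
tilt 1.07
[[26,[-0,2,18],0.5],[26,[-1,2,18],0.5],[26,[-0,1,18],0.5]]
```

Emit:
apply_moves([
  [26, [0, 2, 18], 0.5],
  [26, [-1, 2, 18], 0.5],
  [26, [0, 1, 12], 0.5],
  [26, [0, 0, 3], 0],
])

```text
time_s: 18.63
tcp_pos: [457.3, 259.0, 62.2]
ee_rot: [[-0.187, 0.982, -0.012], [0.982, 0.187, 0.012], [0.014, -0.01, -1.0]]
force: [-0.7, -0.3, -2.3]
opening: 0.399
```

```bash
python3 plan.py 458.4 257.3 52 100.6 26 2;python3 look.py 458 257 40 18; python3 ov.py 18 36 48 23.3
```

```text
t 18.63 tcp [457.3 259.   62.2] phi 100.8 q [ -8.  30. -34. 112.  22.  45. -43.] F [-0.7 -0.3 -2.3] open 35.1 N 2 dp [  1.1  -1.7 -10.2] dt -0.2
tilt 1.0
[[26,[-1,0,5],0.1],[26,[-1,1,5],0.1]]
```

View pics/o18.png

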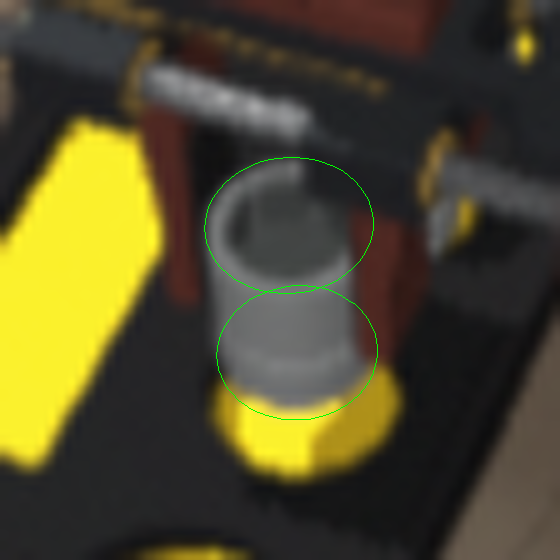

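Emit:
apply_moves([
  [26, [-1, 1, 8], 0.1],
  [26, [-1, 1, 8], 0],
  [26, [0, 0, 6], 0],
  [26, [0, 0, 1], 0],
])

```text
time_s: 19.07
tcp_pos: [461.9, 257.7, 40.6]
ee_rot: [[-0.184, 0.983, -0.008], [0.983, 0.184, 0.014], [0.015, -0.006, -1.0]]
force: [-0.9, -0.9, -0.5]
opening: 0.401
```

```bash
python3 plan.py 458.4 257.3 33.5 100.6 26 1;python3 look.py 458 257 40 19
```

```text
t 19.07 tcp [461.9 257.7  40.6] phi 100.6 q [ -9.  32. -33. 113.  24.  42. -45.] F [-0.9 -0.9 -0.5] open 35.3 N 1 dp [-3.5 -0.4 -7.1] dt -0.0
tilt 0.94
[[26,[0,-3,7],0]]
```

View pics/l19.png

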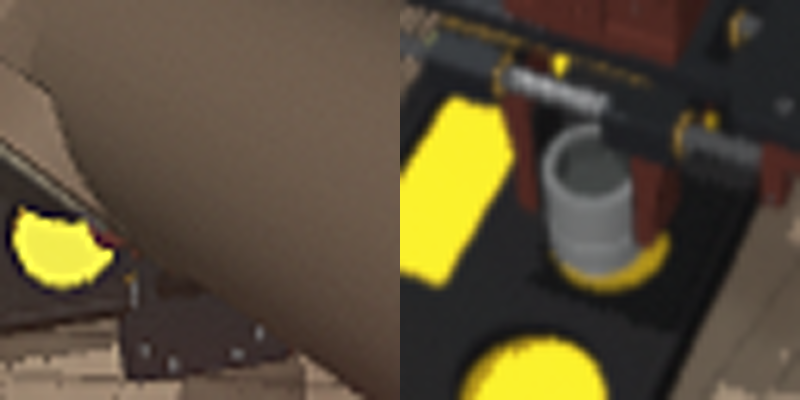

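Emit:
apply_moves([
  [26, [0, -3, 1], 0],
  [26, [0, -1, 2], 0],
  [26, [0, 0, 2], 0],
  [26, [0, 0, 1], 0],
])

```text
time_s: 19.5
tcp_pos: [458.0, 257.8, 35.7]
ee_rot: [[-0.185, 0.983, -0.007], [0.983, 0.185, 0.015], [0.016, -0.004, -1.0]]
force: [-0.5, 1.1, -1.7]
opening: 0.404
```

```bash
python3 plan.py 458.4 257.3 33.3 100.6 26 1
```

```text
t 19.5 tcp [458.  257.8  35.7] phi 100.6 q [ -9.  32. -32. 113.  24.  41. -45.] F [-0.5  1.1 -1.7] open 35.5 N 1 dp [ 0.4 -0.5 -2.4] dt -0.0
tilt 0.95
[[26,[-0.6,0.3,2.4],0]]
```

Emit:
apply_moves([
  [26, [-0.5, 0, 1.5], 0],
  [26, [0, 0, 1.5], 0],
  [26, [0, 0, 0.5], 0],
])

```text
time_s: 19.75
tcp_pos: [458.2, 257.5, 33.1]
ee_rot: [[-0.185, 0.983, -0.006], [0.983, 0.185, 0.015], [0.016, -0.003, -1.0]]
force: [-4.2, -3.3, 11.6]
opening: 0.405
```

Contact. Release.

Emit:
apply_moves([
  [46, [0, 0, 0], 0],
  [46, [0, 0, 0], 0],
  [46, [0, 0, 0], 0],
  [46, [0, 0, -10], 0],
  [46, [0, 0, -25], 0],
])

```text
time_s: 20.17
tcp_pos: [456.7, 256.0, 66.2]
ee_rot: [[-0.185, 0.983, -0.01], [0.983, 0.185, 0.013], [0.014, -0.008, -1.0]]
force: [0.0, 0.8, -0.2]
opening: 0.527
```

Emit:
apply_moves([
  [60, [0, 0, -35], 0],
  [70, [0, 0, -30], 0],
  [70, [0, 0, 0], 0],
])

```text
time_s: 20.42
tcp_pos: [457.6, 256.6, 137.9]
ee_rot: [[-0.187, 0.982, -0.009], [0.982, 0.187, 0.015], [0.016, -0.007, -1.0]]
force: [0.1, -0.5, 0.4]
opening: 0.713
```

```bash
python3 plan.py 439.3 16.5 120 100.6 70;python3 look.py 458 257 40 20
```

```text
t 20.42 tcp [457.6 256.6 137.9] phi 100.8 q [ -4.  24. -37. 109.  17.  53. -39.] F [ 0.1 -0.5  0.4] open 62.7 N 7 dp [ -18.3 -240.1  -17.9] dt -0.2
tilt 1.0
[[70,[-33,-9,3],0],[70,[-33,-9,2],0],[70,[-34,-9,3],0.1],[70,[-33,-9,2],-0],[70,[-33,-9,3],0]]
[[70,[-33,-9,2],0],[70,[-33,-9,3],0.1]]
```

View pics/l20.png

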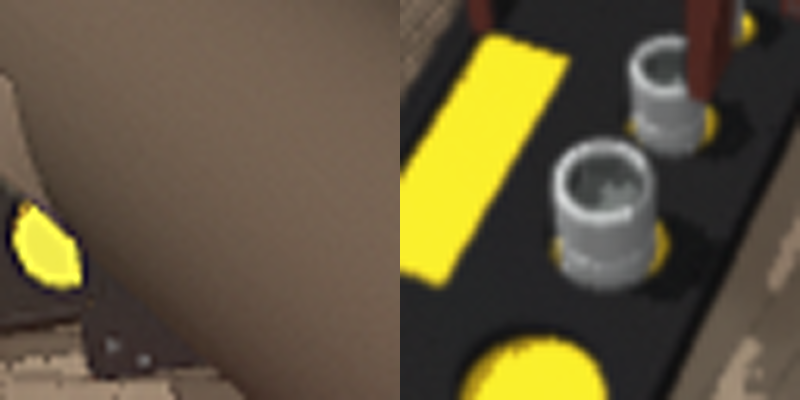

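Emit:
apply_moves([
  [72, [-24, -6, 2], 0],
  [72, [-33, -9, 2], 0],
  [72, [-34, -9, 3], 0],
  [72, [-33, -9, 2], 0],
  [72, [-33, -9, 3], 0],
])

```text
time_s: 20.93
tcp_pos: [441.3, 95.7, 116.0]
ee_rot: [[-0.199, 0.98, -0.016], [0.98, 0.2, 0.017], [0.02, -0.013, -1.0]]
force: [0.1, -1.0, -0.7]
opening: 0.823
```

```bash
python3 plan.py 439.3 16.5 110 100.6 72 3
```

```text
t 20.93 tcp [441.3  95.7 116. ] phi 101.5 q [ 14.  19. -37. 119.  14.  47. -20.] F [ 0.1 -1.  -0.7] open 72.4 N 3 dp [ -2.  -79.2  -6. ] dt -0.9
tilt 1.37
[[72,[-26,-6,2],0.3],[72,[-25,-6,2],0.3],[72,[-26,-5,2],0.3]]
```

Emit:
apply_moves([
  [72, [-26, -6, 2], 0.3],
  [72, [-22, -5, 2], 0.3],
  [72, [-13, -3, 4], 0.3],
  [72, [-2, 0, 5], 0],
])

```text
time_s: 21.27
tcp_pos: [434.0, 19.8, 96.8]
ee_rot: [[-0.175, 0.984, -0.026], [0.984, 0.175, 0.014], [0.018, -0.023, -1.0]]
force: [-0.3, 0.0, 0.9]
opening: 0.82
```

```bash
python3 plan.py 439.3 16.5 80 100.6 72 3;python3 look.py 439 17 40 21
```

```text
t 21.27 tcp [434.   19.8  96.8] phi 100.1 q [ 21.  20. -35. 122.  14.  44. -12.] F [-0.3  0.   0.9] open 72.2 N 3 dp [  5.3  -3.3 -16.8] dt 0.5
tilt 1.68
[[72,[-1,2,6],-0.2],[72,[-2,1,5],-0.2],[72,[-1,2,6],-0.1]]
```

View pics/l21.png

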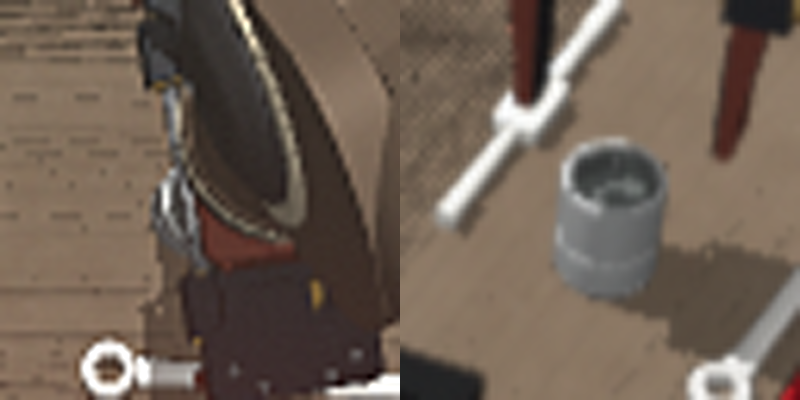

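Emit:
apply_moves([
  [72, [-2, 3, 10], 0],
  [72, [-1, 3, 8], 0],
  [72, [0, 0, 2], 0],
])

```text
time_s: 21.62
tcp_pos: [440.9, 24.1, 74.6]
ee_rot: [[-0.181, 0.983, -0.026], [0.983, 0.182, 0.017], [0.021, -0.022, -1.0]]
force: [-0.6, 0.8, -0.6]
opening: 0.82
```

```bash
python3 plan.py 439.3 16.5 25 100.6 72 3
```

```text
t 21.62 tcp [440.9  24.1  74.6] phi 100.4 q [ 20.  22. -34. 122.  16.  42. -14.] F [-0.6  0.8 -0.6] open 72.2 N 3 dp [ -1.6  -7.6 -49.6] dt 0.2
tilt 1.76
[[72,[-2,-1,17],-0.1],[72,[-3,-1,16],-0],[72,[-2,-1,17],-0.1]]
```

Emit:
apply_moves([
  [72, [-4, -1, 16], 0],
  [72, [-3, -1, 15], 0],
  [72, [-1, 0, 11], 0],
  [72, [0, 0, 3], 0],
])

```text
time_s: 21.95
tcp_pos: [440.3, 21.7, 26.5]
ee_rot: [[-0.189, 0.982, -0.025], [0.982, 0.19, 0.019], [0.024, -0.021, -0.999]]
force: [-1.4, -0.4, 0.9]
opening: 0.813
```

```bash
python3 plan.py 439.3 16.5 25 100.6 72 1;python3 look.py 439 17 40 22;python3 ov.py 22 44 54 25
```

```text
t 21.95 tcp [440.3  21.7  26.5] phi 100.9 q [ 17.  27. -31. 124.  21.  35. -18.] F [-1.4 -0.4  0.9] open 71.5 N 1 dp [-1.  -5.2 -1.5] dt -0.3
tilt 1.82
[[72,[-5,-2,1],0.3]]
```

View pics/o22.png

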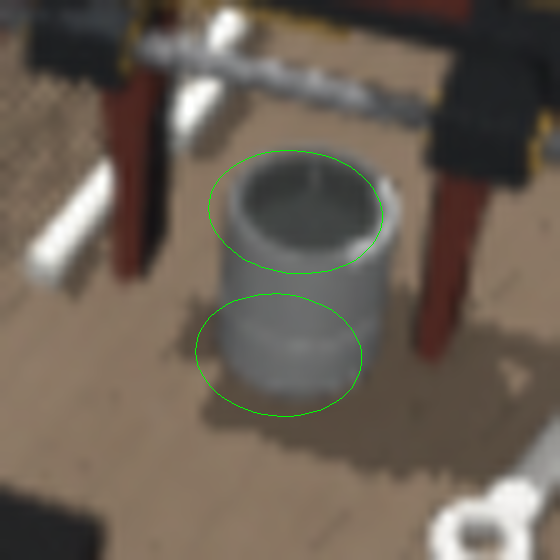

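Emit:
apply_moves([
  [72, [-4, -1, 1], 0],
  [65, [-1, 0, 0.5], 0],
  [60, [0, 0, 0], 0],
])

```text
time_s: 22.3
tcp_pos: [441.5, 17.8, 26.9]
ee_rot: [[-0.192, 0.981, -0.023], [0.981, 0.192, 0.02], [0.024, -0.019, -1.0]]
force: [1.1, 0.5, -0.1]
opening: 0.709
```

```bash
python3 plan.py 439.3 16.5 25 100.6 72 1
```

```text
t 22.3 tcp [441.5  17.8  26.9] phi 101.1 q [ 18.  27. -31. 124.  21.  35. -17.] F [ 1.1  0.5 -0.1] open 62.4 N 1 dp [-2.2 -1.3 -1.9] dt -0.5
tilt 1.74
[[72,[-0.9,-2.4,1.9],0.5]]
```

Emit:
apply_moves([
  [48, [-1, -2, 1.5], 0.4],
  [34, [0, 0, 0], 0],
  [34, [0, 0, 0], 0],
  [34, [0, 0, 0], 0],
  [34, [0, 0, 0], 0],
], newtons=35)

```text
time_s: 22.72
tcp_pos: [439.8, 15.7, 26.5]
ee_rot: [[-0.183, 0.983, -0.022], [0.983, 0.183, 0.019], [0.022, -0.018, -1.0]]
force: [0.6, -0.5, -2.3]
opening: 0.49
```

Emit:
apply_moves([
  [34, [0, 0, 0], 0],
  [34, [0, 0, 0], 0],
])

```text
time_s: 22.88
tcp_pos: [439.7, 15.6, 26.4]
ee_rot: [[-0.183, 0.983, -0.022], [0.983, 0.183, 0.019], [0.022, -0.018, -1.0]]
force: [-0.3, 0.3, -1.3]
opening: 0.488
```

```bash
python3 plan.py 439.3 16.5 25 100.6 72 1;python3 look.py 439 17 40 23;python3 ov.py 23 44 54 26
```

```text
t 22.88 tcp [439.7  15.6  26.4] phi 100.5 q [ 18.  27. -30. 124.  21.  35. -17.] F [-0.3  0.3 -1.3] open 42.9 N 1 dp [-0.4  0.9 -1.4] dt 0.1
tilt 1.64
[[72,[0.9,-0.3,1.4],-0.1]]
```

View pics/o23.png

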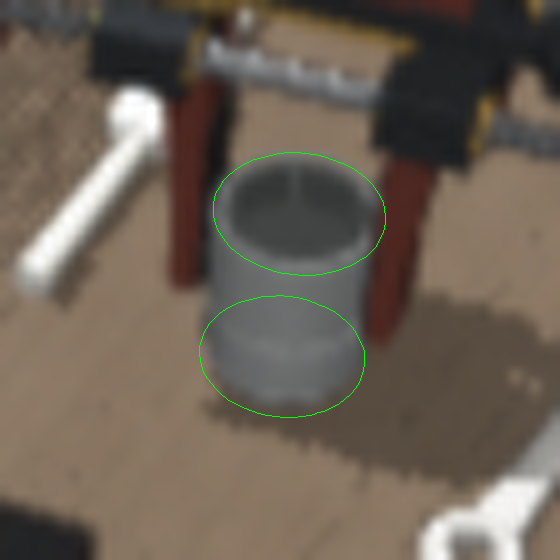

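Emit:
apply_moves([
  [34, [0, 0, -20], 0],
  [34, [0, 0, -35], 0],
  [34, [5, 1, -40], 0],
])

```text
time_s: 23.23
tcp_pos: [436.2, 18.4, 117.3]
ee_rot: [[-0.183, 0.982, -0.037], [0.983, 0.184, 0.02], [0.027, -0.033, -0.999]]
force: [1.9, -0.5, -3.0]
opening: 0.492
```

```bash
python3 plan.py 446.1 323.2 135 100.6 34
```

```text
t 23.23 tcp [436.2  18.4 117.3] phi 100.6 q [ 23.  18. -36. 120.  12.  48. -10.] F [ 1.9 -0.5 -3. ] open 43.3 N 9 dp [  9.9 304.8  17.7] dt 0.0
tilt 2.44
[[34,[33,7,-2],-0],[34,[33,8,-2],-0],[34,[33,7,-2],-0],[34,[33,7,-2],-0],[34,[33,7,-2],-0]]
[[34,[34,8,-2],-0],[34,[33,7,-2],-0],[34,[33,7,-2],-0],[34,[33,8,-2],-0]]
```

Emit:
apply_moves([
  [34, [24, 5, -1], 0],
  [34, [33, 8, -1], 0],
  [34, [33, 7, -1], 0],
  [34, [33, 7, -1], 0],
  [34, [33, 7, -1], 0],
])

```text
time_s: 23.65
tcp_pos: [447.3, 174.9, 132.9]
ee_rot: [[-0.166, 0.986, -0.025], [0.986, 0.166, 0.016], [0.02, -0.022, -1.0]]
force: [0.5, -0.5, -3.3]
opening: 0.492
```

```bash
python3 plan.py 446.1 323.2 135 100.6 34
```

```text
t 23.65 tcp [447.3 174.9 132.9] phi 99.6 q [  5.  21. -38. 114.  15.  51. -31.] F [ 0.5 -0.5 -3.3] open 43.3 N 4 dp [ -1.2 148.3   2.1] dt 1.0
tilt 1.72
[[34,[37,6,-1],-0.3],[34,[36,6,-0],-0.2],[34,[37,6,-1],-0.3],[34,[36,6,-0],-0.2]]
```

Emit:
apply_moves([
  [34, [33, 6, 0], -0.2],
  [34, [32, 6, 0], -0.2],
  [34, [29, 5, 0], -0.2],
  [34, [22, 4, 1], -0.2],
  [34, [10, 2, 3], 0],
])

```text
time_s: 24.07
tcp_pos: [446.3, 314.9, 131.7]
ee_rot: [[-0.184, 0.983, -0.024], [0.983, 0.185, 0.02], [0.024, -0.02, -1.0]]
force: [0.6, -0.0, -1.8]
opening: 0.492
```

```bash
python3 plan.py 446.1 323.2 100 100.6 34 3
```

```text
t 24.07 tcp [446.3 314.9 131.7] phi 100.6 q [-10.  27. -38. 106.  18.  54. -45.] F [ 0.6 -0.  -1.8] open 43.3 N 3 dp [ -0.2   8.3 -31.7] dt -0.0
tilt 1.79
[[34,[3,0,11],0],[34,[2,1,10],0],[34,[3,0,11],0]]
```

Emit:
apply_moves([
  [34, [1, 0, 14], 0],
  [34, [1, 1, 16], 0],
  [34, [1, 0, 16], 0],
  [34, [0, 0, 8], 0],
  [34, [0, 0, 2], 0],
])

```text
time_s: 24.48
tcp_pos: [443.1, 325.5, 73.1]
ee_rot: [[-0.192, 0.981, -0.025], [0.981, 0.193, 0.023], [0.027, -0.02, -0.999]]
force: [0.1, 0.2, -2.2]
opening: 0.491
```

```bash
python3 plan.py 446.1 323.2 58 100.6 34 3;python3 look.py 446 323 40 24;python3 ov.py 24 44 54 26.4
```

```text
t 24.48 tcp [443.1 325.5  73.1] phi 101.1 q [-13.  32. -36. 108.  22.  48. -49.] F [ 0.1  0.2 -2.2] open 43.2 N 3 dp [  3.   -2.3 -15.1] dt -0.5
tilt 1.94
[[34,[-1,1,5],0.2],[34,[-1,1,5],0.1],[34,[-1,0,5],0.2]]
```

View pics/o24.png

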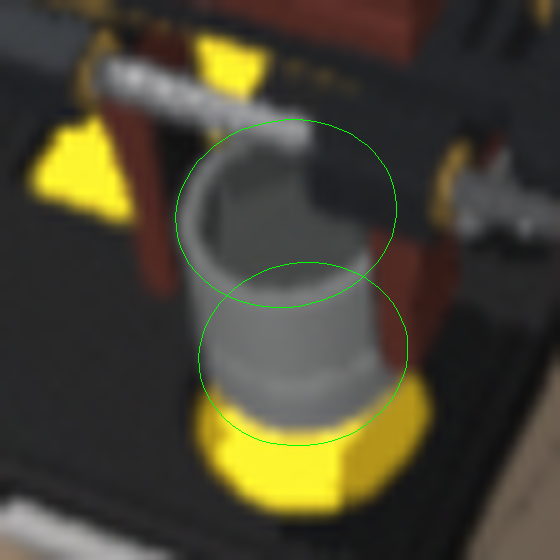

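Emit:
apply_moves([
  [34, [-1.5, 2, 6], 0.3],
  [34, [-1.5, 1.5, 7], 0.2],
  [34, [-0.5, 0.5, 6], 0],
  [34, [0, 0, 1], 0],
])

```text
time_s: 24.92
tcp_pos: [450.2, 323.1, 54.8]
ee_rot: [[-0.18, 0.983, -0.021], [0.983, 0.181, 0.025], [0.028, -0.016, -0.999]]
force: [-0.2, -0.8, -2.8]
opening: 0.498
```

```bash
python3 plan.py 446.8 322.6 36.5 100.6 34 3
```

```text
t 24.92 tcp [450.2 323.1  54.8] phi 100.4 q [-13.  33. -35. 109.  23.  46. -50.] F [-0.2 -0.8 -2.8] open 43.8 N 3 dp [ -3.4  -0.5 -18.3] dt 0.2
tilt 1.84
[[34,[0,-1,6],-0.1],[34,[0,-1,6],-0],[34,[0,-1,6],-0.1]]
```

Emit:
apply_moves([
  [34, [0, -2, 3], 0],
  [34, [0, -1.5, 4], 0],
  [34, [0, 0, 3], 0],
  [34, [0, 0, 0.5], 0],
])

```text
time_s: 25.25
tcp_pos: [446.6, 322.3, 43.4]
ee_rot: [[-0.179, 0.984, -0.02], [0.983, 0.18, 0.025], [0.028, -0.015, -0.999]]
force: [0.3, 0.1, -2.0]
opening: 0.492
```

```bash
python3 plan.py 446.8 322.6 36.5 100.6 34 3;python3 look.py 446 323 40 25
```

```text
t 25.25 tcp [446.6 322.3  43.4] phi 100.3 q [-14.  34. -34. 109.  24.  44. -51.] F [ 0.3  0.1 -2. ] open 43.3 N 3 dp [ 0.2  0.3 -6.9] dt 0.3
tilt 1.83
[[34,[0.1,0.1,2.3],-0.1],[34,[0.1,0.1,2.3],-0.1],[34,[0.1,0.1,2.3],-0.1]]
```

View pics/l25.png

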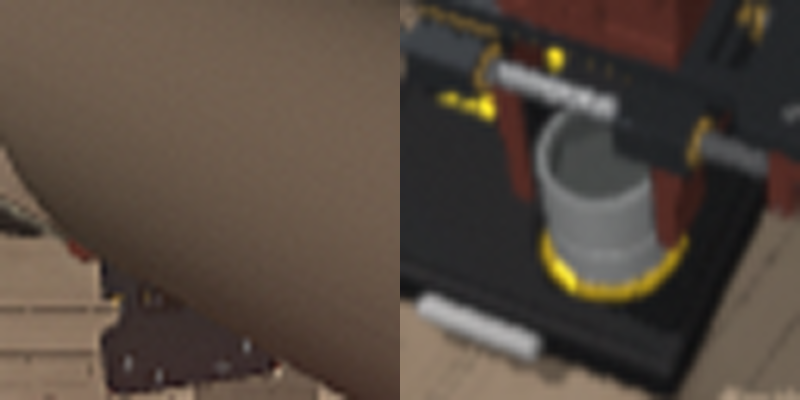

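Emit:
apply_moves([
  [34, [0, 0, 2.5], 0],
  [34, [0, 0, 2.5], 0],
  [34, [0, 0, 1.5], 0],
  [34, [0, 0, 0.5], 0],
])

```text
time_s: 25.68
tcp_pos: [446.9, 323.2, 36.8]
ee_rot: [[-0.18, 0.984, -0.019], [0.983, 0.18, 0.026], [0.029, -0.014, -0.999]]
force: [-0.5, -0.1, -2.6]
opening: 0.492
```

Emit:
apply_moves([
  [34, [0, 0, 1], 0],
  [34, [0, 0, 1], 0],
])

```text
time_s: 25.85
tcp_pos: [447.0, 323.5, 36.3]
ee_rot: [[-0.18, 0.984, -0.018], [0.983, 0.18, 0.025], [0.028, -0.013, -1.0]]
force: [-4.8, -4.9, 16.7]
opening: 0.493
```

Emit:
apply_moves([
  [56, [0, 0, 0], 0],
  [56, [0, 0, 0], 0],
  [56, [0, 0, 0], 0],
  [56, [0, 0, -8], 0],
  [56, [0, 0, -20], 0],
])

```text
time_s: 26.27
tcp_pos: [446.5, 322.5, 63.7]
ee_rot: [[-0.18, 0.983, -0.02], [0.983, 0.181, 0.024], [0.027, -0.016, -1.0]]
force: [-0.7, -0.6, 0.2]
opening: 0.638
```

Emit:
apply_moves([
  [60, [0, 0, -30], 0],
  [60, [0, 0, -30], 0],
  [60, [0, 0, -5], 0],
])

```text
time_s: 26.52
tcp_pos: [447.7, 321.7, 133.5]
ee_rot: [[-0.182, 0.983, -0.021], [0.983, 0.182, 0.025], [0.028, -0.016, -0.999]]
force: [-0.1, 0.2, 0.1]
opening: 0.683
```

```bash
python3 look.py 446 323 40 26
python3 - <<'E'
from fit import *
# handle endpoints from both initial views
v=load(0)
for n in v:
    im=v[n]["p"].astype(int);q=proj(n,[540,-212,20])[0].astype(int)
    mn=im.min(2);m=np.zeros(mn.shape,np.uint8);m[q[1]-22:q[1]+22,q[0]-26:q[0]+26]=(mn>150)[q[1]-22:q[1]+22,q[0]-26:q[0]+26]
    k,l,st,ce=cv2.connectedComponentsWithStats(m)
    i=l[q[1],q[0]];print(n,i,st[i],ce[i])
    pts=np.argwhere(l==i)[:,::-1].astype(float)
    w=atz(n,pts,18.0)[:,:2];c=w.mean(0);C=np.cov(w.T);ev,e=np.linalg.eigh(C);a=e[:,1];a=a*np.sign(a[1]);t=(w-c)@a;b=(w-c)@np.array([-a[1],a[0]])
    print(c,a,np.degrees(np.arctan2(a[1],a[0])),t.min(),t.max(),"mid",c+a*(t.min()+t.max())/2,"width",b.min(),b.max())
E
```

```text
top 3 [345 180  43  23 448] [369.703125   190.90401786]
[ 531.60973673 -233.91060827] [0.03465094 0.99939948] 88.01425000786685 -51.40997276383851 73.15609117997182 mid [ 531.98649843 -223.04407859] width -34.08438599942037 31.41627682510048
scene 4 [306 106  11  23 171] [311.09356725 116.97660819]
[ 539.66269855 -214.52273215] [-0.35637247  0.93434397] 110.87758362232412 -57.511566168940604 56.11871284096136 mid [ 539.91088584 -215.17343421] width -13.020959414556952 12.059933270346878
```

View pics/l26.png

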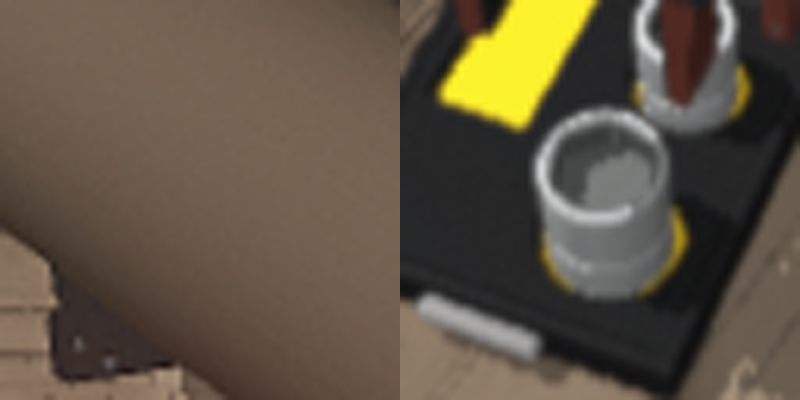

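```bash
python3 - <<'E'
from h import *
for n,o,pts in(("top",(318,152),[(224,346),(480,250),(345,298)]),("scene",(266,81),[(350,395),(378,215),(362,310)])):
    uv=np.array(pts)/8-.5+np.array(o)
    w=atz(n,uv,16.0)[:,:2];print(n,w.round(1),np.degrees(np.arctan2(*(w[0]-w[1])[::-1])),np.linalg.norm(w[0]-w[1]),(w[0]+w[1])/2)
v=np.load("top0.npz");P=cloud("top",v["d"])
m=(P[...,2]>28)&(P[...,2]<38)&(P[...,0]>505)&(P[...,0]<572)&(P[...,1]<-150)&(P[...,1]>-262)
w=P[m][:,:2];c=w.mean(0);e=np.linalg.eigh(np.cov(w.T))[1][:,1];e*=np.sign(e[1]);t=(w-c)@e;print(len(w),c,np.degrees(np.arctan2(e[1],e[0])),t.min(),t.max(), c+e*(t.min()+t.max())/2)
E
```

```text
top [[ 518.3 -162.4]
 [ 557.3 -258.7]
 [ 537.6 -207.8]] 112.02356045686287 103.85200263574649 [ 537.79281958 -210.58180554]
scene [[ 516.5 -158.7]
 [ 558.8 -262.6]
 [ 536.2 -205.9]] 112.16725974413384 112.1374747193399 [ 537.62258966 -210.65488995]
115 [ 540.79386309 -220.49710131] 110.92454839556389 -37.29476250936531 64.49590440695805 [ 535.93657929 -207.79346702]
```

```bash
python3 plan.py 537.7 -210.6 120 112 62
```

```text
t 26.62 tcp [447.1 320.7 130.6] phi 100.4 q [-10.  27. -38. 106.  18.  54. -46.] F [ 0.  -0.3 -1. ] open 59.8 N 15 dp [  90.6 -531.3  -10.6] dt 11.6
tilt 1.85
[[62,[-36,-0,1],-1],[62,[-36,-2,0],-1],[62,[-36,-1,1],0],[62,[-36,-2,1],-1],[62,[-35,-2,1],-1]]
[[62,[-36,-3,0],-1],[62,[-36,-4,1],0],[62,[-36,-4,1],-1],[62,[-35,-4,0],-1],[62,[-36,-5,1],-1]]
[[62,[-36,-5,1],0],[62,[-35,-6,1],-1],[62,[-35,-6,0],-1],[62,[-36,-6,1],-1],[62,[-35,-8,1],-1]]
```

Emit:
apply_moves([
  [62, [-26, 0, -1], -1],
  [62, [-36, -1, -1], -1],
  [62, [-36, -1, -1], 0],
  [62, [-36, -2, -1], -1],
  [62, [-36, -2, -1], -1],
])

```text
time_s: 27.03
tcp_pos: [473.5, 156.3, 126.4]
ee_rot: [[-0.266, 0.963, -0.028], [0.963, 0.267, 0.028], [0.034, -0.019, -0.999]]
force: [0.8, 1.0, -0.5]
opening: 0.705
```

Emit:
apply_moves([
  [62, [-36, -3, -1], -1],
  [62, [-36, -4, -1], 0],
  [62, [-36, -4, -1], -1],
  [62, [-36, -4, -1], -1],
  [62, [-36, -5, -1], -1],
])

```text
time_s: 27.45
tcp_pos: [503.0, -31.5, 119.1]
ee_rot: [[-0.337, 0.941, -0.036], [0.941, 0.338, 0.028], [0.038, -0.025, -0.999]]
force: [1.5, -0.1, -0.0]
opening: 0.701
```

```bash
python3 plan.py 537.7 -210.6 110 112 62
```

```text
t 27.45 tcp [503.  -31.5 119.1] phi 109.7 q [ 29.  25. -37. 111.  17.  52.   3.] F [ 1.5 -0.1 -0. ] open 61.7 N 5 dp [  34.7 -179.1   -9.1] dt 2.3
tilt 2.62
[[62,[-36,-6,2],-0.5],[62,[-36,-5,2],-0.4],[62,[-36,-7,1],-0.5],[62,[-36,-6,2],-0.4],[62,[-36,-7,2],-0.5]]
```

Emit:
apply_moves([
  [62, [-36, -6, -1], -0.5],
  [62, [-36, -6, -1], -0.5],
  [62, [-34, -6, -1], -0.5],
  [62, [-28, -5, 0], -0.5],
  [62, [-12, -2, 0], 0],
])

```text
time_s: 27.87
tcp_pos: [526.5, -191.2, 109.3]
ee_rot: [[-0.366, 0.93, -0.046], [0.93, 0.367, 0.028], [0.043, -0.033, -0.999]]
force: [-0.7, -0.5, 0.6]
opening: 0.704
```

```bash
python3 plan.py 537.7 -210.6 80 112 62 3;python3 look.py 537 -211 30 27 40
```

```text
t 27.87 tcp [ 526.5 -191.2  109.3] phi 111.5 q [ 41.  30. -34. 103.  19.  55.  20.] F [-0.7 -0.5  0.6] open 61.9 N 3 dp [ 11.2 -19.4 -29.3] dt 0.5
tilt 3.07
[[62,[-7,1,10],-0.2],[62,[-8,1,10],-0.2],[62,[-7,1,9],-0.1]]
```

View pics/l27.png

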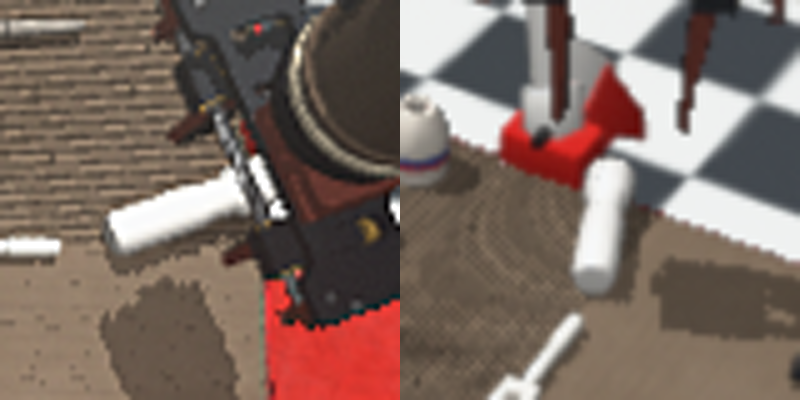

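Emit:
apply_moves([
  [62, [-9, 3, 10], 0],
  [62, [-9, 3, 12], 0],
  [62, [-3, 1, 9], 0],
  [62, [0, 0, 2], 0],
])

```text
time_s: 28.3
tcp_pos: [539.2, -198.8, 71.8]
ee_rot: [[-0.37, 0.928, -0.048], [0.928, 0.371, 0.033], [0.048, -0.032, -0.998]]
force: [-0.5, 1.0, 0.3]
opening: 0.708
```

```bash
python3 plan.py 537.7 -210.6 45 112 62 3;python3 look.py 537 -211 30 28 40
```

```text
t 28.3 tcp [ 539.2 -198.8   71.8] phi 111.7 q [ 40.  34. -33. 102.  21.  53.  20.] F [-0.5  1.   0.3] open 62.3 N 3 dp [ -1.5 -11.8 -26.8] dt 0.3
tilt 3.33
[[62,[-3,-2,9],-0.1],[62,[-4,-2,9],-0.1],[62,[-3,-2,9],-0.1]]
```

View pics/l28.png

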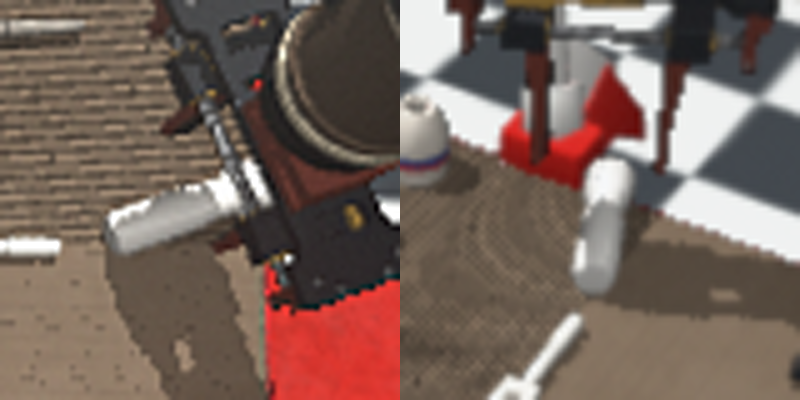

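Emit:
apply_moves([
  [62, [-6, -1, 10], 0],
  [62, [-6, 0, 10], 0],
  [62, [-4, 0, 8], 0],
  [62, [-1, 0, 1], 0],
])

```text
time_s: 28.73
tcp_pos: [544.4, -212.7, 41.9]
ee_rot: [[-0.373, 0.927, -0.046], [0.926, 0.375, 0.032], [0.047, -0.03, -0.998]]
force: [0.5, 0.6, 0.4]
opening: 0.704
```

```bash
python3 plan.py 537.7 -210.6 14 112 62 3;python3 look.py 537 -211 30 29 40
```

```text
t 28.73 tcp [ 544.4 -212.7   41.9] phi 112.0 q [ 40.  37. -31. 102.  23.  50.  20.] F [0.5 0.6 0.4] open 62.0 N 3 dp [ -6.7   2.1 -27.9] dt 0.0
tilt 3.19
[[62,[1,-2,9],-0],[62,[2,-2,10],-0],[62,[1,-1,9],-0]]
```

View pics/l29.png

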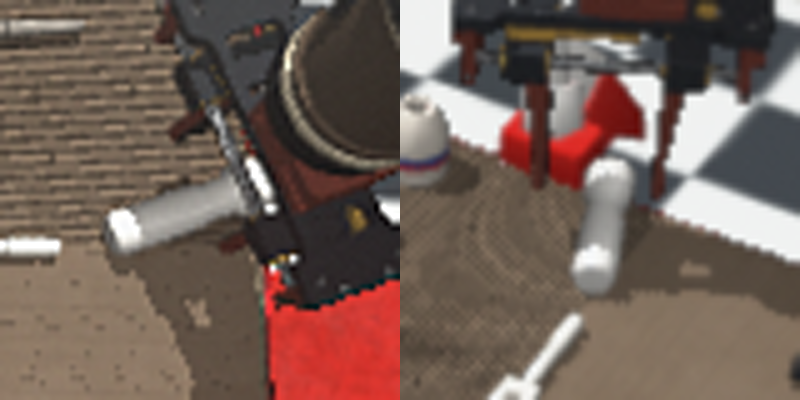

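Emit:
apply_moves([
  [62, [0, -3, 8], 0],
  [62, [0, -3, 9], 0],
  [62, [0, -1, 7], 0],
  [62, [0, 0, 2], 0],
])

```text
time_s: 29.17
tcp_pos: [537.0, -214.4, 16.0]
ee_rot: [[-0.373, 0.927, -0.043], [0.927, 0.375, 0.031], [0.045, -0.028, -0.999]]
force: [0.0, -0.4, -1.0]
opening: 0.709
```

```bash
python3 plan.py 537.7 -210.6 14 112 62 1;python3 look.py 537 -211 30 30 30
```

```text
t 29.17 tcp [ 537.  -214.4   16. ] phi 111.9 q [ 39.  39. -30. 104.  24.  47.  19.] F [ 0.  -0.4 -1. ] open 62.4 N 1 dp [ 0.7  3.8 -2. ] dt 0.1
tilt 3.04
[[62,[3.3,2,2],-0.1]]
```

View pics/l30.png

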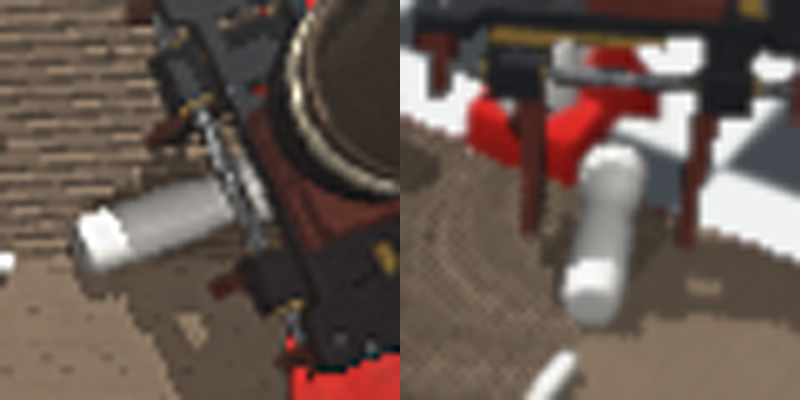

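Emit:
apply_moves([
  [60, [4, 2, 1], 0],
  [50, [0, 0, 0.5], 0],
  [40, [0, 0, 0], 0],
], newtons=30)

```text
time_s: 29.52
tcp_pos: [538.4, -209.1, 15.5]
ee_rot: [[-0.374, 0.927, -0.042], [0.926, 0.375, 0.032], [0.045, -0.027, -0.999]]
force: [-0.2, -1.0, -0.6]
opening: 0.569
```

```bash
python3 plan.py 537.7 -210.6 14 112 62 1
```

```text
t 29.52 tcp [ 538.4 -209.1   15.5] phi 112.0 q [ 39.  39. -30. 104.  24.  47.  18.] F [-0.2 -1.  -0.6] open 50.0 N 1 dp [-0.7 -1.5 -1.5] dt 0.0
tilt 3.0
[[62,[-1.2,-1.2,1.5],-0]]
```

Emit:
apply_moves([
  [30, [0, -0.5, 1.2], 0],
  [18, [0, 0, 0], 0],
  [18, [0, 0, 0], 0],
  [18, [0, 0, 0], 0],
  [18, [0, 0, 0], 0],
])

```text
time_s: 29.93
tcp_pos: [538.3, -209.1, 14.9]
ee_rot: [[-0.374, 0.926, -0.041], [0.926, 0.376, 0.031], [0.044, -0.026, -0.999]]
force: [0.0, 0.5, -0.4]
opening: 0.319
```

Emit:
apply_moves([
  [18, [0, 0, 0], 0],
  [18, [0, 0, 0], 0],
])

```text
time_s: 30.1
tcp_pos: [538.3, -209.0, 14.9]
ee_rot: [[-0.374, 0.926, -0.041], [0.926, 0.375, 0.031], [0.044, -0.026, -0.999]]
force: [-1.3, 0.5, -0.0]
opening: 0.318
```

```bash
python3 plan.py 537.7 -210.6 14 112 62 1;python3 look.py 537 -211 30 31 30
```

```text
t 30.1 tcp [ 538.3 -209.    14.9] phi 112.0 q [ 39.  39. -30. 104.  24.  47.  18.] F [-1.3  0.5 -0. ] open 28.0 N 1 dp [-0.6 -1.6 -0.9] dt 0.0
tilt 2.94
[[62,[-1.2,-1.2,0.9],-0]]
```

View pics/l31.png

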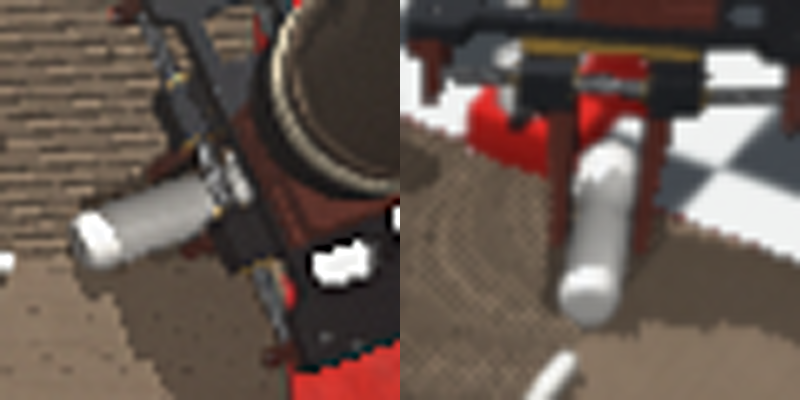

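Emit:
apply_moves([
  [18, [0, 0, -8], 0],
  [18, [0, 0, -14], 0],
  [18, [0, 0, -18], 0],
  [18, [0, 0, -18], 0],
  [18, [0, 0, -16], 0],
], newtons=40)

```text
time_s: 30.62
tcp_pos: [537.4, -210.3, 88.1]
ee_rot: [[-0.374, 0.926, -0.051], [0.926, 0.376, 0.035], [0.052, -0.034, -0.998]]
force: [0.0, 0.2, -3.2]
opening: 0.319
```

```bash
python3 plan.py 527 254.5 135 100.6 18;python3 look.py 530 -205 70 32 35
```

```text
t 30.62 tcp [ 537.4 -210.3   88.1] phi 112.0 q [ 41.  34. -33. 101.  20.  55.  22.] F [ 0.   0.2 -3.2] open 28.1 N 13 dp [-10.4 464.8  46.9] dt -11.4
tilt 3.53
[[18,[33,13,-4],1],[18,[34,12,-3],1],[18,[34,11,-4],1],[18,[34,11,-3],1],[18,[34,10,-4],0]]
[[18,[35,11,-4],1],[18,[34,9,-3],1],[18,[35,10,-4],1],[18,[34,8,-3],1],[18,[35,8,-4],1]]
[[18,[35,7,-4],1],[18,[35,7,-3],1],[18,[36,6,-4],0]]
```

View pics/l32.png

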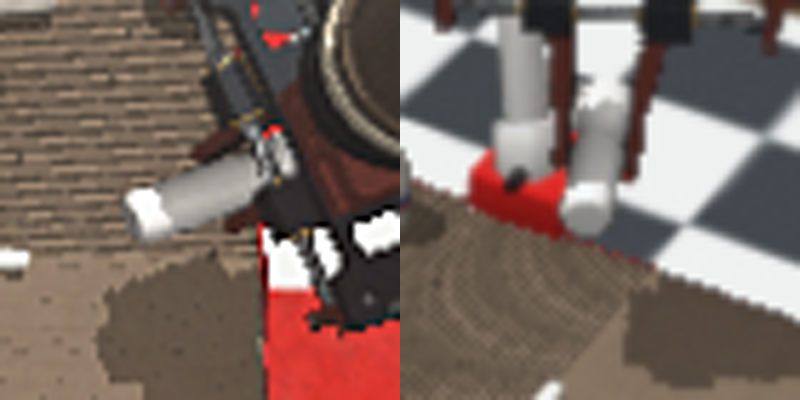

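Emit:
apply_moves([
  [18, [20, 9, -6], 1],
  [18, [32, 12, -5], 1],
  [18, [34, 11, -3], 1],
  [18, [34, 11, -2], 1],
  [18, [34, 10, -2], 1],
])

```text
time_s: 31.13
tcp_pos: [535.8, -55.8, 109.0]
ee_rot: [[-0.271, 0.961, -0.05], [0.962, 0.273, 0.029], [0.041, -0.04, -0.998]]
force: [1.1, 0.6, -2.2]
opening: 0.315
```

Emit:
apply_moves([
  [18, [35, 11, -1], 1],
  [18, [34, 9, -1], 1],
  [18, [35, 10, -1], 1],
  [18, [34, 8, -1], 1],
  [18, [35, 8, -1], 1],
])

```text
time_s: 31.55
tcp_pos: [536.0, 129.5, 115.2]
ee_rot: [[-0.179, 0.982, -0.055], [0.983, 0.181, 0.027], [0.037, -0.049, -0.998]]
force: [1.2, 1.1, -3.4]
opening: 0.314
```

```bash
python3 plan.py 527 254.5 135 100.6 18
```

```text
t 31.55 tcp [536.  129.5 115.2] phi 100.3 q [  9.  29. -35. 104.  17.  55. -22.] F [ 1.2  1.1 -3.4] open 27.7 N 4 dp [ -9.  125.   19.8] dt 0.3
tilt 3.5
[[18,[31,3,-5],-0.1],[18,[31,4,-5],-0],[18,[31,3,-5],-0.1],[18,[32,4,-5],-0.1]]
```

Emit:
apply_moves([
  [18, [29, 4, -2], -0.1],
  [18, [29, 4, -2], 0],
  [18, [25, 4, -1], -0.1],
  [18, [16, 3, 0], 0],
  [18, [6, 1, 0], 0],
])

```text
time_s: 31.97
tcp_pos: [527.6, 248.8, 119.7]
ee_rot: [[-0.191, 0.98, -0.06], [0.981, 0.193, 0.029], [0.04, -0.053, -0.998]]
force: [0.4, 0.1, -2.8]
opening: 0.318
```

```bash
python3 plan.py 525 254.5 80 100.6 18 3; python3 look.py 525 254 60 33 40
```

```text
t 31.97 tcp [527.6 248.8 119.7] phi 101.0 q [ -2.  32. -36. 100.  17.  57. -33.] F [ 0.4  0.1 -2.8] open 28.0 N 3 dp [ -2.6   5.7 -39.7] dt -0.4
tilt 3.82
[[18,[2,-0,13],0.1],[18,[2,-1,13],0.2],[18,[2,-0,14],0.1]]
```

View pics/l33.png

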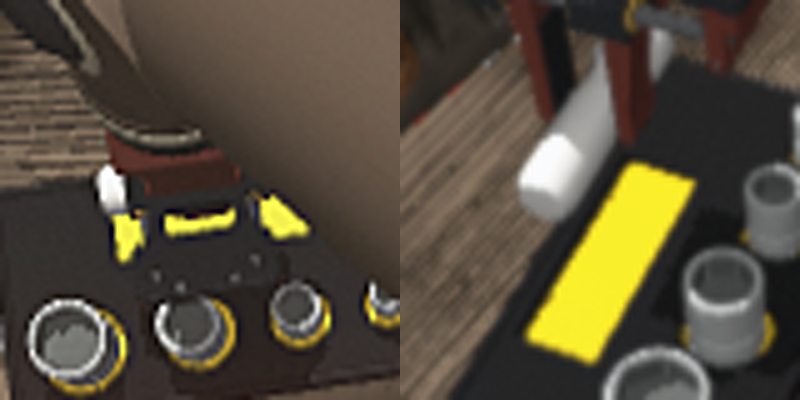

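Emit:
apply_moves([
  [18, [2, 0, 11], 0.2],
  [18, [2, 1, 14], 0.1],
  [18, [2, 1, 14], 0],
  [18, [0, 0, 10], 0],
  [18, [0, 0, 2], 0],
])

```text
time_s: 32.48
tcp_pos: [526.8, 245.9, 61.7]
ee_rot: [[-0.175, 0.983, -0.061], [0.984, 0.177, 0.023], [0.033, -0.056, -0.998]]
force: [-0.4, 1.0, -3.2]
opening: 0.318
```

```bash
cat > ovh.py <<'E'
import sys
from fit import *
tag=sys.argv[1];s=arm.get_state();p=s["tcp_pos"];R=s["ee_rot"]
F=8
for n in("scene",):
    im=np.load(f"{n}{tag}.npz")["p"][:,:,::-1];q=proj(n,p)[0].astype(int);h=38;x0,y0=q-h
    c=cv2.resize(np.ascontiguousarray(im[y0:y0+2*h,x0:x0+2*h]),None,fx=F,fy=F,interpolation=cv2.INTER_CUBIC)
    u=R[:,0]*[1,1,0];u/=np.linalg.norm(u);w=np.array([-u[1],u[0],0]);m=p+np.array([0,0,1.1])-1.3*u
    for k in(-52,52):
        o=np.array([m+k*u+16*(np.cos(a)*w+np.sin(a)*np.array([0,0,1])) for a in an]);o=proj(n,o)
        cv2.polylines(c,[np.round((o-[x0-.5,y0-.5])*F).astype(int)],True,(0,255,0),1)
    cv2.imwrite(f"pics/oh{tag}.png",c)
E
python3 plan.py 524.9 255.7 45 100.6 18 3; python3 look.py 525 254 60 34 40; python3 ovh.py 34
```

```text
t 32.48 tcp [526.8 245.9  61.7] phi 100.1 q [ -4.  36. -33. 102.  20.  51. -36.] F [-0.4  1.  -3.2] open 28.0 N 3 dp [ -1.9   9.8 -16.7] dt 0.5
tilt 3.73
[[18,[3,-0,6],-0.2],[18,[4,-0,5],-0.1],[18,[3,-0,6],-0.2]]
```

View pics/oh34.png

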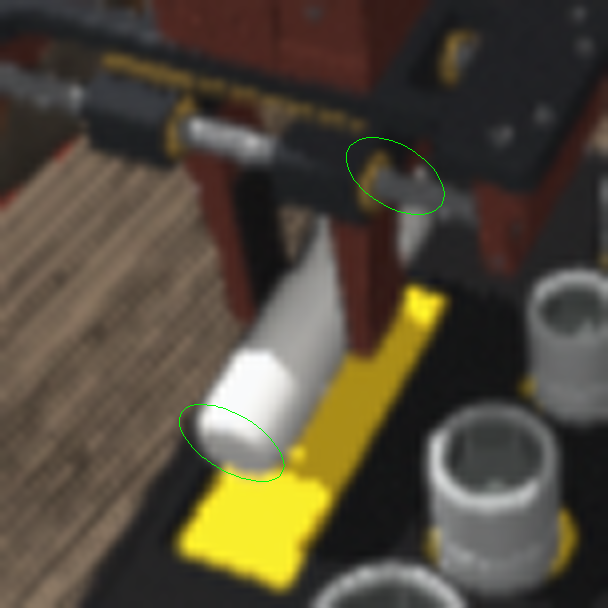

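```bash
python3 - <<'E'
from h import *
for n in("scene","top"):
    z=np.load(f"{n}34.npz");P=cloud(n,z["d"]);im=z["p"].astype(int)
    m=(P[...,2]>50)&(P[...,2]<90)&(abs(P[...,0]-525)<35)&(P[...,1]>180)&(P[...,1]<320)&((im.max(2)-im.min(2))<25)&(im.min(2)>95)
    w=P[m]
    for lo in range(180,320,10):
        r=w[(w[:,1]>=lo)&(w[:,1]<lo+10)]
        if len(r)>2:
            top=r[r[:,2]>np.percentile(r[:,2],60)];print(n,lo,len(r),"x",r[:,0].min().round(),r[:,0].max().round(),"z",r[:,2].min().round(),r[:,2].max().round(),"topx",top[:,0].mean().round(1))
E
```

```text
scene 200 5 x 517.0 520.0 z 62.0 72.0 topx 519.5
scene 210 10 x 516.0 520.0 z 66.0 75.0 topx 519.0
scene 230 11 x 527.0 536.0 z 71.0 74.0 topx 529.3
scene 240 24 x 515.0 534.0 z 70.0 76.0 topx 525.9
scene 250 45 x 511.0 534.0 z 64.0 77.0 topx 524.3
scene 260 44 x 508.0 532.0 z 62.0 76.0 topx 521.7
scene 270 49 x 508.0 533.0 z 61.0 77.0 topx 521.0
scene 280 48 x 506.0 530.0 z 62.0 76.0 topx 519.5
scene 290 64 x 506.0 529.0 z 52.0 75.0 topx 518.1
top 200 6 x 520.0 524.0 z 67.0 77.0 topx 523.3
top 280 13 x 507.0 523.0 z 60.0 75.0 topx 518.1
top 290 20 x 508.0 528.0 z 62.0 78.0 topx 519.4
```

Emit:
apply_moves([
  [18, [4, 0, 3], -0.2],
  [18, [4, 0, 5], -0.2],
  [18, [2, 0, 5], 0],
  [18, [0, 0, 1], 0],
])

```text
time_s: 32.92
tcp_pos: [526.0, 257.2, 49.9]
ee_rot: [[-0.181, 0.982, -0.057], [0.983, 0.183, 0.025], [0.035, -0.052, -0.998]]
force: [-0.6, -0.8, -2.3]
opening: 0.316
```

```bash
python3 plan.py 525.9 255.7 31 100.6 18 3; python3 look.py 525 254 40 35 35
```

```text
t 32.92 tcp [526.  257.2  49.9] phi 100.4 q [ -5.  37. -33. 102.  21.  50. -37.] F [-0.6 -0.8 -2.3] open 27.8 N 3 dp [ -0.1  -1.5 -18.9] dt 0.2
tilt 3.58
[[18,[-0,-0,6],-0.1],[18,[-1,-0,7],-0],[18,[-0,-0,6],-0.1]]
```

View pics/l35.png

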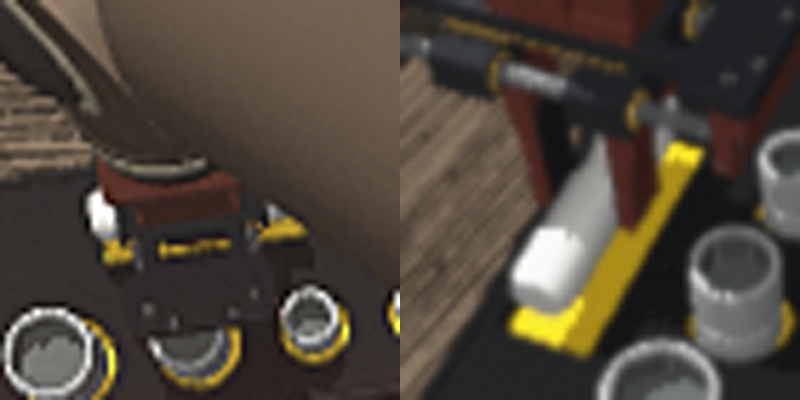

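Emit:
apply_moves([
  [18, [-0.5, 0.5, 5], 0],
  [18, [0, 0.5, 5], 0],
  [18, [0, 0, 3], 0],
  [18, [0, 0, 0.5], 0],
])

```text
time_s: 33.35
tcp_pos: [527.2, 257.0, 36.2]
ee_rot: [[-0.181, 0.982, -0.055], [0.983, 0.183, 0.025], [0.035, -0.05, -0.998]]
force: [-0.1, 0.2, -2.6]
opening: 0.318
```

```bash
python3 plan.py 525.9 255.7 31 100.6 18 3; python3 look.py 525 254 40 36 30
```

```text
t 33.35 tcp [527.2 257.   36.2] phi 100.4 q [ -6.  38. -32. 103.  22.  48. -38.] F [-0.1  0.2 -2.6] open 28.0 N 3 dp [-1.3 -1.3 -5.2] dt 0.2
tilt 3.48
[[18,[-0.3,-0.5,1.7],-0.1],[18,[-0.4,-0.5,1.8],-0],[18,[-0.3,-0.5,1.7],-0.1]]
```

View pics/l36.png

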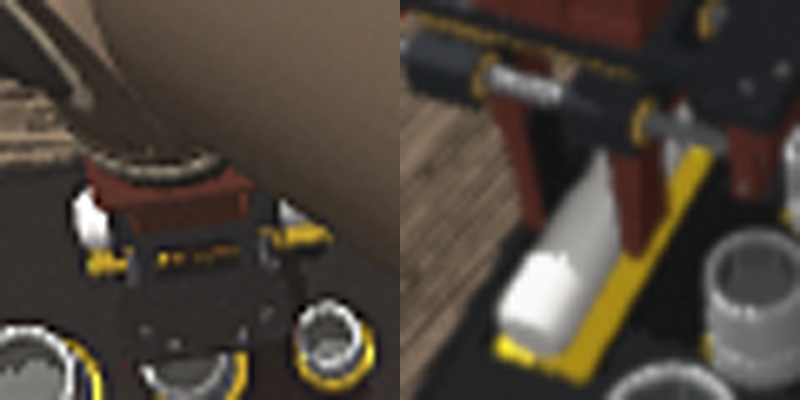

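```bash
python3 - <<'E'
from h import *
n="scene"
z=np.load(f"{n}36.npz");P=cloud(n,z["d"]);im=z["p"].astype(int)
th=1.7553;u=np.array([np.cos(th),np.sin(th)]);w=np.array([-u[1],u[0]]);b=np.array([525.07,254.46])
m=(P[...,2]>30)&(P[...,2]<65)&(abs(P[...,0]-525)<35)&(P[...,1]>180)&(P[...,1]<325)&((im.max(2)-im.min(2))<25)&(im.min(2)>95)
d=P[m];s=(d[:,:2]-b)@u;t=(d[:,:2]-b)@w
for lo in range(-60,70,10):
    k=(s>=lo)&(s<lo+10)
    if k.sum()>3:print(lo,k.sum(),"t",t[k].min().round(1),t[k].max().round(1),"toppts t",t[k][d[k,2]>np.percentile(d[k,2],70)].mean().round(1),"z",d[k,2].max().round(1))
print("s max",np.sort(s)[-5:])
E
```

```text
-40 5 t 10.2 13.2 toppts t 11.0 z 44.7
-20 4 t -8.7 -5.1 toppts t -5.1 z 47.9
-10 12 t -9.1 1.2 toppts t -3.0 z 49.3
0 31 t -10.8 9.2 toppts t -1.1 z 52.5
10 43 t -11.8 10.7 toppts t -2.3 z 52.1
20 43 t -13.7 11.4 toppts t -2.4 z 51.1
30 48 t -13.1 10.8 toppts t -2.3 z 49.8
40 46 t -14.0 11.3 toppts t -2.9 z 50.0
50 50 t -13.1 10.5 toppts t -0.9 z 48.8
s max [54.06096165 54.17089451 54.3137962  54.44485042 54.7544347 ]
```

Emit:
apply_moves([
  [18, [-2, -1, 0.5], -0.2],
  [18, [-0.5, -0.5, 1.5], 0],
  [18, [0, 0, 1.5], 0],
  [18, [0, 0, 0.5], 0],
])

```text
time_s: 33.78
tcp_pos: [526.3, 254.2, 32.7]
ee_rot: [[-0.185, 0.981, -0.054], [0.982, 0.186, 0.025], [0.035, -0.049, -0.998]]
force: [0.1, 0.8, -2.9]
opening: 0.32
```

```bash
python3 plan.py 525.9 255.2 31 100.6 18 3
```

```text
t 33.78 tcp [526.3 254.2  32.7] phi 100.7 q [ -6.  38. -32. 103.  22.  48. -37.] F [ 0.1  0.8 -2.9] open 28.1 N 3 dp [-0.4  1.  -1.7] dt -0.1
tilt 3.44
[[18,[0.4,-0.1,0.6],0],[18,[0.3,-0,0.6],0],[18,[0.4,-0.1,0.5],0.1]]
```

Emit:
apply_moves([
  [18, [0.4, -0.3, 1], 0],
  [18, [0, 0, 1], 0],
  [18, [0, 0, 0.5], 0],
])

```text
time_s: 34.03
tcp_pos: [525.9, 254.4, 30.8]
ee_rot: [[-0.184, 0.981, -0.054], [0.982, 0.186, 0.025], [0.035, -0.048, -0.998]]
force: [-3.0, -2.4, 8.0]
opening: 0.317
```

Emit:
apply_moves([
  [42, [0, 0, 0], 0],
  [42, [0, 0, 0], 0],
  [42, [0, 0, 0], 0],
  [42, [0, 0, 0], 0],
])

```text
time_s: 34.37
tcp_pos: [527.0, 255.4, 32.0]
ee_rot: [[-0.185, 0.981, -0.051], [0.982, 0.186, 0.027], [0.036, -0.046, -0.998]]
force: [0.3, -0.0, -1.0]
opening: 0.475
```

```bash
python3 plan.py 525.9 255.2 31 100.6 18 1; python3 look.py 525 254 40 37 30
```

```text
t 34.37 tcp [527.  255.4  32. ] phi 100.7 q [ -6.  38. -32. 103.  22.  47. -38.] F [ 0.3 -0.  -1. ] open 41.8 N 1 dp [-1.1 -0.2 -1. ] dt -0.1
tilt 3.32
[[18,[-0,-1.1,1],0.1]]
```

View pics/l37.png

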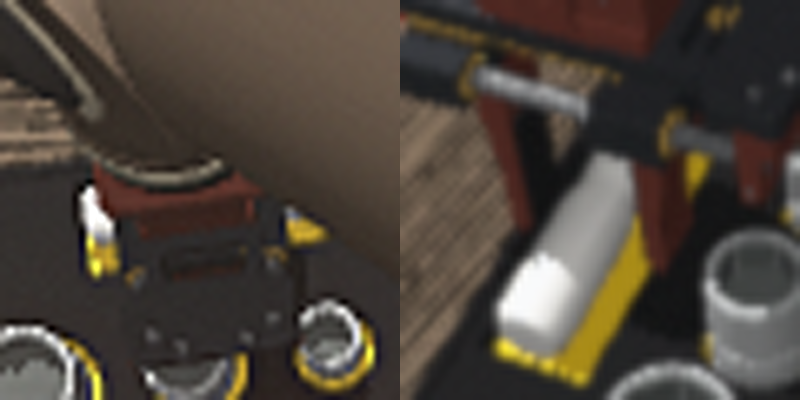

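Released. Lift straight up, then retreat.

Emit:
apply_moves([
  [42, [0, 0, -6], 0],
  [42, [0, 0, -15], 0],
  [50, [0, 0, -25], 0],
  [50, [0, 0, -35], 0],
  [50, [0, 0, -35], 0],
])

```text
time_s: 34.88
tcp_pos: [528.3, 250.2, 144.9]
ee_rot: [[-0.186, 0.98, -0.066], [0.982, 0.188, 0.021], [0.033, -0.061, -0.998]]
force: [1.8, 0.0, -0.0]
opening: 0.568
```

Emit:
apply_moves([
  [50, [-20, -20, -35], 0],
  [50, [-35, -10, -15], 0],
  [50, [-38, -10, -2], 0],
  [50, [-38, -10, -2], 0],
  [50, [-38, -10, -2], 0],
])

```text
time_s: 35.3
tcp_pos: [508.2, 82.1, 207.9]
ee_rot: [[-0.203, 0.978, -0.051], [0.978, 0.205, 0.031], [0.041, -0.044, -0.998]]
force: [1.0, 0.3, -0.2]
opening: 0.569
```

Emit:
apply_moves([
  [50, [-38, -10, -2], 0],
  [50, [-38, -10, -2], 0],
  [50, [-30, -10, -2], 0],
  [50, [-15, -5, 0], 0],
  [50, [0, 0, 0], 0],
])

```text
time_s: 35.72
tcp_pos: [496.8, -59.1, 214.1]
ee_rot: [[-0.193, 0.98, -0.047], [0.981, 0.195, 0.027], [0.035, -0.041, -0.999]]
force: [0.8, -0.2, -0.3]
opening: 0.564
```

```bash
python3 plan.py 525.9 255.2 31 100.6 18 1|head -1; python3 look.py 490 240 30 38 55
```

```text
t 35.72 tcp [496.8 -59.1 214.1] phi 101.1 q [ 30.  17. -34. 105.   9.  63.   4.] F [ 0.8 -0.2 -0.3] open 49.6 N 1 dp [  29.1  314.3 -183.1] dt -0.5
```

View pics/l38.png

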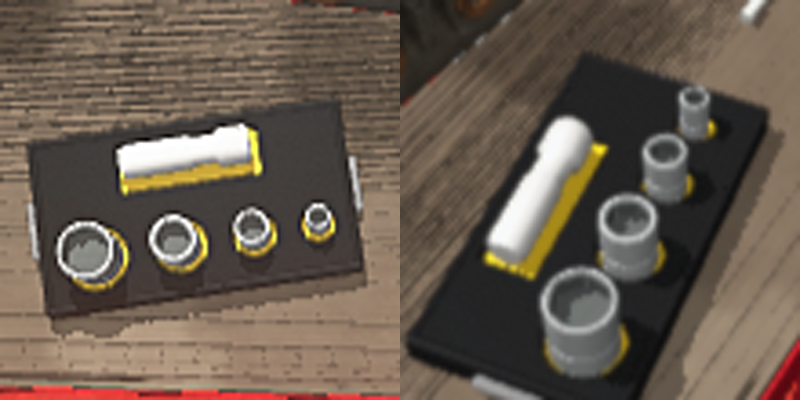

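```bash
cat > hm.py <<'E'
import sys
from h import *
tag=sys.argv[1]
th=1.7553;u=np.array([np.cos(th),np.sin(th)]);w=np.array([-u[1],u[0]]);b=np.array([525.07,254.46])
for n in("top","scene"):
    z=np.load(f"{n}{tag}.npz");P=cloud(n,z["d"]);im=z["p"].astype(int)
    xy=P[...,:2]-b;S=xy@u;T=xy@w
    tr=(abs(S)<75)&(T>23)&(T<30);print(n,"tray top z",np.median(P[tr][:,2]).round(1), "far side",np.median(P[(abs(S)<60)&(T<-24)&(T>-29)][:,2]).round(1),"beyond ends",np.median(P[(abs(T)<15)&(S>60)&(S<66)][:,2]).round(1))
    m=(abs(S)<62)&(abs(T)<28)&((im.max(2)-im.min(2))<30)&(im.min(2)>95)
    for lo in range(-60,65,10):
        k=m&(S>=lo)&(S<lo+10)
        if k.sum()>3:
            zz=P[k][:,2];t=T[k];print(n,lo,k.sum(),"t",t.min().round(1),t.max().round(1),"top z",np.percentile(zz,90).round(1),"t of top",t[zz>np.percentile(zz,75)].mean().round(1))
    print(np.sort(S[m])[[3,-4]])
E
python3 hm.py 38
```

```text
top tray top z 23.1 far side 23.4 beyond ends 23.1
top -50 37 t -20.6 9.6 top z 48.8 t of top -7.0
top -40 35 t -23.9 8.3 top z 49.2 t of top -5.3
top -30 34 t -19.0 9.1 top z 46.9 t of top -4.0
top -20 29 t -16.4 5.2 top z 44.5 t of top -6.4
top -10 29 t -17.7 6.0 top z 44.9 t of top -4.7
top 0 34 t -18.3 7.1 top z 46.3 t of top -4.7
top 10 30 t -17.6 6.6 top z 45.2 t of top -5.6
top 20 36 t -21.7 7.8 top z 45.6 t of top -5.1
top 30 30 t -17.2 7.3 top z 45.2 t of top -7.2
top 40 34 t -17.8 7.3 top z 45.3 t of top -6.8
top 50 7 t -14.1 1.1 top z 40.1 t of top -5.9
[-49.19692195  52.25477298]
scene tray top z 23.1 far side 23.2 beyond ends 23.5
scene -60 6 t -26.3 4.1 top z 44.3 t of top -7.0
scene -50 40 t -25.2 11.1 top z 48.1 t of top -2.9
scene -40 46 t -24.4 12.1 top z 47.4 t of top -2.3
scene -30 58 t -21.1 11.8 top z 46.5 t of top -3.5
scene -20 33 t -11.8 8.0 top z 43.1 t of top -4.1
scene -10 36 t -23.4 8.4 top z 44.5 t of top -1.1
scene 0 42 t -22.2 10.1 top z 45.9 t of top -3.7
scene 10 46 t -22.1 10.2 top z 45.4 t of top -3.5
scene 20 50 t -21.6 9.8 top z 44.7 t of top -3.3
scene 30 46 t -22.6 10.3 top z 44.5 t of top -3.2
scene 40 53 t -15.4 10.2 top z 44.9 t of top -3.6
scene 50 33 t -14.6 7.1 top z 39.3 t of top -2.7
[-51.91931071  51.68302985]
```

```bash
cat > hf.py <<'E'
import sys
from fit import *
tag=sys.argv[1]
th=1.7553;u=np.array([np.cos(th),np.sin(th),0]);w=np.array([-u[1],u[0],0]);b=np.array([525.07,254.46,0]);k=np.array([0,0,1.])
for n in("top","scene"):
    im=np.load(f"{n}{tag}.npz")["p"].astype(int)
    M=(((im.max(2)-im.min(2))<45)&(im.min(2)>90)).astype(np.float32)
    q=proj(n,b+[0,0,30])[0].astype(int);box=(q[0]-35,q[1]-35,71,71);img=M[q[1]-35:q[1]+36,q[0]-35:q[0]+36]
    # segments: shaft s0..s1 ; profile radii parameters
    def band(sa,sb):
        # region of interest: polygon between planes s=sa,sb wide
        o=np.array([b+sa*u-40*w+30*k,b+sb*u-40*w+30*k,b+sb*u+40*w+30*k,b+sa*u+40*w+30*k]);return fill([proj(n,o)],box)>.99
    for nm,sa,sb,zc in(("shaft",-5,42,30.2),("bulge",-48,-34,32)):
        roi=band(sa+3,sb-3);roi&=True
        # exclude other grey things: limit |t|
        o=np.array([b+sa*u-27*w+30*k,b+sb*u-27*w+30*k,b+sb*u+24*w+30*k,b+sa*u+24*w+30*k]);roi&=fill([proj(n,o)],box)>.9
        def cost(v):
            t,r,sl=v;c=np.array([b+s*u+(t+sl*(s-(sa+sb)/2))*w+zc*k for s in(sa-8,sb+8)])
            pts=np.vstack([c_+r*(np.outer(circ[:,0],w)+np.outer(circ[:,1],k)) for c_ in c])
            hull=cv2.convexHull(proj(n,pts).astype(np.float32)).reshape(-1,2)
            return (((fill([hull],box)-img)**2)[roi]).sum()
        best=min((minimize(cost,[t0,14,0],method="Nelder-Mead",options=dict(initial_simplex=np.array([[t0,14,0],[t0+3,14,0],[t0,16,0],[t0,14,.06]]))) for t0 in(-6,-3,0)),key=lambda f:f.fun)
        print(n,nm,"t,r,slope",best.x.round(2),"cost",round(best.fun,1),"roi",roi.sum())
E
python3 hf.py 38; python3 look.py 490 240 30 39 55; python3 hf.py 39
```

```text
top shaft t,r,slope [-6.5  13.15  0.  ] cost 2.2 roi 226
top bulge t,r,slope [-6.63 15.72  0.04] cost 0.0 roi 33
scene shaft t,r,slope [-5.44 13.52  0.02] cost 2.3 roi 295
scene bulge t,r,slope [-5.54 15.45 -0.02] cost 0.1 roi 36
top shaft t,r,slope [-5.61 13.19 -0.02] cost 1.9 roi 226
top bulge t,r,slope [-5.78 14.73  0.15] cost 0.3 roi 33
scene shaft t,r,slope [-5.87 13.51  0.02] cost 2.1 roi 295
scene bulge t,r,slope [-5.54 15.45 -0.02] cost 0.1 roi 36
```

```bash
python3 plan.py 524 256 130 100.6 46
```

```text
t 35.92 tcp [497.6 -52.7 214.1] phi 101.6 q [ 30.  17. -35. 105.   9.  63.   4.] F [-0.2  0.6  0.2] open 50.3 N 9 dp [ 26.4 308.7 -84.1] dt -1.0
tilt 3.13
[[46,[33,10,9],0.1],[46,[33,9,10],0.1],[46,[33,10,9],0.1],[46,[33,10,9],0.1],[46,[33,9,10],0.2]]
[[46,[33,10,9],0.1],[46,[33,9,9],0.1],[46,[34,9,10],0.1],[46,[33,10,9],0.1]]
```

Emit:
apply_moves([
  [46, [25, 8, 7], 0.1],
  [46, [33, 9, 9], 0.1],
  [46, [33, 10, 9], 0.1],
  [46, [33, 10, 9], 0.1],
  [46, [33, 9, 9], 0.2],
])

```text
time_s: 36.33
tcp_pos: [511.1, 118.8, 175.6]
ee_rot: [[-0.189, 0.981, -0.042], [0.981, 0.19, 0.029], [0.036, -0.036, -0.999]]
force: [1.2, -0.1, -0.2]
opening: 0.525
```

```bash
python3 plan.py 524 256 120 100.6 46 5
```

```text
t 36.33 tcp [511.1 118.8 175.6] phi 100.9 q [ 12.  22. -37. 105.  13.  59. -19.] F [ 1.2 -0.1 -0.2] open 46.2 N 5 dp [ 12.9 137.2 -55.6] dt -0.3
tilt 2.94
[[46,[26,8,11],0.1],[46,[27,7,11],0],[46,[26,8,11],0.1],[46,[27,8,11],0],[46,[26,7,12],0.1]]
```

Emit:
apply_moves([
  [46, [30, 8, 12], 0.1],
  [46, [30, 8, 12], 0],
  [46, [28, 8, 13], 0.1],
  [46, [20, 5, 14], 0],
  [46, [6, 2, 8], 0],
])

```text
time_s: 36.75
tcp_pos: [510.4, 264.9, 118.8]
ee_rot: [[-0.208, 0.977, -0.043], [0.977, 0.21, 0.038], [0.046, -0.034, -0.998]]
force: [-1.1, -0.4, 0.2]
opening: 0.523
```

```bash
python3 plan.py 524.7 256.4 75 100.6 46 3
```

```text
t 36.75 tcp [510.4 264.9 118.8] phi 102.0 q [ -4.  31. -36. 102.  18.  55. -35.] F [-1.1 -0.4  0.2] open 46.0 N 3 dp [ 14.3  -8.5 -43.8] dt -1.4
tilt 3.3
[[46,[-4,4,15],0.5],[46,[-3,4,14],0.5],[46,[-4,4,15],0.4]]
```

Emit:
apply_moves([
  [46, [-5, 6, 11], 0.7],
  [46, [-4, 6, 12], 0.6],
  [46, [-2, 4, 12], 0],
  [46, [0, 1, 5], 0],
  [46, [0, 0, 0], 0],
])

```text
time_s: 37.17
tcp_pos: [526.6, 260.4, 72.3]
ee_rot: [[-0.19, 0.981, -0.047], [0.981, 0.192, 0.037], [0.045, -0.039, -0.998]]
force: [-0.9, -0.2, 0.1]
opening: 0.524
```

```bash
python3 plan.py 524.7 256.4 55 100.6 46 3
```

```text
t 37.17 tcp [526.6 260.4  72.3] phi 101.0 q [ -4.  35. -34. 102.  20.  51. -36.] F [-0.9 -0.2  0.1] open 46.1 N 3 dp [ -1.9  -4.  -17.3] dt -0.4
tilt 3.4
[[46,[-1,-1,6],0.1],[46,[-1,-1,6],0.2],[46,[-2,-1,5],0.1]]
```

Emit:
apply_moves([
  [46, [-2, 0, 8], 0.2],
  [46, [-2, 0, 9], 0.2],
  [46, [-1, 0, 8], 0],
  [46, [0, 0, 3], 0],
])

```text
time_s: 37.5
tcp_pos: [528.4, 252.0, 42.6]
ee_rot: [[-0.176, 0.983, -0.044], [0.983, 0.178, 0.036], [0.043, -0.037, -0.998]]
force: [0.5, -0.6, 0.3]
opening: 0.522
```

```bash
python3 plan.py 525.5 256.4 32 100.6 46 3; python3 look.py 525 254 40 40 30
```

```text
t 37.5 tcp [528.4 252.   42.6] phi 100.2 q [ -5.  37. -33. 103.  22.  48. -37.] F [ 0.5 -0.6  0.3] open 45.9 N 3 dp [ -2.9   4.4 -10.6] dt 0.4
tilt 3.28
[[46,[1.6,-0.7,3.5],-0.1],[46,[1.6,-0.7,3.5],-0.2],[46,[1.7,-0.7,3.6],-0.1]]
```

View pics/l40.png

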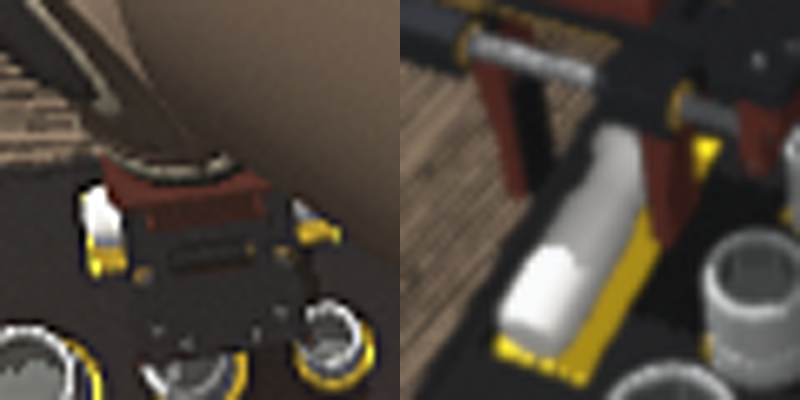

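Emit:
apply_moves([
  [46, [2, -1, 4], -0.1],
  [46, [1.5, -1, 4], -0.1],
  [46, [0, 0, 2.5], 0],
  [40, [0, 0, 0.5], 0],
])

```text
time_s: 37.93
tcp_pos: [525.3, 257.5, 32.5]
ee_rot: [[-0.182, 0.982, -0.043], [0.982, 0.183, 0.037], [0.045, -0.035, -0.998]]
force: [-0.3, 0.5, -0.0]
opening: 0.481
```

```bash
python3 plan.py 522 255 31.5 100.6 46 3
```

```text
t 37.93 tcp [525.3 257.5  32.5] phi 100.5 q [ -6.  38. -32. 104.  22.  46. -38.] F [-0.3  0.5 -0. ] open 42.3 N 3 dp [-3.3 -2.5 -1. ] dt 0.1
tilt 3.26
[[46,[-0.6,-1.2,0.3],-0],[46,[-0.6,-1.3,0.4],-0.1],[46,[-0.6,-1.2,0.3],-0]]
```

Grip gently, lift a hair, shift toward −x ~4 mm.

Emit:
apply_moves([
  [28, [0, 0, 0], 0],
  [20, [0, 0, 0], 0],
  [20, [0, 0, 0], 0],
  [20, [0, 0, 0], 0],
  [20, [0, 0, 0], 0],
], newtons=20)

```text
time_s: 38.35
tcp_pos: [525.2, 258.1, 32.6]
ee_rot: [[-0.183, 0.982, -0.043], [0.982, 0.184, 0.038], [0.045, -0.035, -0.998]]
force: [-0.3, 0.5, -1.5]
opening: 0.316
```

```bash
python3 plan.py 521.5 257 34 100.6 20 2; python3 look.py 490 240 30 41 30; python3 hf.py 41
```

```text
t 38.35 tcp [525.2 258.1  32.6] phi 100.5 q [ -6.  38. -32. 104.  22.  46. -38.] F [-0.3  0.5 -1.5] open 27.8 N 2 dp [-3.7 -1.1  1.4] dt 0.1
tilt 3.26
[[20,[-0.2,-1.9,-0.7],-0],[20,[-0.2,-2,-0.7],-0.1]]
top shaft t,r,slope [ 2.02 -0.03  0.13] cost 2.2 roi 226
top bulge t,r,slope [12.64  0.03  0.12] cost 0.0 roi 33
scene shaft t,r,slope [-1.55 12.64 -0.02] cost 9.7 roi 295
scene bulge t,r,slope [11.72 -0.51  0.04] cost 0.3 roi 36
```

```bash
sed -e 's/("shaft",-5,42,30.2),("bulge",-48,-34,32)/("shaft",22,45,30.2),/' hf.py > hf2.py; for t in 36 37 39 41; do echo $t; python3 hf2.py $t | grep scene; done
```

```text
36
scene shaft t,r,slope [-5.96 13.8  -0.  ] cost 0.8 roi 115
37
scene shaft t,r,slope [-6.56 13.64  0.05] cost 0.6 roi 115
39
scene shaft t,r,slope [-5.760e+00  1.359e+01  1.000e-02] cost 0.8 roi 115
41
scene shaft t,r,slope [-2.2  13.53  0.03] cost 0.5 roi 115
```

Emit:
apply_moves([
  [20, [0, -1, -0.7], 0],
  [20, [0, -1, 0], 0],
  [20, [0, 0, 0], 0],
  [20, [0, 0, 0], 0],
])

```text
time_s: 38.78
tcp_pos: [522.4, 256.8, 32.8]
ee_rot: [[-0.182, 0.982, -0.044], [0.982, 0.184, 0.037], [0.044, -0.037, -0.998]]
force: [0.3, 0.1, -2.5]
opening: 0.318
```

```bash
python3 plan.py 523 257 34 100.6 20 2; python3 look.py 490 240 30 42 30; python3 hf2.py 42|grep scene
```

```text
t 38.78 tcp [522.4 256.8  32.8] phi 100.5 q [ -6.  37. -33. 104.  22.  46. -38.] F [ 0.3  0.1 -2.5] open 28.0 N 2 dp [0.6 0.2 1.2] dt 0.1
tilt 3.29
[[20,[0,0.3,-0.6],-0],[20,[0,0.3,-0.6],-0.1]]
scene shaft t,r,slope [ 0.9  13.69  0.05] cost 0.6 roi 115
```

Emit:
apply_moves([
  [20, [0, 0.3, 0.6], 0],
  [20, [0, 0, 0.4], 0],
])

```text
time_s: 39.05
tcp_pos: [522.6, 257.0, 32.5]
ee_rot: [[-0.182, 0.982, -0.044], [0.982, 0.184, 0.036], [0.044, -0.037, -0.998]]
force: [-1.9, -1.9, 4.3]
opening: 0.32
```

Emit:
apply_moves([
  [20, [0, 0, -0.4], 0],
  [30, [0, 0, 0], 0],
  [34, [0, 0, 0], 0],
  [38, [0, 0, 0], 0],
  [42, [0, 0, 0], 0],
])

```text
time_s: 39.47
tcp_pos: [523.7, 257.7, 33.7]
ee_rot: [[-0.182, 0.982, -0.042], [0.982, 0.184, 0.038], [0.045, -0.034, -0.998]]
force: [-0.1, -0.4, -1.0]
opening: 0.467
```

```bash
python3 plan.py 523 257 34 100.6 20 2; python3 look.py 490 240 30 43 30; python3 hf2.py 43|grep scene
```

```text
t 39.47 tcp [523.7 257.7  33.7] phi 100.5 q [ -6.  37. -33. 104.  22.  46. -38.] F [-0.1 -0.4 -1. ] open 41.1 N 2 dp [-0.7 -0.7  0.3] dt 0.1
tilt 3.23
[[20,[-0.3,-0.4,-0.2],-0],[20,[-0.3,-0.4,-0.1],-0.1]]
scene shaft t,r,slope [-3.960e+00  1.367e+01  1.000e-02] cost 0.9 roi 115
```

```bash
python3 look.py 490 240 30 44 30; python3 hf2.py 44|grep scene;  python3 look.py 490 240 30 45 30; python3 hf2.py 45|grep scene
```

```text
scene shaft t,r,slope [-2.2  13.53  0.03] cost 0.5 roi 115
scene shaft t,r,slope [-0.94 13.38 -0.  ] cost 0.8 roi 115
```

Emit:
apply_moves([
  [36, [-0.3, -0.8, 0], 0],
  [31, [0, 0, 0], 0],
  [30, [0, 0, 0], 0],
  [30, [0, 0, 0], 0],
  [30, [0, 0, 0], 0],
])

```text
time_s: 40.18
tcp_pos: [522.6, 257.1, 33.5]
ee_rot: [[-0.182, 0.982, -0.042], [0.982, 0.184, 0.037], [0.044, -0.035, -0.998]]
force: [-1.0, -0.1, 1.6]
opening: 0.345
```

```bash
python3 plan.py 523 257 34 100.6 20 2|head -1; for t in 46 47; do python3 look.py 490 240 30 $t 30; python3 hf2.py $t|grep scene; done
```

```text
t 40.18 tcp [522.6 257.1  33.5] phi 100.5 q [ -6.  37. -33. 104.  22.  46. -38.] F [-1.  -0.1  1.6] open 30.4 N 2 dp [ 0.4 -0.1  0.5] dt 0.1
scene shaft t,r,slope [ 1.29 13.35 -0.  ] cost 0.8 roi 115
scene shaft t,r,slope [ 1.29 13.35 -0.  ] cost 0.8 roi 115
```

Emit:
apply_moves([
  [30, [0, 0, 0], 0],
  [30, [0, 0, 0], 0],
  [30.5, [0, 0, 0], 0],
  [31, [0, 0, 0], 0],
  [31, [0, 0, 0], 0],
])

```text
time_s: 40.8
tcp_pos: [522.6, 257.1, 33.4]
ee_rot: [[-0.182, 0.982, -0.043], [0.982, 0.184, 0.037], [0.044, -0.035, -0.998]]
force: [0.8, 0.4, -0.1]
opening: 0.355
```

Emit:
apply_moves([
  [31.5, [0, 0, 0], 0],
  [32, [0, 0, 0], 0],
  [32.5, [0, 0, 0], 0],
  [33, [0, 0, 0], 0],
  [33.5, [0, 0, 0], 0],
])

```text
time_s: 41.22
tcp_pos: [522.6, 257.1, 33.5]
ee_rot: [[-0.182, 0.982, -0.043], [0.982, 0.184, 0.037], [0.044, -0.035, -0.998]]
force: [-0.1, -0.1, 0.6]
opening: 0.379
```

```bash
python3 plan.py 523 257 34 100.6 20 2|head -1; for t in 48 49; do python3 look.py 490 240 30 $t 30; python3 hf2.py $t|grep scene; done
```

```text
t 41.22 tcp [522.6 257.1  33.5] phi 100.5 q [ -6.  37. -33. 104.  22.  46. -38.] F [-0.1 -0.1  0.6] open 33.4 N 2 dp [ 0.4 -0.1  0.5] dt 0.1
scene shaft t,r,slope [ 3.08 12.6  -0.08] cost 0.7 roi 115
scene shaft t,r,slope [ 3.08 12.6  -0.08] cost 0.7 roi 115
```

Emit:
apply_moves([
  [34.5, [0, 0, 0], 0],
  [35.5, [0, 0, 0], 0],
  [36.5, [0, 0, 0], 0],
  [37.5, [0, 0, 0], 0],
  [38.5, [0, 0, 0], 0],
])

```text
time_s: 41.83
tcp_pos: [522.6, 257.1, 33.5]
ee_rot: [[-0.182, 0.982, -0.042], [0.982, 0.184, 0.037], [0.044, -0.035, -0.998]]
force: [-0.2, -1.1, -0.1]
opening: 0.433
```

Emit:
apply_moves([
  [39.5, [0, 0, 0], 0],
  [40.5, [0, 0, 0], 0],
  [41.5, [0, 0, 0], 0],
  [42.5, [0, 0, 0], 0],
  [43, [0, 0, 0], 0],
])

```text
time_s: 42.25
tcp_pos: [522.6, 257.1, 33.5]
ee_rot: [[-0.182, 0.982, -0.043], [0.982, 0.184, 0.037], [0.044, -0.035, -0.998]]
force: [-0.1, -0.3, -0.3]
opening: 0.492
```

```bash
python3 plan.py 523 257 34 100.6 20 2|head -1; for t in 50 51; do python3 look.py 525 254 40 $t 30; python3 hf2.py $t|grep scene; done
```

```text
t 42.25 tcp [522.6 257.1  33.5] phi 100.5 q [ -6.  37. -33. 104.  22.  46. -38.] F [-0.1 -0.3 -0.3] open 43.3 N 2 dp [ 0.4 -0.1  0.5] dt 0.1
scene shaft t,r,slope [ 3.08 12.6  -0.08] cost 0.7 roi 115
scene shaft t,r,slope [ 3.08 12.6  -0.08] cost 0.7 roi 115
```

View pics/l51.png

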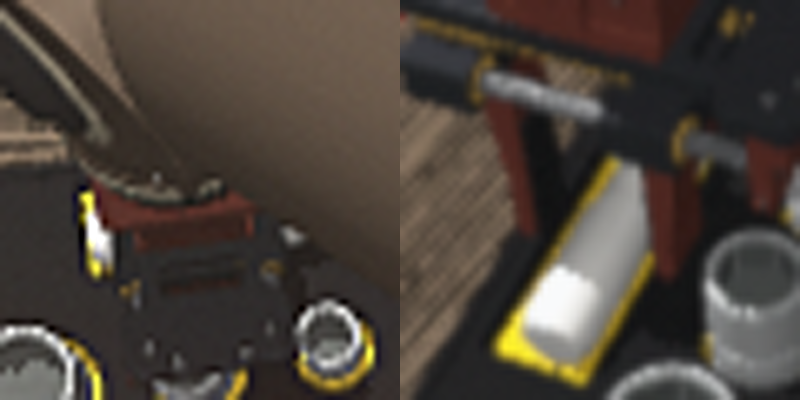

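Emit:
apply_moves([
  [44, [0, 0, -4], 0],
  [44, [0, -0.5, -8], 0],
  [44, [0, -0.5, -12], 0],
  [44, [0, 0, -20], 0],
  [44, [0, 0, -30], 0],
])

```text
time_s: 42.87
tcp_pos: [521.2, 252.5, 106.7]
ee_rot: [[-0.183, 0.982, -0.052], [0.982, 0.185, 0.034], [0.043, -0.045, -0.998]]
force: [0.8, 0.6, 0.1]
opening: 0.503
```

Emit:
apply_moves([
  [44, [0, 0, -35], 0],
  [44, [-20, -15, -30], 0],
  [44, [-35, -10, -10], 0],
  [44, [-38, -10, -2], 0],
  [44, [-38, -10, -2], 0],
])

```text
time_s: 43.28
tcp_pos: [506.4, 121.7, 197.7]
ee_rot: [[-0.2, 0.979, -0.039], [0.978, 0.202, 0.043], [0.05, -0.029, -0.998]]
force: [0.6, -1.0, -0.6]
opening: 0.496
```

Emit:
apply_moves([
  [50, [-38, -10, -2], 0],
  [50, [-38, -10, -2], 0],
  [50, [-38, -10, -2], 0],
  [50, [-20, -5, 0], 0],
  [50, [-5, 0, 0], 0],
])

```text
time_s: 43.7
tcp_pos: [498.9, -35.1, 206.0]
ee_rot: [[-0.194, 0.98, -0.029], [0.98, 0.195, 0.038], [0.043, -0.021, -0.999]]
force: [1.0, -0.8, 0.4]
opening: 0.573
```

```bash
python3 plan.py 523 257 34 100.6 20 2|head -1; for t in 52 53; do python3 look.py 490 240 30 $t 55; python3 hf.py $t; done; python3 hm.py 53 | grep -v " t .*-[123]0 " | head -16
```

```text
t 43.7 tcp [498.9 -35.1 206. ] phi 101.2 q [ 30.  17. -36. 107.   9.  61.   2.] F [ 1.  -0.8  0.4] open 50.4 N 2 dp [  24.1  292.1 -172. ] dt -0.6
top shaft t,r,slope [ 2.53 12.63 -0.02] cost 2.0 roi 226
top bulge t,r,slope [ 3.84 14.37 -0.2 ] cost 0.0 roi 33
scene shaft t,r,slope [3.420e+00 1.267e+01 1.000e-02] cost 2.2 roi 295
scene bulge t,r,slope [ 2.75 15.16 -0.09] cost 0.1 roi 36
top shaft t,r,slope [ 2.53 12.63 -0.02] cost 2.0 roi 226
top bulge t,r,slope [ 3.84 14.37 -0.2 ] cost 0.0 roi 33
scene shaft t,r,slope [3.420e+00 1.267e+01 1.000e-02] cost 2.2 roi 295
scene bulge t,r,slope [ 2.75 15.16 -0.09] cost 0.1 roi 36
top tray top z 23.3 far side 23.0 beyond ends 23.6
top -60 4 t -5.1 14.2 top z 44.6 t of top -5.1
top -50 34 t -6.4 18.5 top z 49.0 t of top 4.2
top -40 38 t -9.4 17.8 top z 49.0 t of top 3.8
top -30 27 t -7.5 16.3 top z 48.1 t of top 3.5
top -20 26 t -6.1 13.9 top z 44.2 t of top 2.1
top -10 29 t -7.6 15.0 top z 46.5 t of top 5.8
top 0 30 t -7.1 15.3 top z 46.6 t of top 4.0
top 10 32 t -8.1 15.5 top z 45.5 t of top 3.7
top 20 30 t -7.2 15.9 top z 45.1 t of top 1.2
top 30 33 t -8.2 15.2 top z 45.9 t of top 4.5
top 40 26 t -6.8 15.4 top z 45.4 t of top 5.5
top 50 5 t -4.3 12.6 top z 44.5 t of top 5.4
[-50.2997351   50.14703336]
scene tray top z 22.9 far side 23.1 beyond ends 23.6
scene -60 6 t -19.3 9.6 top z 46.7 t of top 3.1
```

View pics/l53.png

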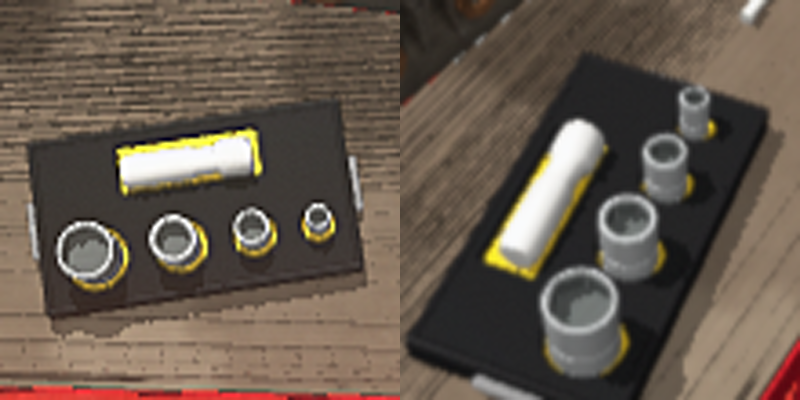

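```bash
python3 - <<'E'
from h import *
for n in("top","scene"):
    P=cloud(n,np.load(f"{n}53.npz")["d"])
    for nm,x,y,D,H in((20,478.6,149.2,20,38),(28,469.2,199.3,28,42),(36,458.4,257.3,36,48),(44,446.1,323.2,44,54)):
        m=(np.hypot(P[...,0]-x,P[...,1]-y)<D/2+6)&(P[...,2]>H);q=P[m];top=q[q[:,2]>np.percentile(q[:,2],50)]
        print(n,nm,"top z",np.median(top[:,2]).round(1),"want",H+10,"rim centre offset",((top[:,:2].min(0)+top[:,:2].max(0))/2-[x,y]).round(1))
print(arm.job_done())
E
```

```text
top 20 top z 49.3 want 48 rim centre offset [1.1 0.4]
top 28 top z 53.5 want 52 rim centre offset [1.5 1.4]
top 36 top z 59.4 want 58 rim centre offset [0.1 2.4]
top 44 top z 65.7 want 64 rim centre offset [0.2 1.7]
scene 20 top z 48.6 want 48 rim centre offset [-0.2  0.3]
scene 28 top z 52.7 want 52 rim centre offset [-0.4 -0.3]
scene 36 top z 58.9 want 58 rim centre offset [-1.2  1.6]
scene 44 top z 64.7 want 64 rim centre offset [ 0.1 -0.1]
the job is handed in; nothing more can be done
None
```

The four sockets are standing in their own pockets with the hexagon openings up, the spinner handle is lying in its bed, and the job is handed in. It took about 44 s. No report came back on whether it passed.

**Last checks**
- **Sockets:** rim heights in both cameras were 0.6–1.7 mm above nominal. The tray top also read high, at about 23 mm. The rims were within about 2.5 mm of the pocket centres, so the sockets are seated on the pocket floors.
- **Handle:** the thick end's top read about 49 mm, where 48 mm means resting on the floor. It was still between two successive pictures, and the gripper was clear of it.
- **Yellow look-alike:** I did not touch it.

**What went wrong or disagreed**
- **Fingertip offset:** the fingertips stood only about 4 mm ahead of the reported TCP, not the stated 25 mm. My first grasp of the 20 mm socket closed above it and brushed its rim; it did not fall. I used 4 mm for everything after that.
- **Handle re-laid:** after my first release the handle ended up against the far side of its bed, so I gripped it again, moved it and opened the fingers slowly. It now lies about 3 mm off the bed's centre line. The two cameras differ by about 1 mm on this.
- **Wrist tilt:** the tool drifted to about 3–4° off vertical by the end. The moves have no way to correct that.

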